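# Dress the drive end of a rebuilt alternator

## Task

Finish the drive end of the alternator standing shaft-up on the bench. First drop the two loose through-bolts from the wooden block into the two empty lug holes, one in each, until the heads sit down on the lugs. Then thread the parts onto the shaft in this order, each pushed fully home and square on the one below: the tall spacer bush, the cooling fan with its blades facing down, every flat shim ring that is laid out on the bench (one to three, any order), and last the pulley; leave everything else on the bench where it is (I will run the nut on afterwards).

Things in the scene. Friction and masses are not known exactly. Their poses are not given: they have to be found in the camera images.
- alternator: alternator, fixed, shaft up on a round wooden rest. Origin: on the shaft axis at the bench; z up. Body 125 mm across, 98 mm high, with four square bolt lugs (flat tops 94 mm high, corners to 83 mm from the axis) and, at its +y and -y, mounting ears to 93 mm from the axis, 88 mm high. Two of the lugs already hold bolts; the two at 45 and 225 degrees from its x towards its y are empty
- shoulder (a point): on the shaft axis, on the bearing race face (28 mm across, 106 mm above the bench) where the spacer bush seats; z up along the shaft. The shaft is 16 mm in diameter up to 71 mm above this point, then a 4 mm cone narrows it to a 12 mm threaded end whose tip is 89 mm above this point
- lug_a (a point): centre of the mouth of an empty lug hole: 10 mm hole, straight through the 22 mm thick lug, 70 mm from the shaft axis; below the lug there is free room for the shank
- lug_b (a point): the other empty lug hole, just the same, across the shaft from it
- block: fixed wooden block, 60 x 112 x 52 mm high, with three 10 mm holes 36 mm apart along its y; a bolt stands head up in each of the two outer holes, the middle one is empty. Origin: centre of its underside
- bolt1: loose through-bolt: 8 mm shank 45 mm long with a bevelled tip, round dark head 13 mm wide and 10 mm high, 30 g; at the start it stands in the block, underside of the head level with the block's top. Origin: centre of the tip of the shank (the head's underside is 45 mm above it); z along the bolt towards the head
- bolt2: the other through-bolt, just the same
- spacer: steel spacer bush: outside 30 mm, bore 18 mm, 22 mm tall, 70 g, standing on end. Origin: centre of its underside
- fan: cooling fan, aluminium, 124 mm across, lying blades down. A hub 32 mm across with an 18 mm bore runs right through, 20 mm high; the 3 mm thick disc lies 9 to 12 mm above the underside, so the hub stands 8 mm above the disc and can be gripped there; the blades hang under the disc down to the hub's underside. 160 g. Origin: centre of the hub's underside
- shim1: flat steel shim ring: outside 38 mm, bore 18 mm, 6 mm thick, 30 g, lying flat. Origin: centre of its underside. Absent in some runs
- shim2: flat shim ring like shim1. Absent in some runs
- shim3: flat shim ring like shim1. Absent in some runs
- pulley: dark steel belt pulley with one V groove: outside 60 mm, bore 18 mm, 18 mm high, the same either way up, 220 g. Origin: centre of its underside
- bearing: used ball bearing, 42 mm across and 12 mm high; not part of the job. Origin: centre of its underside
- seal: black rubber seal ring, 56 mm across, 42 mm hole, 7 mm high; not part of the job. Origin: centre of its underside
- brushes: black brush holder with a small brass drum, 26 x 45 mm, 25 mm high; not part of the job
- driver: screwdriver with an orange handle, 190 mm long, lying flat; not part of the job
- wrench: steel spanner, 170 mm long, lying flat; not part of the job
- dish: round steel dish with a few scrap parts, 150 mm across, 30 mm high; not part of the job. Origin: centre of its underside
- pliers: pliers with red grips, about 145 mm long, lying flat; not part of the job

How it is judged:
By the outcome, as a careful person would: the job done as asked, in the order asked, and still so for the second after the job is handed in, with the robot touching nothing.
Of shim1, shim2, shim3 only 1 to 3 are there at a start; the rules pass over those that are not, and their reading is None.
At some moment in a run one of spacer, fan, pulley, shim1, shim2, shim3 may be knocked a few centimetres aside while the robot is not near it.
It also fails if it takes over 210 s, if anything falls off the work surface, if the arm or the gripper's body presses on something with over 40 N, if the wrist force passes 120 N, or if a joint passes its speed limit or range.

## Robot

A 7-joint arm with a two-finger parallel gripper is mounted at the origin on the work surface. World frame = base frame: x ahead of the robot, y to its left, z up, the work surface at z = 0. Lengths are in m, angles in rad, forces in N, time in s.
With the tool pointing down it reaches from about 0.375 to 0.925 m from the base axis. Payload 3.1 kg.
Tool frame: the origin (TCP) lies at the very end of the fingers, on their centre line; the grasp point (between the pads) lies 19 mm behind it; z points along the fingers, y is the direction in which the jaws open and shut (so a half turn about z gives the same grasp; the last joint's range is limited). The gripper opens to 85 mm and grips with 20 to 120 N. Pads are 22 mm wide; open, the fingers measure 114 mm over their backs; the gripper's body (76 mm by 85 mm) begins 54 mm behind the grasp point. The pads swing forward as they close: fully open they stand 13 mm farther back than shut.
Start: joints at [1.114, 0.383, 0.044, 1.598, -0.018, 1.161, -0.05], TCP at [0.228, -0.609, 0.192] pointing down, gripper open.
Joint ranges: [-2.61, 2.61], [-0.41, 2.15], [-1.48, 1.57], [0, 2.5], [-1.57, 4.71], [0.05, 1.97], [-2.85, 2.85]. Speed limits (rad/s): [2.79, 2.79, 3.14, 3.14, 3.14, 3.14, 3.14].

## Interface

Orientations are given as a unit quaternion [x, y, z, w].
In Python, from workcell import sense, camera, finish_job gives the robot as it stands.
- The arm moves only by the shell command python3 -m handwheel 'ROWS' [OPENING]. ROWS is JSON, a list of rows, each an object with "travel": the shift along the world's x, y, z in mm, a list of three; "yaw": the turn about the world's z in degrees. A call has 1 to 20 rows; each row is the pose to reach, as a shift and turn from the pose commanded when the call began; what a row does not reach only later rows make up. A row lasts 1/12 s, in which the tool goes at most 41.7 mm and 7.16 degrees, less where a joint would pass 70% of its speed; a pose out of reach is approached as far as the arm can. A call with a gripper value outside its range is refused whole. OPENING is the closure, from 0 (fully open) to 1 (shut), set as the call begins (- or left out, the last holds). The fingers move at their own pace and stop on an object; the grip force is fixed at half the most. Time passes only in rows, so rows that repeat a pose let the fingers close. It gives the time, the measured TCP pose, the force and the opening at its end, in the units of the state.
- sense(): the state, without advancing time (a new reading comes with each control period).
- camera(name): name is "scene" or "top" or "wrist"; returns a dict with "color" (400x640x3 uint8, blue, green, red), "K" (3x3 intrinsics, pixels), "k1" (the pictures are not rectified: a ray, as slopes to the right and down, at radius r is drawn at 1 + k1 r^2 times it, then the intrinsics apply), "R" (3x3) and "t" (3): a world point X has camera coordinates R X + t. Camera axes: x right, y down, z forward; pixel columns grow to the right and rows downward; lengths in m; the calibration is good to about 2 mm. A picture is of the moment at which its call begins. There is no depth.
- finish_job(): hands the job in, once; it reports no verdict.
The state is a dict: "clock": time; "q": joint angles; "joint_vel": joint speeds; "tau": joint torques, N m; "tcp_pos": TCP position; "ee_rot": TCP orientation; "wrist_force": force on the tool from outside, world axes, zero at the start; "ft_torque": the same for the moment, N m; "width": finger opening in m.
Only numpy, scipy, OpenCV 4.12 (cv2) and the standard library are available. Lean on these libraries where they do the work, as an engineer would, in place of code of your own. Each camera call takes 0.05 s, during which the arm holds its last target.

## Working session

There is one attempt and no reset: what is moved stays moved. The work goes in short steps, Python scripts to look and compute and a shell command to move; the robot and the scene stay as the last step left them, time stands still between calls to the robot, and variables do not carry over. Pictures are saved under pics/ and viewed, and the job is handed in when it is done.

```bash
ls; mkdir -p pics
python3 - <<'E'
from workcell import sense,camera
import cv2,numpy as np
s=sense();print(s)
for n in ["scene","top","wrist"]:
    c=camera(n);cv2.imwrite(f"pics/{n}0.png",c["color"]);print(n,c["K"],c["k1"],c["R"],c["t"])
E
```

```text
pics
{'clock': 0.0, 'q': array([ 1.11416392,  0.38385276,  0.04382444,  1.59958267, -0.01788737,
        1.16120743, -0.04987516]), 'joint_vel': array([0.00068212, 0.00053569, 0.00182612, 0.00038788, 0.00037156,
       0.00181396, 0.00116864]), 'tau': array([-4.39997905e-06, -4.33465362e+01,  1.02452338e+00, -2.49516946e+01,
        1.05790253e-02,  1.13934922e-02,  3.57100525e-06]), 'tcp_pos': array([ 0.22788823, -0.60761659,  0.19077166]), 'ee_rot': array([ 9.83936612e-01,  1.78513241e-01, -3.11316400e-04, -1.29199933e-03]), 'wrist_force': array([ 0.07342063, -0.26106504, -0.19038248]), 'ft_torque': array([ 0.06618172, -0.01444996,  0.00908335]), 'width': 0.0853794168146385}
scene [[391.55455317   0.         316.85157333]
 [  0.         391.55455317 203.26397276]
 [  0.           0.           1.        ]] -0.029072087319755587 [[ 0.22047219  0.97537349 -0.00621078]
 [ 0.64636774 -0.15086686 -0.74796253]
 [-0.73047982  0.16089049 -0.6637119 ]] [-0.17716209 -0.28315333  1.49895722]
top [[489.32759898   0.         321.1299644 ]
 [  0.         489.32759898 197.00229168]
 [  0.           0.           1.        ]] 0.006370376078922445 [[-0.00217057 -0.99999578 -0.00192845]
 [-0.98414078  0.00247821 -0.1773719 ]
 [ 0.17737594  0.00151287 -0.98414201]] [0.07425176 0.5441194  1.41287532]
wrist [[296.4662433    0.         318.39477402]
 [  0.         296.4662433  196.59379485]
 [  0.           0.           1.        ]] -0.05411635603652083 [[ 0.3525226  -0.93580027 -0.00237995]
 [-0.88647862 -0.3347554   0.31952227]
 [-0.29980573 -0.11052905 -0.94757578]] [-0.64949216 -0.04248498  0.38080105]
```

View pics/scene0.png

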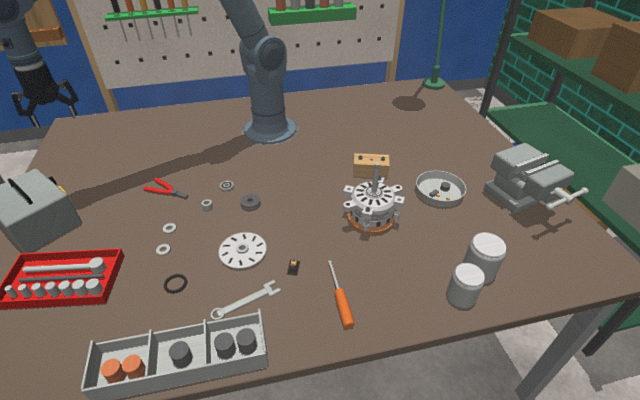

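View pics/top0.png

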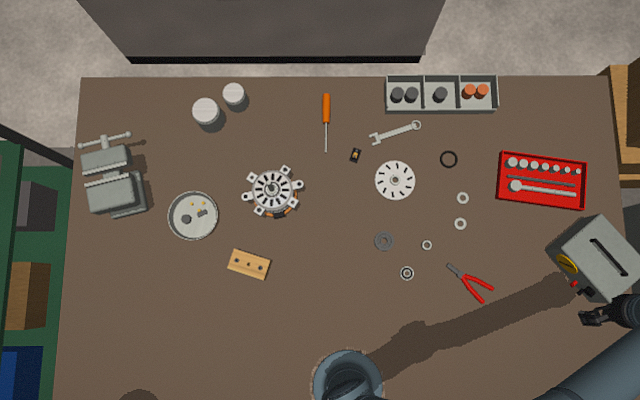

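View pics/wrist0.png

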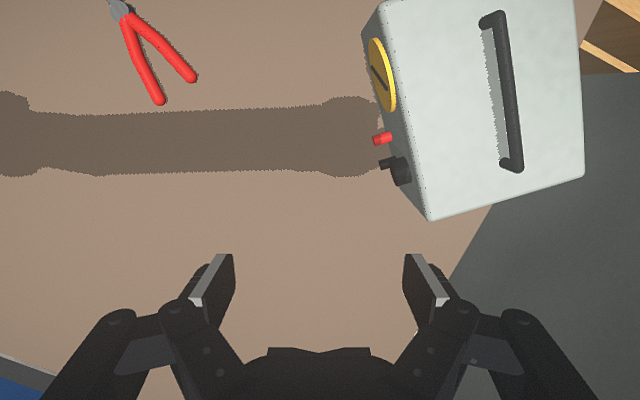

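```bash
cat > h.py <<'E'
import numpy as np,cv2
from workcell import sense,camera
def und(c,uv):
    K=np.array(c["K"]);uv=np.atleast_2d(np.array(uv,float))
    d=np.array([c["k1"],0,0,0,0.])
    return cv2.undistortPoints(uv.reshape(-1,1,2),K,d).reshape(-1,2)
def ray(c,uv,z):
    "world points at height z"
    R=np.array(c["R"]);t=np.array(c["t"]);o=-R.T@t
    p=und(c,uv);d=np.c_[p,np.ones(len(p))]@R
    s=(z-o[2])/d[:,2]
    return o+d*s[:,None]
def proj(c,X):
    X=np.atleast_2d(np.array(X,float));rv,_=cv2.Rodrigues(np.array(c["R"]))
    return cv2.projectPoints(X,rv,np.array(c["t"],float),np.array(c["K"]),np.array([c["k1"],0,0,0,0.]))[0].reshape(-1,2)
def save(c,name,box=None,f=1):
    im=c["color"]
    if box: im=im[box[1]:box[3],box[0]:box[2]]
    cv2.imwrite("pics/"+name,cv2.resize(im,None,fx=f,fy=f,interpolation=cv2.INTER_CUBIC))
E
python3 - <<'E'
from h import *
c=camera("top");save(c,"t1.png",(220,140,350,290),4);save(c,"t2.png",(340,140,480,290),4)
for n,uv,z in [("altshaft",(272,189),.19),("block",(249,264),.052),("fan",(395.5,180),.02),("pulley",(384,242),.018),("spacer",(427,245),.022),("sh",(463,198),.006),("sh",(460,224),.006)]:
    p=ray(c,uv,z)[0];print(n,p.round(3),np.hypot(*p[:2]).round(3))
E
```

```text
altshaft [0.541 0.205 0.19 ] 0.579
block [0.346 0.283 0.052] 0.447
fan [ 0.602 -0.155  0.02 ] 0.621
pulley [ 0.412 -0.115  0.018] 0.428
spacer [ 0.403 -0.243  0.022] 0.47
sh [ 0.548 -0.363  0.006] 0.657
sh [ 0.467 -0.349  0.006] 0.584
```

View pics/t1.png

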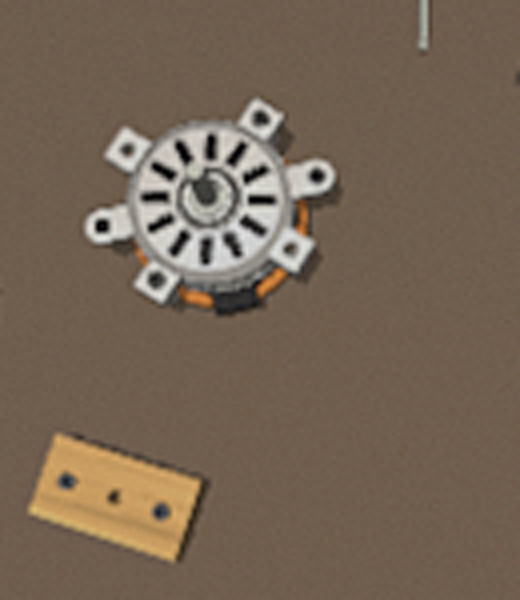

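View pics/t2.png

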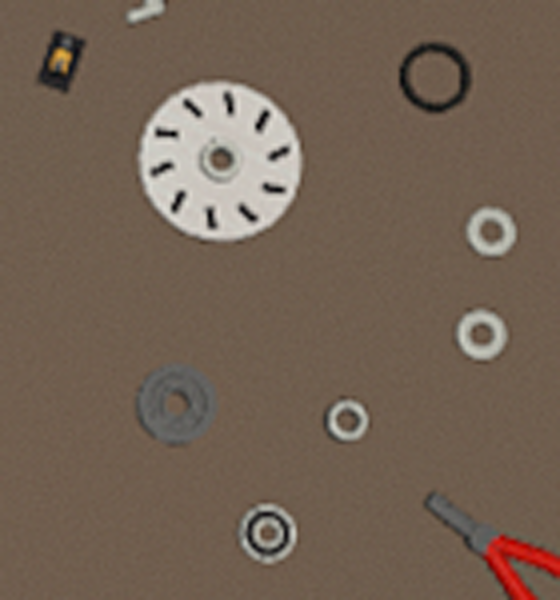

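```bash
cat >> h.py <<'E'
from scipy.spatial.transform import Rotation as Ro
def tool(s): return Ro.from_quat(s["ee_rot"]).as_matrix(),np.array(s["tcp_pos"])
E
python3 - <<'E'
from h import *
s=sense();c=camera("wrist");Rt,p=tool(s)
o=-np.array(c["R"]).T@np.array(c["t"])
print("cam in tool",Rt.T@(o-p));print("cam axes in tool",(Rt.T@np.array(c["R"]).T).round(3).T)
print(Rt.round(3)); print(ray(c,[(320,200),(320,20),(320,330)],0.))
E
python3 -m handwheel '[{"travel":[322,459,160],"yaw":50},{"travel":[322,459,160],"yaw":50},{"travel":[322,459,160],"yaw":50},{"travel":[322,459,160],"yaw":50},{"travel":[322,459,160],"yaw":50},{"travel":[322,459,160],"yaw":50},{"travel":[322,459,160],"yaw":50},{"travel":[322,459,160],"yaw":50},{"travel":[322,459,160],"yaw":50},{"travel":[322,459,160],"yaw":50},{"travel":[322,459,160],"yaw":50},{"travel":[322,459,160],"yaw":50},{"travel":[322,459,160],"yaw":50},{"travel":[322,459,160],"yaw":50},{"travel":[322,459,160],"yaw":50}]' 0.6
```

```text
cam in tool [ 0.08237498  0.00078594 -0.18198164]
cam axes in tool [[ 0.001  1.    -0.   ]
 [-0.948  0.001 -0.319]
 [-0.319  0.     0.948]]
[[ 0.936  0.351 -0.001]
 [ 0.351 -0.936  0.002]
 [-0.    -0.002 -1.   ]]
[[ 0.18381348 -0.62756151  0.        ]
 [ 0.38440468 -0.55164156  0.        ]
 [-0.02066511 -0.70502261  0.        ]]
clock: 1.5
tcp_pos: [0.5559, -0.1377, 0.3552]
ee_rot: [0.812, 0.584, 0.005, -0.0]
wrist_force: [0.5, 2.6, 0.8]
width: 0.0341
```

```bash
python3 -m handwheel '[{"travel":[-210,421,-135],"yaw":2},{"travel":[-210,421,-135],"yaw":2},{"travel":[-210,421,-135],"yaw":2},{"travel":[-210,421,-135],"yaw":2},{"travel":[-210,421,-135],"yaw":2},{"travel":[-210,421,-135],"yaw":2},{"travel":[-210,421,-135],"yaw":2},{"travel":[-210,421,-135],"yaw":2},{"travel":[-210,421,-135],"yaw":2},{"travel":[-210,421,-135],"yaw":2},{"travel":[-210,421,-135],"yaw":2},{"travel":[-210,421,-135],"yaw":2},{"travel":[-210,421,-135],"yaw":2},{"travel":[-210,421,-135],"yaw":2},{"travel":[-210,421,-135],"yaw":2},{"travel":[-210,421,-135],"yaw":2}]' 0.7
python3 - <<'E'
from h import *
c=camera("wrist");save(c,"w1.png");s=sense();print(s["tcp_pos"],s["width"])
E
```

```text
clock: 2.83
tcp_pos: [0.3415, 0.2699, 0.2173]
ee_rot: [0.807, 0.59, 0.0, 0.0]
wrist_force: [-0.7, -0.8, 0.0]
width: 0.0254
[0.34154892 0.2699001  0.21738681] 0.02577678123992001
```

View pics/w1.png

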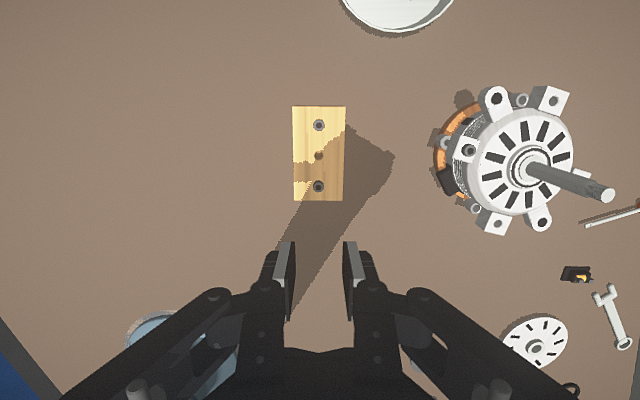

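Run:
```python
from h import *
c=camera("wrist");s=sense();print(s["tcp_pos"],np.abs(s["joint_vel"]).max())
save(c,"w2.png",(270,90,370,220),4);save(c,"w2b.png",(400,70,640,250),3)
h=ray(c,[(319,125),(319,187)],.062);print(h,np.linalg.norm(h[0]-h[1]))
d=h[0]-h[1];print(np.degrees(np.arctan2(d[1],d[0])))
Rt,p=tool(s);print("jaw",np.degrees(np.arctan2(Rt[1,1],Rt[0,1])))
```

```text
[0.34151143 0.26998949 0.2174043 ] 0.00720261608513094
[[0.35866245 0.31914795 0.062     ]
 [0.33694193 0.25039    0.062     ]] 0.07210711762046992
72.46876848940106
jaw -17.64996413667748
```

View pics/w2.png

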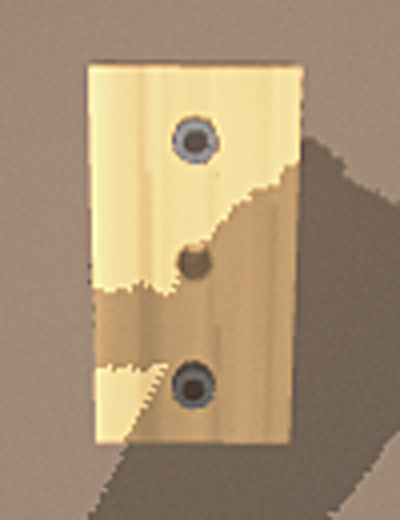

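View pics/w2b.png

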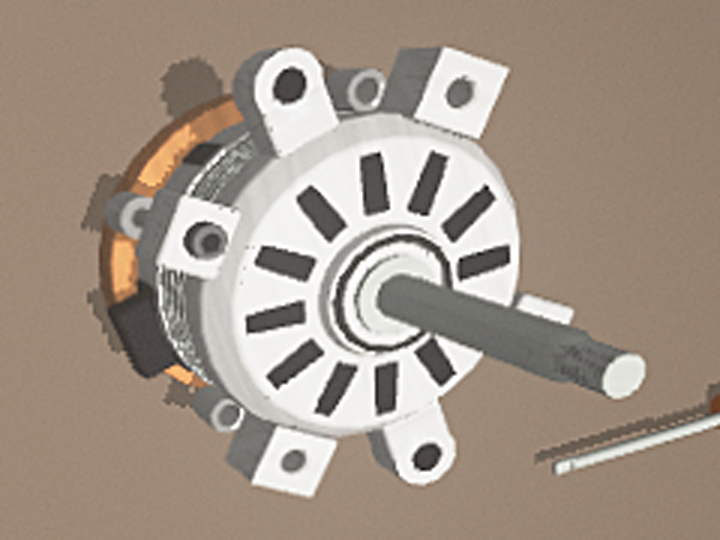

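```bash
python3 -m handwheel '[{"travel":[17,49,-40],"yaw":0},{"travel":[17,49,-80],"yaw":0},{"travel":[17,49,-120],"yaw":0},{"travel":[17,49,-120],"yaw":0},{"travel":[17,49,-120],"yaw":0}]' 0.6
python3 - <<'E'
from h import *
c=camera("wrist");save(c,"w3.png");s=sense();print(s["tcp_pos"],s["width"])
h=ray(c,[(319,200)],.062);print(h)
for X,uv in [(.094,(553.3,100.7)),]: pass
E
```

```text
clock: 3.35
tcp_pos: [0.3551, 0.317, 0.0929]
ee_rot: [0.807, 0.591, -0.005, -0.001]
wrist_force: [-0.6, -1.3, -0.2]
width: 0.034
[0.35651172 0.31851535 0.09532798] 0.034176413549109975
[[0.35813203 0.32329752 0.062     ]]
```

View pics/w3.png

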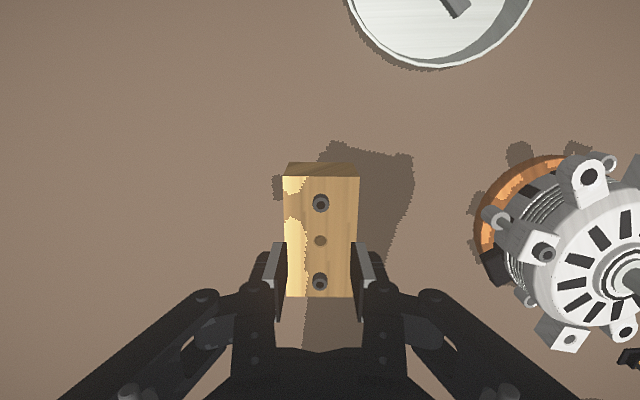

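```bash
python3 - <<'E'
from h import *
c=camera("wrist");s=sense();print(s["tcp_pos"],s["width"]);print(ray(c,[(320.5,203)],.062))
E
python3 -m handwheel '[{"travel":[0,0,-40],"yaw":0},{"travel":[0,0,-40],"yaw":0},{"travel":[0,0,-40],"yaw":0},{"travel":[0,0,-40],"yaw":0},{"travel":[0,0,-40],"yaw":0}]' 0.6
```

```text
[0.3577974  0.31981742 0.09713092] 0.034319897758955456
[[0.35979601 0.32139162 0.062     ]]
clock: 3.87
tcp_pos: [0.3592, 0.3217, 0.0597]
ee_rot: [0.806, 0.592, 0.002, 0.0]
wrist_force: [-0.2, -0.2, 0.4]
width: 0.0343
```

```bash
python3 -m handwheel '[{"travel":[0,0,-1],"yaw":0},{"travel":[0,0,-1],"yaw":0},{"travel":[0,0,-1],"yaw":0},{"travel":[0,0,-1],"yaw":0},{"travel":[0,0,-1],"yaw":0},{"travel":[0,0,-1],"yaw":0},{"travel":[0,0,-1],"yaw":0}]' 1
python3 - <<'E'
from h import *
c=camera("wrist");s=sense();print(s["tcp_pos"],s["width"],s["wrist_force"]);save(c,"w4.png",(220,140,420,340),3)
E
```

```text
clock: 4.45
tcp_pos: [0.3572, 0.3204, 0.0561]
ee_rot: [0.806, 0.592, -0.0, -0.0]
wrist_force: [-1.1, -0.0, -0.2]
width: 0.0001
[0.35719139 0.32040311 0.05610788] -0.00010438930942107811 [-0.26920762  0.46814227  0.86400492]
```

View pics/w4.png

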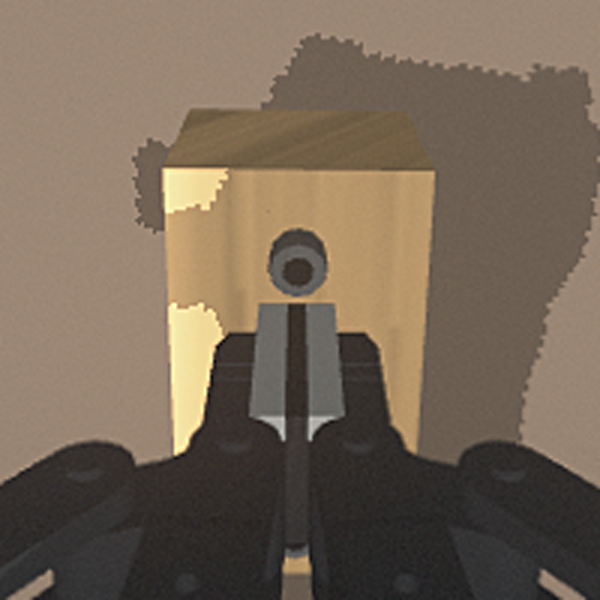

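Run:
```python
from h import *
c=camera("wrist");s=sense();Rt,p=tool(s);o=-np.array(c["R"]).T@np.array(c["t"])
print("cam in tool",Rt.T@(o-p));h=ray(c,[(319.5,229.3)],.062)[0];print(h,Rt.T@(h-p))
print(proj(c,[p,p+Rt@[.011,0,0],p+Rt@[-.011,0,0],p+Rt@[0.011,0,-.019]]))
```

```text
cam in tool [ 0.08155706  0.00081571 -0.18198284]
[0.35856799 0.31975358 0.062     ] [-0.00020776  0.00152598 -0.00590557]
[[317.19784913 225.28283659]
 [317.19864753 209.96206092]
 [317.19740864 240.04764583]
 [317.05540607 221.47117445]]
```

Run:
```python
from h import *
s=sense();Rt,p=tool(s)
c=camera("scene");q=proj(c,[p,p+[0,0,.045],[.3588,.3201,.062]]);print(q)
x,y=q[0].astype(int);save(c,"s1.png",(x-80,y-70,x+70,y+50),5);print(x-80,y-70)
```

```text
[[383.60036796 158.73947989]
 [385.12345296 146.89956089]
 [383.88099959 157.51604479]]
303 88
```

View pics/s1.png

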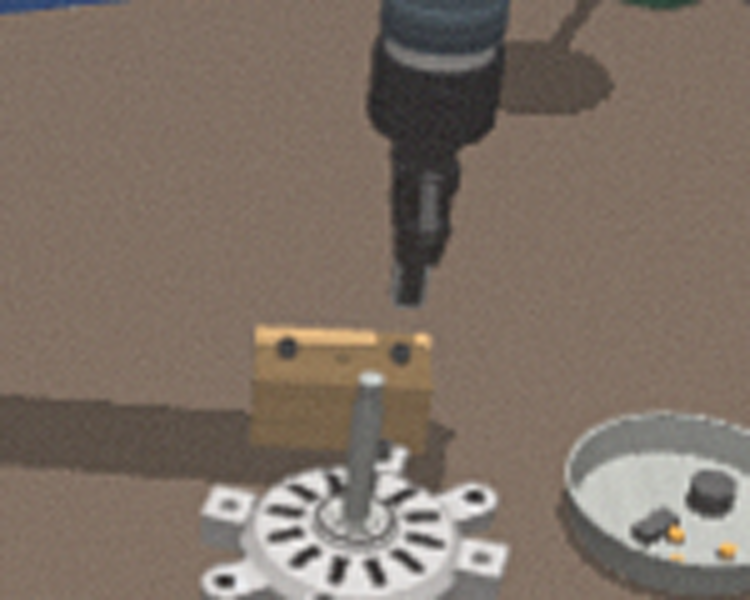

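Run:
```python
from h import *
c=camera("wrist");s=sense();Rt,p=tool(s);R=np.array(c["R"]);o=-R.T@np.array(c["t"])
ot=Rt.T@(o-p);save(c,"w5.png",(270,200,370,300),6)
for r in (241.5,278.3):
    u=und(c,[(319,r)])[0];d=Rt.T@(R.T@np.array([*u,1]))
    for x in (.011,0,-.011):
        k=(x-ot[0])/d[0];print(r,x,ot+k*d)
```

```text
241.5 0.011 [ 0.011       0.00109643 -0.04486299]
241.5 0 [ 0.          0.00114497 -0.02349146]
241.5 -0.011 [-0.011       0.0011935  -0.00211994]
278.3 0.011 [ 0.011       0.00105749 -0.07766253]
278.3 0 [ 0.          0.00109995 -0.06140371]
278.3 -0.011 [-0.011       0.00114242 -0.04514489]
```

View pics/w5.png

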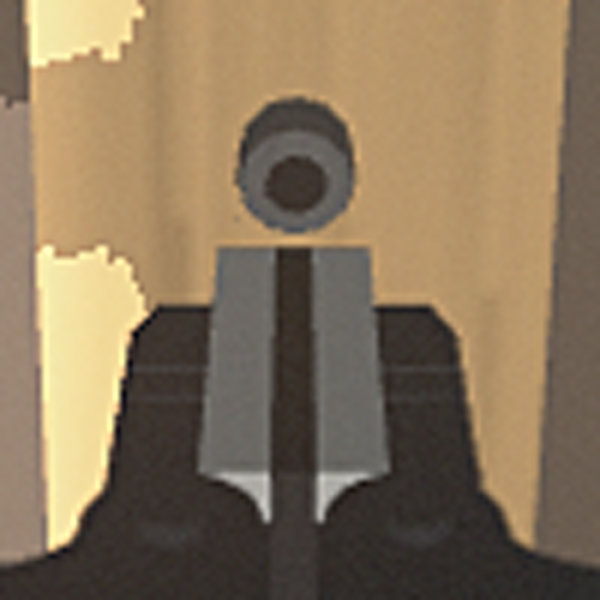

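```bash
python3 -m handwheel '[{"travel":[-10,-35,0],"yaw":0},{"travel":[-10,-35,0],"yaw":0},{"travel":[-10,-35,-15],"yaw":0},{"travel":[-10,-35,-25],"yaw":0},{"travel":[-10,-35,-28],"yaw":0},{"travel":[-10,-35,-28],"yaw":0},{"travel":[-10,-35,-28],"yaw":0}]' 1
python3 - <<'E'
from h import *
s=sense();Rt,p=tool(s)
c=camera("wrist");save(c,"w6.png",(220,140,420,340),3);print(p,s["wrist_force"])
E
```

```text
clock: 5.23
tcp_pos: [0.347, 0.2858, 0.0281]
ee_rot: [0.806, 0.592, -0.0, -0.0]
wrist_force: [-0.3, -0.1, -0.7]
width: 0.0001
[0.34698363 0.2858156  0.02808344] [-0.27894989 -0.0890722  -0.65320476]
```

View pics/w6.png

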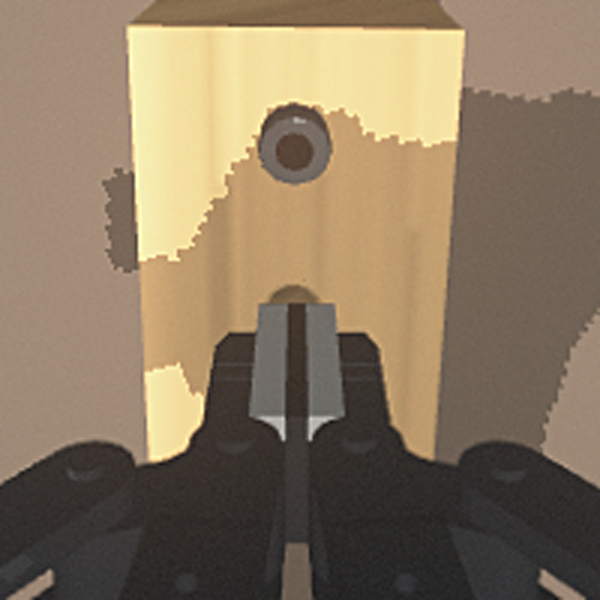

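```bash
python3 -m handwheel '[{"travel":[0,0,-1],"yaw":0},{"travel":[0,0,-2],"yaw":0},{"travel":[0,0,-3],"yaw":0},{"travel":[0,0,-4],"yaw":0},{"travel":[0,0,-4],"yaw":0}]'; python3 -m handwheel '[{"travel":[0,0,-1],"yaw":0},{"travel":[0,0,-2],"yaw":0},{"travel":[0,0,-3],"yaw":0},{"travel":[0,0,-3],"yaw":0}]'
```

```text
clock: 5.7
tcp_pos: [0.3472, 0.2853, 0.0241]
ee_rot: [0.806, 0.592, -0.0, 0.0]
wrist_force: [-0.1, -0.4, 0.2]
width: 0.0
clock: 6.03
tcp_pos: [0.3471, 0.2852, 0.0209]
ee_rot: [0.806, 0.592, -0.0, -0.0]
wrist_force: [0.2, 0.4, -0.5]
width: -0.0002
```

```bash
python3 -m handwheel '[{"travel":[0,0,-1],"yaw":0},{"travel":[0,0,-2],"yaw":0},{"travel":[0,0,-2],"yaw":0},{"travel":[0,0,-2],"yaw":0}]'; python3 -m handwheel '[{"travel":[0,0,-1],"yaw":0},{"travel":[0,0,-2],"yaw":0},{"travel":[0,0,-2],"yaw":0}]';
python3 -m handwheel '[{"travel":[0,0,-1],"yaw":0},{"travel":[0,0,-2],"yaw":0},{"travel":[0,0,-2],"yaw":0}]'
```

```text
clock: 6.37
tcp_pos: [0.3472, 0.2853, 0.0191]
ee_rot: [0.806, 0.592, -0.0, -0.0]
wrist_force: [-0.4, -0.5, 0.3]
width: -0.0001
clock: 6.62
tcp_pos: [0.3471, 0.2853, 0.017]
ee_rot: [0.806, 0.592, -0.0, -0.0]
wrist_force: [-0.7, 0.4, -0.5]
width: 0.0001
clock: 6.87
tcp_pos: [0.3471, 0.2853, 0.015]
ee_rot: [0.806, 0.592, -0.0, -0.0]
wrist_force: [-0.2, -0.5, 0.7]
width: 0.0004
```

```bash
for i in 1 2 3; do python3 -m handwheel '[{"travel":[0,0,-1],"yaw":0},{"travel":[0,0,-1],"yaw":0},{"travel":[0,0,-1],"yaw":0}]' | grep -E 'tcp|force'; done
python3 - <<'E'
from h import *
s=sense();Rt,p=tool(s)
c=camera("wrist");save(c,"w7.png",(220,140,420,340),3);print(p,s["wrist_force"])
E
```

```text
tcp_pos: [0.3472, 0.2854, 0.0141]
wrist_force: [0.6, -0.9, 1.0]
tcp_pos: [0.3473, 0.2854, 0.0131]
wrist_force: [0.4, 1.0, -0.1]
tcp_pos: [0.3473, 0.2854, 0.013]
wrist_force: [-2.6, -1.6, 8.2]
[0.34733098 0.28539101 0.01300322] [-2.64543839 -1.55494574  8.23322136]
```

View pics/w7.png

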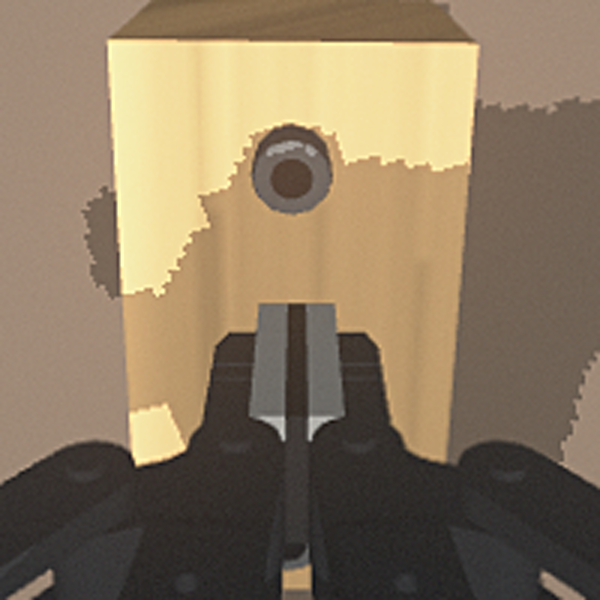

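```bash
cat >> h.py <<'E'
PC=np.array([-.003,.001,-.039])  # pad tip centre in reported tool frame
def tip(s):
    R,p=tool(s); return p+R@PC
E
python3 - <<'E'
from h import *
s=sense();Rt,p=tool(s);c=camera("wrist")
h=ray(c,[(317.3,199.3)],.062)[0];print(h,"tip",tip(s),"delta",(h-tip(s))*1000)
print(proj(c,[tip(s)+Rt@[.011,0,0]]))
E
```

```text
[0.35819476 0.31919739 0.062     ] tip [0.34736053 0.28227049 0.0520021 ] delta [10.8342359  36.92690159  9.99790416]
[[318.71558304 241.49437718]]
```

```bash
python3 -m handwheel '[{"travel":[0,0,20],"yaw":0},{"travel":[0,0,25],"yaw":0},{"travel":[11,37,25],"yaw":0},{"travel":[11,37,25],"yaw":0},{"travel":[11,37,25],"yaw":0},{"travel":[11,37,12],"yaw":0},{"travel":[11,37,5],"yaw":0},{"travel":[11,37,5],"yaw":0},{"travel":[11,37,5],"yaw":0}]' 0.6
python3 -m handwheel '[{"travel":[0,0,0],"yaw":0},{"travel":[0,0,0],"yaw":0},{"travel":[0,0,0],"yaw":0},{"travel":[0,0,0],"yaw":0},{"travel":[0,0,0],"yaw":0},{"travel":[0,0,0],"yaw":0}]' 1
python3 - <<'E'
from h import *
s=sense();c=camera("wrist");save(c,"w8.png",(220,140,420,340),3);print(tip(s),s["wrist_force"],s["width"])
E
```

```text
clock: 8.47
tcp_pos: [0.3575, 0.3212, 0.0164]
ee_rot: [0.806, 0.592, -0.001, 0.0]
wrist_force: [-0.5, -0.5, 0.4]
width: 0.0343
clock: 8.97
tcp_pos: [0.3585, 0.3224, 0.0176]
ee_rot: [0.806, 0.592, 0.0, 0.0]
wrist_force: [-0.9, -1.1, 4.4]
width: 0.0083
[0.35857845 0.31924539 0.05660304] [-0.94674258 -1.07740315  4.36671623] 0.008294354442675782
```

View pics/w8.png

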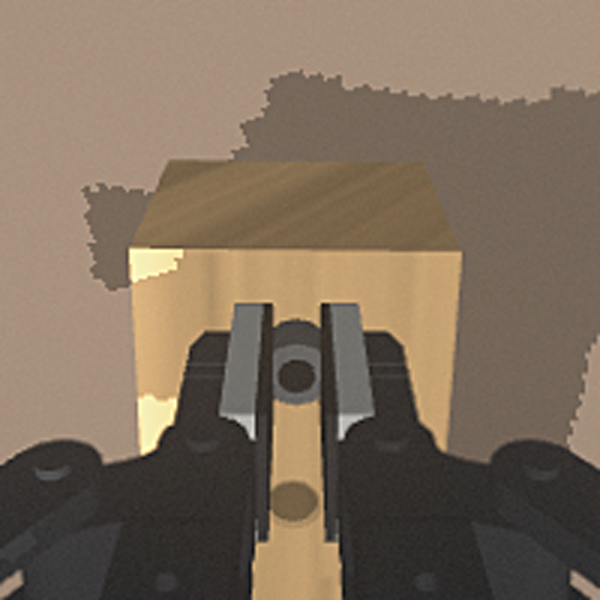

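```bash
python3 -m handwheel '[{"travel":[0,0,0],"yaw":0},{"travel":[0,0,0],"yaw":0},{"travel":[0,0,0],"yaw":0}]' 1
python3 -m handwheel '[{"travel":[0,0,15],"yaw":0},{"travel":[0,0,30],"yaw":0},{"travel":[0,0,30],"yaw":0},{"travel":[0,0,30],"yaw":0}]'
python3 - <<'E'
from h import *
s=sense();c=camera("wrist");save(c,"w9.png",(220,140,420,340),3);print(tip(s),s["wrist_force"],s["width"])
E
```

```text
clock: 9.27
tcp_pos: [0.3585, 0.3224, 0.0176]
ee_rot: [0.806, 0.592, 0.0, 0.0]
wrist_force: [-0.4, -1.9, 5.8]
width: 0.0086
clock: 9.6
tcp_pos: [0.3587, 0.3228, 0.0474]
ee_rot: [0.806, 0.592, 0.001, -0.0]
wrist_force: [-0.1, -0.1, -0.7]
width: 0.0083
[0.35875037 0.3196066  0.08635393] [-0.1123845  -0.10408581 -0.73936697] 0.008330407148948686
```

View pics/w9.png

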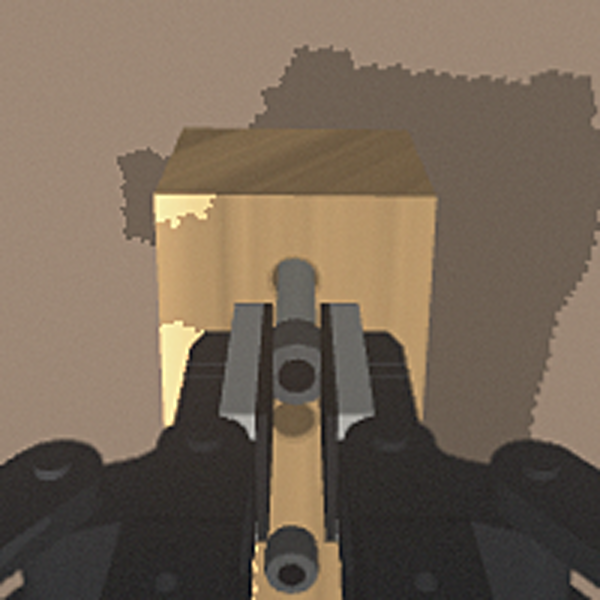

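```bash
python3 -m handwheel '[{"travel":[0,0,40],"yaw":-4},{"travel":[0,0,80],"yaw":-8},{"travel":[30,0,114],"yaw":-14},{"travel":[70,-20,114],"yaw":-14},{"travel":[110,-30,114],"yaw":-14},{"travel":[150,-40,114],"yaw":-14},{"travel":[190,-50,114],"yaw":-14},{"travel":[221,-57,114],"yaw":-14},{"travel":[221,-57,114],"yaw":-14},{"travel":[221,-57,114],"yaw":-14},{"travel":[221,-57,114],"yaw":-14},{"travel":[221,-57,114],"yaw":-14},{"travel":[221,-57,114],"yaw":-14}]'
python3 - <<'E'
from h import *
s=sense();c=camera("wrist");save(c,"w10.png");print(tip(s),s["wrist_force"],s["width"])
E
```

```text
clock: 10.73
tcp_pos: [0.5773, 0.2668, 0.1609]
ee_rot: [0.871, 0.491, -0.0, -0.0]
wrist_force: [-0.0, -1.3, -0.8]
width: 0.0084
[0.57663015 0.26368435 0.19990732] [-0.02077872 -1.25981089 -0.75181642] 0.008427783493307625
```

View pics/w10.png

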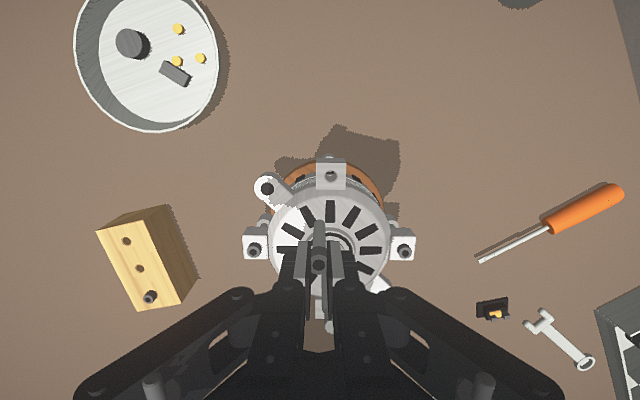

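Run:
```python
from h import *
s=sense();c=camera("wrist");save(c,"w11.png",(230,140,430,290),4);print(tip(s))
h=ray(c,[(331,176)],.094)[0];b=ray(c,[(254,250),(402,252)],.104)
print(h,b,b.mean(0),np.linalg.norm(b[0]-b[1]),np.linalg.norm(h[:2]-b.mean(0)[:2]),np.degrees(np.arctan2(*(h-b.mean(0))[1::-1])))
bt=ray(c,[(319,222)],.150)[0];print("bolt tip",bt,"delta",(h-bt)*1000)
```

```text
[0.57691939 0.26352802 0.20017274]
[0.59631352 0.27475683 0.094     ] [[0.50220971 0.25362442 0.104     ]
 [0.61668548 0.1818631  0.104     ]] [0.5594476  0.21774376 0.104     ] 0.13510881054050694 0.06789393560106012 57.11239062416219
bolt tip [0.57755491 0.26396682 0.15      ] delta [ 18.75861086  10.79001627 -56.        ]
```

View pics/w11.png

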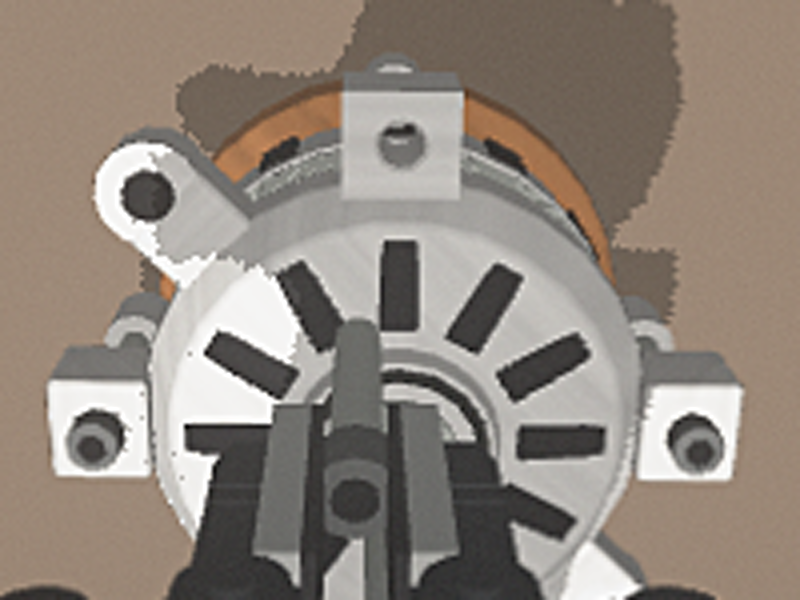

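```bash
python3 -m handwheel '[{"travel":[19,11,-10],"yaw":0},{"travel":[19,11,-25],"yaw":0},{"travel":[19,11,-40],"yaw":0},{"travel":[19,11,-48],"yaw":0},{"travel":[19,11,-48],"yaw":0},{"travel":[19,11,-48],"yaw":0},{"travel":[19,11,-48],"yaw":0},{"travel":[19,11,-48],"yaw":0}]'
python3 - <<'E'
from h import *
s=sense();c=camera("wrist");save(c,"w12.png",(240,140,400,260),5);print(tip(s),s["wrist_force"],s["width"])
E
```

```text
clock: 11.5
tcp_pos: [0.5987, 0.2768, 0.1142]
ee_rot: [0.872, 0.489, 0.001, 0.0]
wrist_force: [0.2, 0.2, -1.0]
width: 0.008
[0.59791425 0.27365345 0.15320666] [ 0.15315213  0.18003122 -1.00744041] 0.007989704180218458
```

View pics/w12.png

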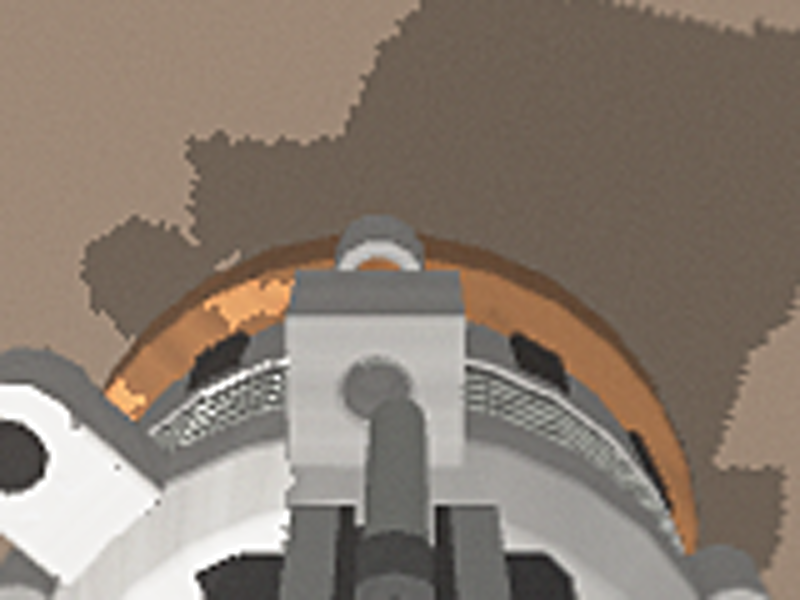

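Run:
```python
from h import *
s=sense();c=camera("wrist");print(tip(s))
h=ray(c,[(315.4,217.6)],.094)[0];bt=ray(c,[(319.6,222)],tip(s)[2]-.0496)[0];print(h,bt,(h-bt)*1000)
c=camera("scene");q=proj(c,[h])[0].astype(int);save(c,"s2.png",(q[0]-50,q[1]-50,q[0]+50,q[1]+50),6)
```

```text
[0.59804085 0.27365534 0.15330836]
[0.59628709 0.27516743 0.094     ] [0.59924984 0.27415709 0.10370836] [-2.96274907  1.01033943 -9.70836051]
```

View pics/s2.png

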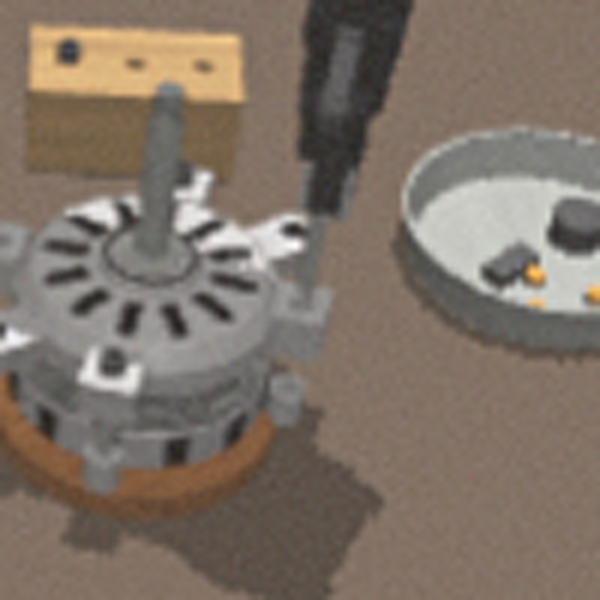

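```bash
python3 -m handwheel '[{"travel":[-3,1,-2],"yaw":0},{"travel":[-3,1,-5],"yaw":0},{"travel":[-3,1,-7],"yaw":0},{"travel":[-3,1,-7],"yaw":0},{"travel":[-3,1,-7],"yaw":0}]'
python3 - <<'E'
from h import *
s=sense();c=camera("wrist");save(c,"w13.png",(260,160,380,260),6);print(tip(s),s["wrist_force"],s["width"])
E
```

```text
clock: 12.07
tcp_pos: [0.595, 0.2772, 0.1057]
ee_rot: [0.872, 0.489, -0.0, -0.0]
wrist_force: [1.3, 0.7, -0.2]
width: 0.0085
[0.59433777 0.27414224 0.14473343] [ 1.33333279  0.7351532  -0.18068527] 0.008514333625007687
```

View pics/w13.png

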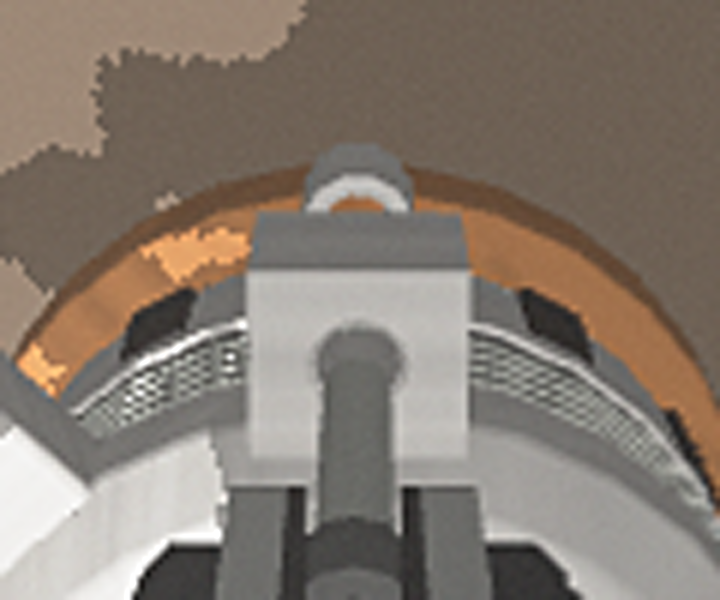

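```bash
python3 -m handwheel '[{"travel":[0,0,-2],"yaw":0},{"travel":[0,0,-4],"yaw":0},{"travel":[0,0,-6],"yaw":0},{"travel":[0,0,-8],"yaw":0},{"travel":[0,0,-8],"yaw":0}]'
python3 - <<'E'
from h import *
s=sense();c=camera("wrist");save(c,"w14.png",(260,160,380,260),6);print(tip(s),s["wrist_force"],s["width"])
E
```

```text
clock: 12.53
tcp_pos: [0.595, 0.2772, 0.0975]
ee_rot: [0.872, 0.489, -0.0, -0.0]
wrist_force: [0.1, 0.1, 0.1]
width: 0.0082
[0.59428806 0.27409051 0.13650077] [0.07485072 0.05632547 0.07926824] 0.008187231122976967
```

View pics/w14.png

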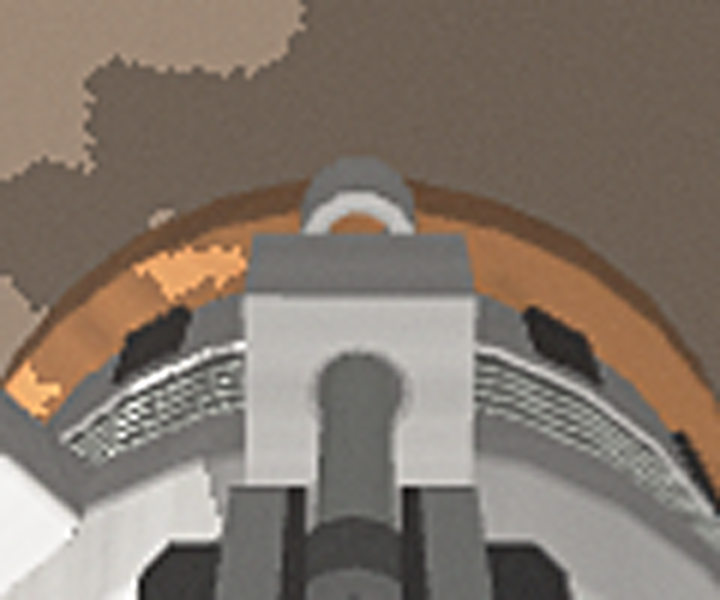

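```bash
python3 -m handwheel '[{"travel":[0,0,-4],"yaw":0},{"travel":[0,0,-8],"yaw":0},{"travel":[0,0,-12],"yaw":0},{"travel":[0,0,-14],"yaw":0},{"travel":[0,0,-14],"yaw":0}]'
python3 - <<'E'
from h import *
s=sense();c=camera("wrist");save(c,"w15.png",(240,160,400,280),5);print(tip(s),s["wrist_force"],s["width"])
E
```

```text
clock: 13.0
tcp_pos: [0.5949, 0.2771, 0.0833]
ee_rot: [0.872, 0.489, -0.0, -0.0]
wrist_force: [0.3, 0.6, -0.2]
width: 0.0083
[0.59426595 0.2740337  0.12227144] [ 0.28887018  0.60686584 -0.1668931 ] 0.008326640450476297
```

View pics/w15.png

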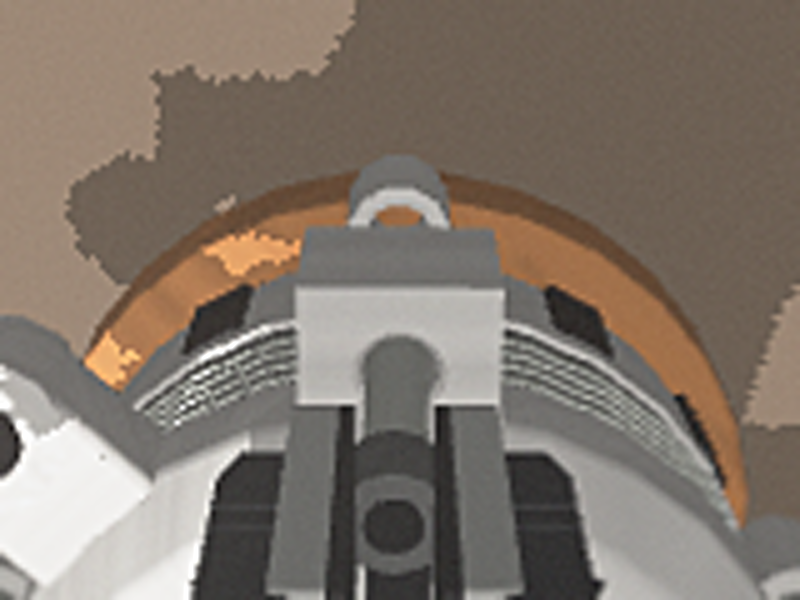

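```bash
python3 -m handwheel '[{"travel":[0,0,-5],"yaw":0},{"travel":[0,0,-10],"yaw":0},{"travel":[0,0,-15],"yaw":0},{"travel":[0,0,-20],"yaw":0},{"travel":[0,0,-22],"yaw":0},{"travel":[0,0,-22],"yaw":0}]'
python3 - <<'E'
from h import *
s=sense();c=camera("wrist");save(c,"w16.png",(240,160,400,280),5);print(tip(s),s["wrist_force"],s["width"])
E
```

```text
clock: 13.55
tcp_pos: [0.5952, 0.2773, 0.0614]
ee_rot: [0.872, 0.489, -0.0, -0.0]
wrist_force: [0.4, 1.1, -0.7]
width: 0.0083
[0.59448969 0.27420876 0.10036566] [ 0.3783685   1.07224842 -0.68457232] 0.008287712944036523
```

View pics/w16.png

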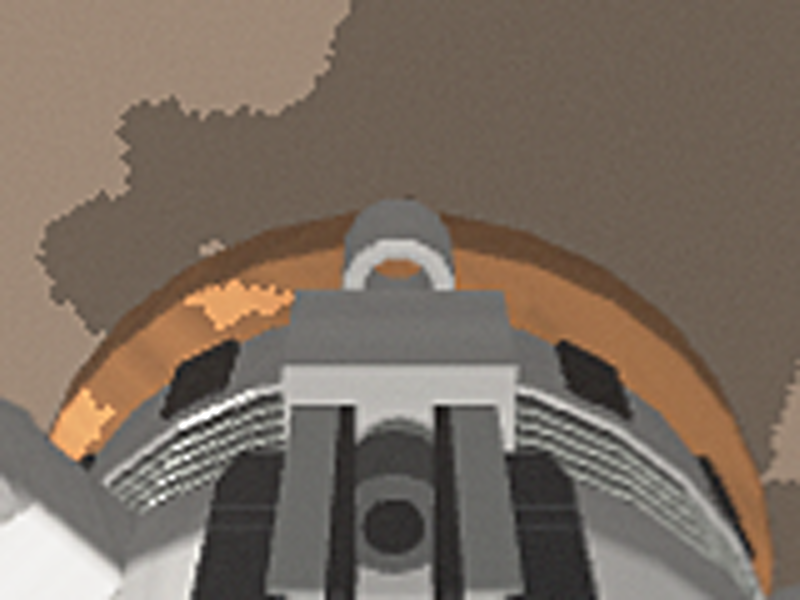

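Bolt nearly seated in lug_a. Release gently and lift.

```bash
python3 -m handwheel '[{"travel":[0,0,0],"yaw":0},{"travel":[0,0,0],"yaw":0},{"travel":[0,0,0],"yaw":0},{"travel":[0,0,0],"yaw":0},{"travel":[0,0,20],"yaw":0},{"travel":[0,0,60],"yaw":0},{"travel":[0,0,100],"yaw":0},{"travel":[0,0,100],"yaw":0},{"travel":[0,0,100],"yaw":0},{"travel":[0,0,100],"yaw":0}]' 0.6
python3 - <<'E'
from h import *
s=sense();c=camera("wrist");save(c,"w17.png",(200,130,440,310),3);print(tip(s),s["wrist_force"],s["width"])
E
```

```text
clock: 14.43
tcp_pos: [0.5953, 0.2773, 0.1625]
ee_rot: [0.872, 0.489, 0.0, 0.0]
wrist_force: [-0.1, -0.5, -0.4]
width: 0.034
[0.59454789 0.2741882  0.20154536] [-0.11193541 -0.47349764 -0.44070504] 0.034010087864019566
```

View pics/w17.png

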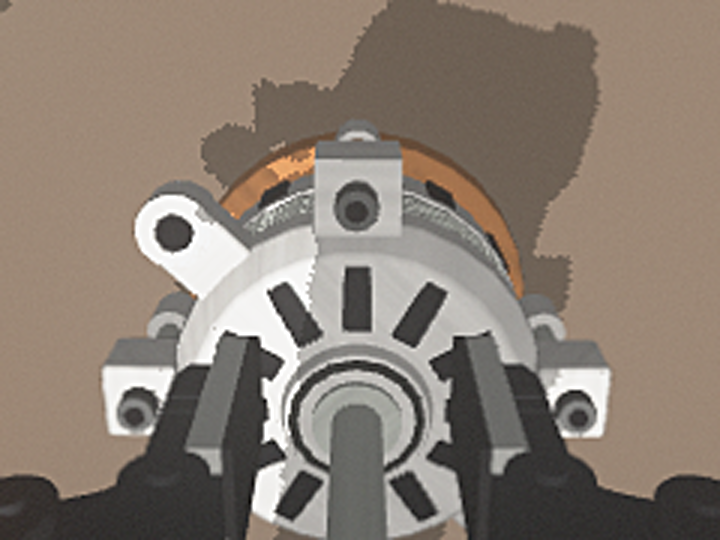

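Run:
```python
from h import *
s=sense();c=camera("wrist");t=tip(s);print(t)
g=ray(c,[(319,200),(245.7,266.7),(392.3,267.3)],.104);m=g[1:].mean(0)
print(g,m,np.linalg.norm(g[1]-g[2]),np.linalg.norm(g[0]-m)); d=g[1]-g[2];print(np.degrees(np.arctan2(d[1],d[0])))
lb=2*m-g[0];print("lug b",lb)
# bolt 2
h2=np.array([.33694,.25039]);print("to bolt2",(h2-t[:2])*1000)
```

```text
[0.59394353 0.27362665 0.20019565]
[[0.59471308 0.27427744 0.104     ]
 [0.50207442 0.25349728 0.104     ]
 [0.61849851 0.18187327 0.104     ]] [0.56028646 0.21768528 0.104     ] 0.1366914978821908 0.06624095588655375
148.4002037632637
lug b [0.52585985 0.16109312 0.104     ]
to bolt2 [-257.00352838  -23.23664644]
```

```bash
python3 -m handwheel '[{"travel":[-40,0,10],"yaw":0},{"travel":[-80,-5,10],"yaw":0},{"travel":[-120,-10,10],"yaw":0},{"travel":[-160,-15,0],"yaw":0},{"travel":[-200,-20,-20],"yaw":0},{"travel":[-240,-23,-50],"yaw":0},{"travel":[-257,-23,-90],"yaw":0},{"travel":[-257,-23,-105],"yaw":0},{"travel":[-257,-23,-105],"yaw":0},{"travel":[-257,-23,-105],"yaw":0},{"travel":[-257,-23,-105],"yaw":0},{"travel":[-257,-23,-105],"yaw":0}]' 0.6
python3 - <<'E'
from h import *
s=sense();c=camera("wrist");save(c,"w18.png",(200,130,440,310),3);print(tip(s),s["wrist_force"],s["width"])
E
```

```text
clock: 15.53
tcp_pos: [0.3407, 0.2558, 0.0588]
ee_rot: [0.873, 0.488, 0.002, -0.0]
wrist_force: [0.5, 0.1, 1.4]
width: 0.0343
[0.33991273 0.25265182 0.09778817] [0.45952282 0.07138912 1.42120804] 0.034328718774431784
```

View pics/w18.png

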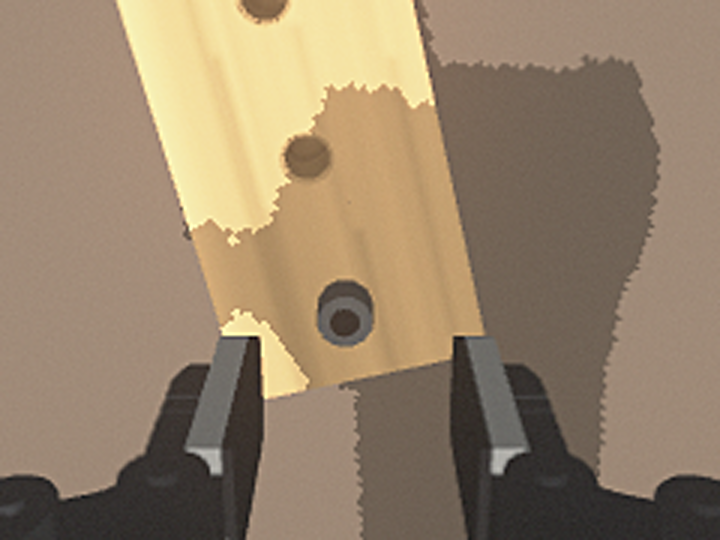

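Run:
```python
from h import *
s=sense();c=camera("wrist");t=tip(s);save(c,"w19.png",(260,180,380,270),6)
g=ray(c,[(315,236.7)],.062)[0];print(t,g,(g-t)*1000)
```

```text
[0.33994241 0.2526175  0.09784092] [0.33610716 0.25078112 0.062     ] [ -3.83525031  -1.83638549 -35.84092441]
```

View pics/w19.png

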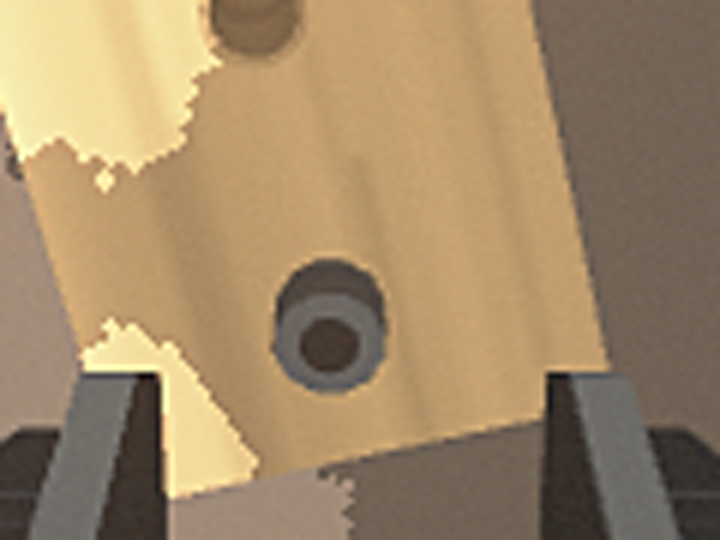

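```bash
python3 -m handwheel '[{"travel":[-4,-2,-5],"yaw":0},{"travel":[-4,-2,-20],"yaw":0},{"travel":[-4,-2,-35],"yaw":0},{"travel":[-4,-2,-41],"yaw":0},{"travel":[-4,-2,-41],"yaw":0},{"travel":[-4,-2,-41],"yaw":0},{"travel":[-4,-2,-41],"yaw":0}]' 0.6
python3 -m handwheel '[{"travel":[0,0,0],"yaw":0},{"travel":[0,0,0],"yaw":0},{"travel":[0,0,0],"yaw":0},{"travel":[0,0,0],"yaw":0},{"travel":[0,0,0],"yaw":0},{"travel":[0,0,0],"yaw":0},{"travel":[0,0,0],"yaw":0}]' 1
python3 - <<'E'
from h import *
s=sense();c=camera("wrist");save(c,"w20.png",(220,140,420,340),3);print(tip(s),s["wrist_force"],s["width"])
E
```

```text
clock: 16.22
tcp_pos: [0.3348, 0.2529, 0.0168]
ee_rot: [0.872, 0.489, 0.001, -0.0]
wrist_force: [1.3, 0.1, 0.5]
width: 0.0341
clock: 16.8
tcp_pos: [0.335, 0.2528, 0.0169]
ee_rot: [0.872, 0.489, 0.001, 0.0]
wrist_force: [-1.0, -1.4, 6.4]
width: 0.0086
[0.33420526 0.24974651 0.05589966] [-0.96761405 -1.39170328  6.38692277] 0.008599817891319254
```

View pics/w20.png

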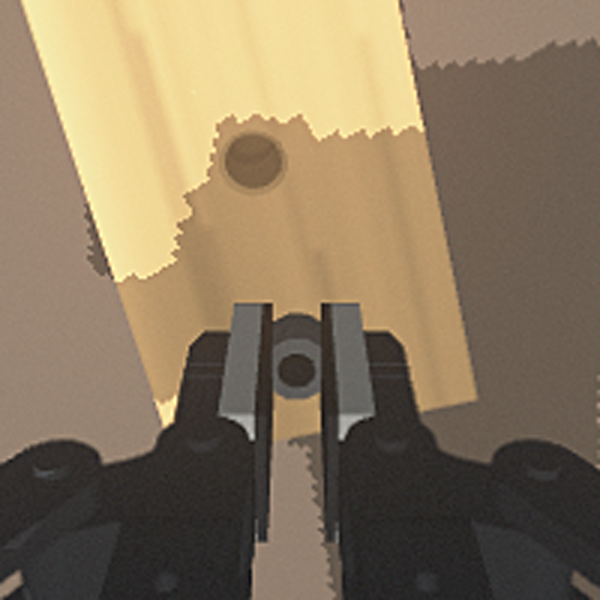

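```bash
python3 -m handwheel '[{"travel":[0,0,20],"yaw":0},{"travel":[0,0,60],"yaw":0},{"travel":[0,-10,100],"yaw":0},{"travel":[20,-20,130],"yaw":0},{"travel":[55,-40,145],"yaw":0},{"travel":[90,-60,145],"yaw":0},{"travel":[125,-75,145],"yaw":0},{"travel":[160,-90,145],"yaw":0},{"travel":[187,-95,145],"yaw":0},{"travel":[187,-95,145],"yaw":0},{"travel":[187,-95,145],"yaw":0},{"travel":[187,-95,145],"yaw":0},{"travel":[187,-95,145],"yaw":0},{"travel":[187,-95,145],"yaw":0}]'
python3 - <<'E'
from h import *
s=sense();c=camera("wrist");save(c,"w21.png",(180,130,460,340),2.8);print(tip(s),s["wrist_force"],s["width"])
E
```

```text
clock: 18.02
tcp_pos: [0.5198, 0.1583, 0.1611]
ee_rot: [0.872, 0.49, -0.0, 0.0]
wrist_force: [0.0, 0.3, -0.1]
width: 0.0087
[0.51907987 0.15528312 0.2001395 ] [ 0.02829477  0.25796568 -0.06664813] 0.008671915841965546
```

View pics/w21.png

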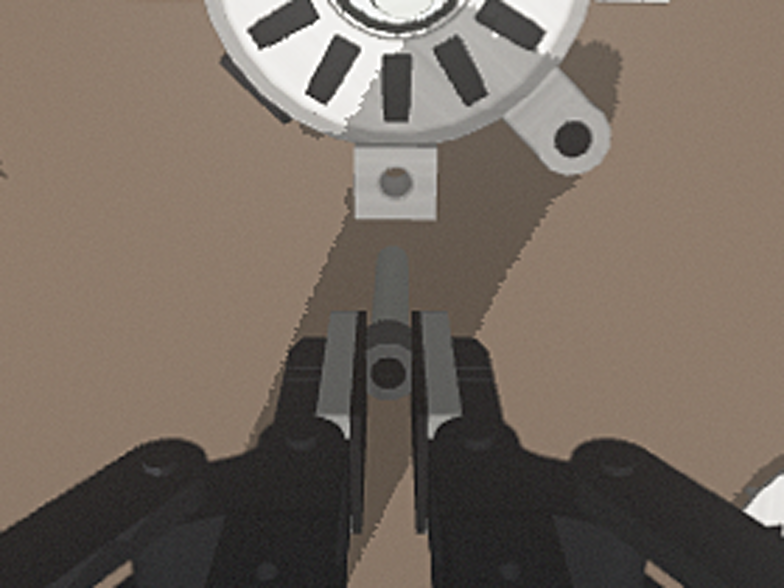

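Run:
```python
from h import *
s=sense();c=camera("wrist");t=tip(s)
h=ray(c,[(321.4,194.6)],.094)[0];b=ray(c,[(319.6,221.6)],t[2]-.0489)[0];print(t,h,b,(h-b)*1000)
```

```text
[0.51929405 0.15512406 0.2002388 ] [0.52284924 0.1560501  0.094     ] [0.52075485 0.1560693  0.1513388 ] [ 2.09438727e+00 -1.92026058e-02 -5.73387986e+01]
```

```bash
python3 -m handwheel '[{"travel":[2,0,-15],"yaw":0},{"travel":[2,0,-30],"yaw":0},{"travel":[2,0,-45],"yaw":0},{"travel":[2,0,-52],"yaw":0},{"travel":[2,0,-52],"yaw":0},{"travel":[2,0,-52],"yaw":0},{"travel":[2,0,-52],"yaw":0}]'
python3 - <<'E'
from h import *
s=sense();c=camera("wrist");save(c,"w22.png",(260,160,380,260),6);print(tip(s),s["wrist_force"],s["width"])
E
```

```text
clock: 18.7
tcp_pos: [0.5239, 0.1579, 0.1101]
ee_rot: [0.872, 0.489, 0.001, 0.0]
wrist_force: [0.4, 0.1, 0.9]
width: 0.0088
[0.52312647 0.15478454 0.14914295] [0.36740131 0.06522075 0.89355692] 0.008824840082617686
```

View pics/w22.png

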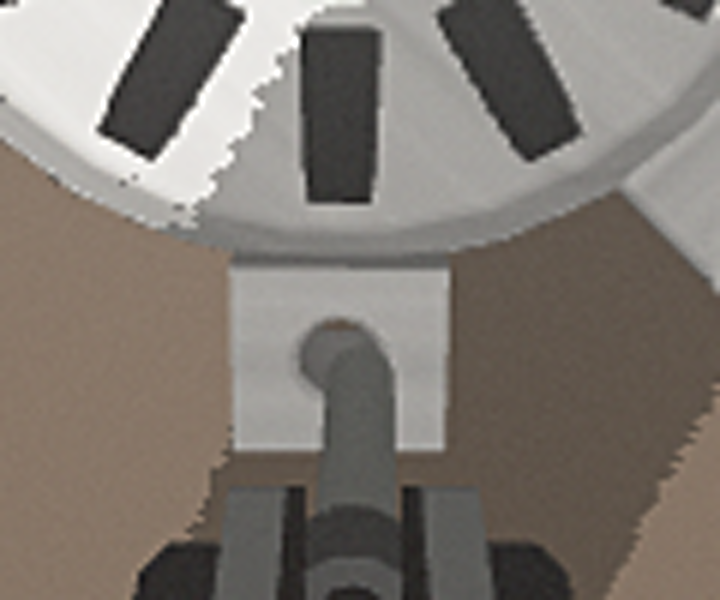

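Run:
```python
from h import *
s=sense();c=camera("wrist");t=tip(s)
h=ray(c,[(316.7,219.7)],.094)[0];b=ray(c,[(320,222.2)],t[2]-.0489)[0];print(t,h,b,(h-b)*1000)
```

```text
[0.52330757 0.15482458 0.14932398] [0.52243531 0.15579485 0.094     ] [0.52486976 0.15526947 0.10042398] [-2.43445455  0.52538067 -6.42397602]
```

```bash
python3 -m handwheel '[{"travel":[-2,1,0],"yaw":0},{"travel":[-2,1,-2],"yaw":0},{"travel":[-2,1,-4],"yaw":0},{"travel":[-2,1,-4],"yaw":0},{"travel":[-2,1,-4],"yaw":0}]'
python3 - <<'E'
from h import *
s=sense();c=camera("wrist");save(c,"w23.png",(260,160,380,260),6);print(tip(s),s["wrist_force"],s["width"])
E
```

```text
clock: 19.22
tcp_pos: [0.5211, 0.1583, 0.1049]
ee_rot: [0.872, 0.489, -0.0, -0.0]
wrist_force: [-0.2, 0.5, -0.2]
width: 0.0087
[0.52038716 0.15517626 0.14394902] [-0.16397656  0.51111011 -0.19120406] 0.008680914008207058
```

View pics/w23.png

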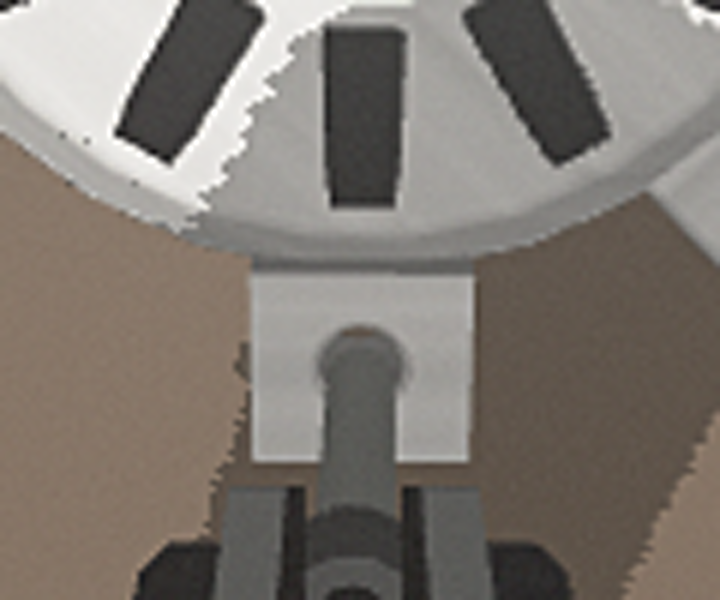

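```bash
python3 -m handwheel '[{"travel":[0,0,-2],"yaw":0},{"travel":[0,0,-4],"yaw":0},{"travel":[0,0,-6],"yaw":0},{"travel":[0,0,-8],"yaw":0},{"travel":[0,0,-8],"yaw":0}]'
python3 -m handwheel '[{"travel":[0,0,-4],"yaw":0},{"travel":[0,0,-8],"yaw":0},{"travel":[0,0,-12],"yaw":0},{"travel":[0,0,-12],"yaw":0}]'
python3 - <<'E'
from h import *
s=sense();c=camera("wrist");save(c,"w24.png",(260,160,380,260),6);print(tip(s),s["wrist_force"],s["width"])
E
```

```text
clock: 19.68
tcp_pos: [0.5208, 0.1582, 0.0965]
ee_rot: [0.872, 0.489, -0.001, -0.0]
wrist_force: [-0.4, -0.8, -1.3]
width: 0.0087
clock: 20.02
tcp_pos: [0.5204, 0.158, 0.084]
ee_rot: [0.872, 0.489, -0.001, -0.0]
wrist_force: [-1.1, -1.0, -0.7]
width: 0.0082
[0.51976178 0.15493349 0.12300207] [-1.09220433 -0.98196391 -0.70495599] 0.008230228215463192
```

View pics/w24.png

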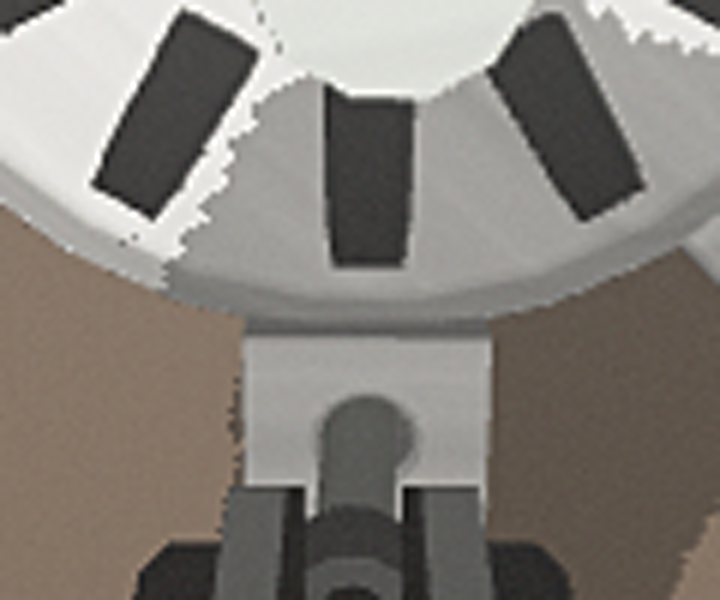

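```bash
python3 -m handwheel '[{"travel":[0,0,-4],"yaw":0},{"travel":[0,0,-8],"yaw":0},{"travel":[0,0,-12],"yaw":0},{"travel":[0,0,-12],"yaw":0}]'
python3 -m handwheel '[{"travel":[0,0,-4],"yaw":0},{"travel":[0,0,-8],"yaw":0},{"travel":[0,0,-11],"yaw":0},{"travel":[0,0,-11],"yaw":0},{"travel":[0,0,-11],"yaw":0}]'
python3 - <<'E'
from h import *
s=sense();c=camera("wrist");save(c,"w25.png",(240,160,400,280),5);print(tip(s),s["wrist_force"],s["width"])
E
```

```text
clock: 20.4
tcp_pos: [0.5205, 0.158, 0.0721]
ee_rot: [0.872, 0.489, -0.001, -0.0]
wrist_force: [-0.7, -0.5, -0.9]
width: 0.0083
clock: 20.82
tcp_pos: [0.521, 0.1583, 0.0619]
ee_rot: [0.872, 0.489, -0.0, -0.0]
wrist_force: [-1.1, -0.4, -0.3]
width: 0.0085
[0.52035723 0.15523946 0.10086642] [-1.10235962 -0.42256333 -0.25069213] 0.008504006482063328
```

View pics/w25.png

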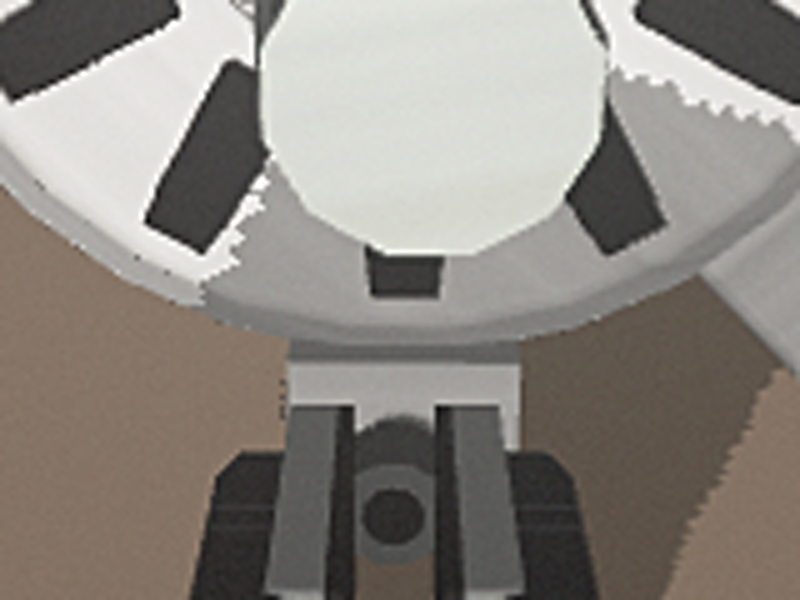

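```bash
python3 -m handwheel '[{"travel":[0,0,0],"yaw":0},{"travel":[0,0,0],"yaw":0},{"travel":[0,0,0],"yaw":0},{"travel":[0,0,0],"yaw":0},{"travel":[0,0,20],"yaw":0},{"travel":[0,0,60],"yaw":0},{"travel":[0,0,100],"yaw":0},{"travel":[0,0,120],"yaw":0},{"travel":[0,0,120],"yaw":0},{"travel":[0,0,120],"yaw":0}]' 0.55
python3 - <<'E'
from h import *
s=sense();c=camera("wrist");save(c,"w26.png",(180,100,460,310),2.8);print(tip(s),s["wrist_force"],s["width"])
E
python3 -m handwheel '[{"travel":[-12,-40,0],"yaw":0},{"travel":[-24,-80,0],"yaw":0},{"travel":[-36,-120,0],"yaw":0},{"travel":[-48,-160,0],"yaw":0},{"travel":[-60,-200,0],"yaw":0},{"travel":[-72,-240,-20],"yaw":0},{"travel":[-84,-280,-40],"yaw":0},{"travel":[-96,-320,-60],"yaw":0},{"travel":[-108,-360,-80],"yaw":0},{"travel":[-117,-398,-100],"yaw":0},{"travel":[-117,-398,-100],"yaw":0},{"travel":[-117,-398,-100],"yaw":0},{"travel":[-117,-398,-100],"yaw":0},{"travel":[-117,-398,-100],"yaw":0}]' 0.4
python3 - <<'E'
from h import *
s=sense();c=camera("wrist");save(c,"w27.png");print(tip(s),s["wrist_force"],s["width"])
E
```

```text
clock: 21.7
tcp_pos: [0.5225, 0.1588, 0.1839]
ee_rot: [0.872, 0.489, 0.002, 0.001]
wrist_force: [-0.7, -0.2, -0.3]
width: 0.0385
[0.521675   0.15571229 0.22293891] [-0.66538803 -0.1909137  -0.32972547] 0.03848890077464224
clock: 22.92
tcp_pos: [0.4037, -0.238, 0.0811]
ee_rot: [0.872, 0.489, -0.0, -0.001]
wrist_force: [-0.6, 0.5, 1.0]
width: 0.0512
[ 0.40304114 -0.24118014  0.1201283 ] [-0.5741924   0.54495138  1.04644687] 0.05118546497333205
```

View pics/w26.png

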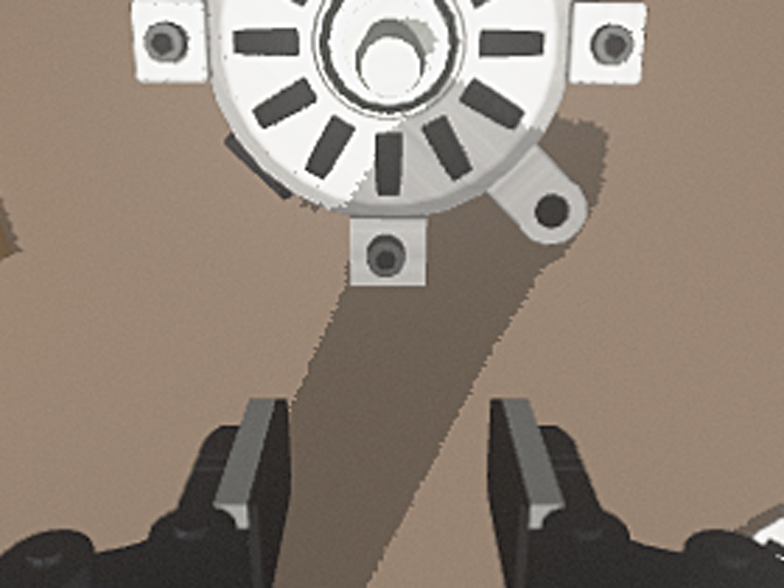

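View pics/w27.png

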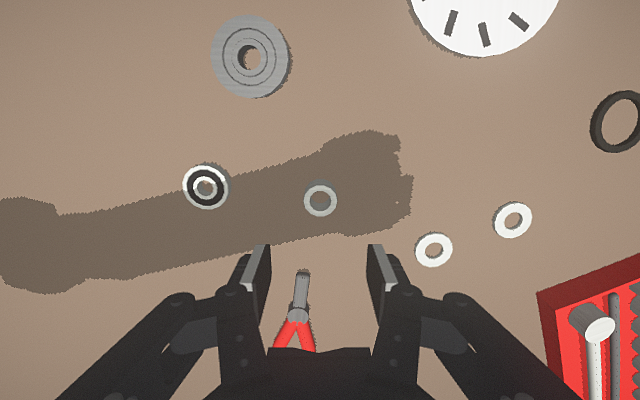

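Run:
```python
from h import *
s=sense();c=camera("wrist");save(c,"w28.png",(280,170,360,230),8);t=tip(s)
g=ray(c,[(320.5,199.5)],.022)[0];print(t,g,(g-t)*1000)
```

```text
[ 0.40385102 -0.24093168  0.12077699] [ 0.40556637 -0.24104982  0.022     ] [  1.71535936  -0.11814086 -98.77698729]
```

View pics/w28.png

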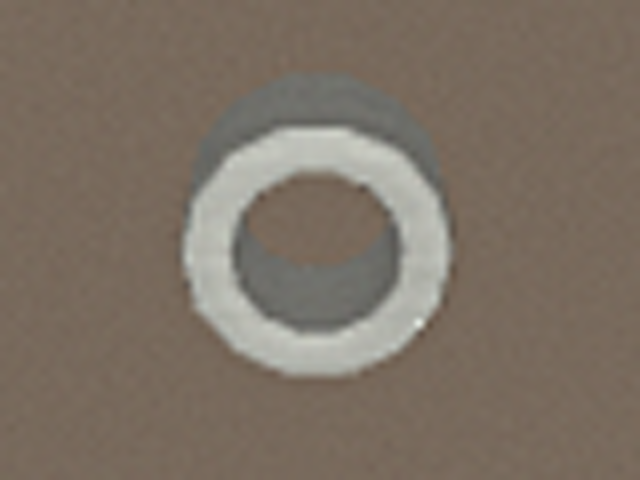

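```bash
python3 - <<'E'
from h import *
s=sense();c=camera("wrist");t=tip(s)
g=ray(c,[(319.6,201.4)],.022)[0];print(t,g,(g-t)*1000)
E
python3 -m handwheel '[{"travel":[1,-1,-40],"yaw":0},{"travel":[1,-1,-70],"yaw":0},{"travel":[1,-1,-90],"yaw":0},{"travel":[1,-1,-104],"yaw":0},{"travel":[1,-1,-105],"yaw":0},{"travel":[1,-1,-105],"yaw":0},{"travel":[1,-1,-105],"yaw":0},{"travel":[1,-1,-105],"yaw":0}]' 0.4
python3 - <<'E'
from h import *
s=sense();c=camera("wrist");save(c,"w29.png",(220,140,420,340),3);print(tip(s),s["wrist_force"],s["width"])
E
```

```text
[ 0.40425217 -0.24092804  0.12120284] [ 0.40442732 -0.24234168  0.022     ] [  0.17515206  -1.41363927 -99.20284122]
clock: 23.73
tcp_pos: [0.407, -0.241, -0.0213]
ee_rot: [0.872, 0.489, 0.001, 0.001]
wrist_force: [0.4, -1.1, 0.0]
width: 0.051
[ 0.40613646 -0.24405045  0.01766822] [ 0.38878244 -1.1444818   0.04530907] 0.05100584522197424
```

View pics/w29.png

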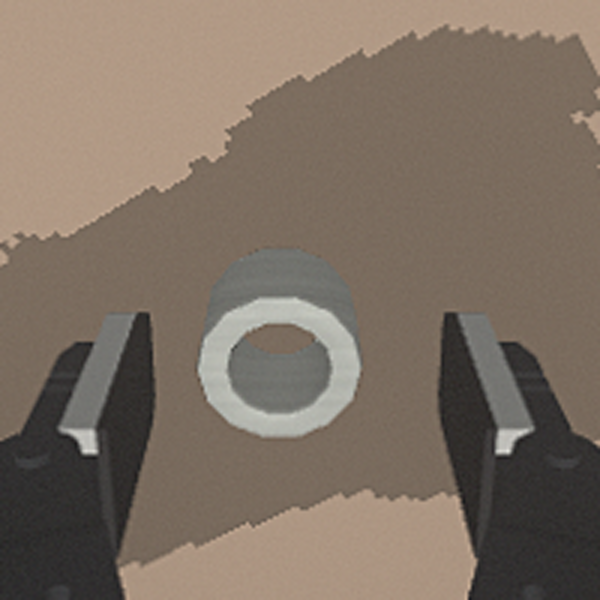

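```bash
python3 - <<'E'
from h import *
s=sense();c=camera("wrist");t=tip(s);R,p=tool(s)
g=ray(c,[(313.3,262.3)],.022)[0];print(t,g,(g-t)*1000,R.T@(g-t))
E
python3 -m handwheel '[{"travel":[-1,1,-1.5],"yaw":0},{"travel":[-1,1,-1.5],"yaw":0},{"travel":[-1,1,-1.5],"yaw":0},{"travel":[-1,1,-1.5],"yaw":0},{"travel":[-1,1,-1.5],"yaw":0},{"travel":[-1,1,-1.5],"yaw":0},{"travel":[-1,1,-1.5],"yaw":0}]' 1
python3 - <<'E'
from h import *
s=sense();c=camera("wrist");t=tip(s);R,p=tool(s)
save(c,"w30.png",(220,140,420,340),3);print(tip(s),s["wrist_force"],s["width"])
E
```

```text
[ 0.40598267 -0.24420794  0.01764656] [ 0.40408464 -0.24186375  0.022     ] [-1.89802689  2.34418806  4.35344316] [ 0.00101054 -0.00282781 -0.00436262]
clock: 24.42
tcp_pos: [0.4044, -0.2398, -0.0236]
ee_rot: [0.872, 0.489, -0.0, 0.0]
wrist_force: [-0.9, 1.0, 5.4]
width: 0.0264
[ 0.40365742 -0.24281956  0.01544449] [-0.85689012  0.96746347  5.36390904] 0.026377730367945308
```

View pics/w30.png

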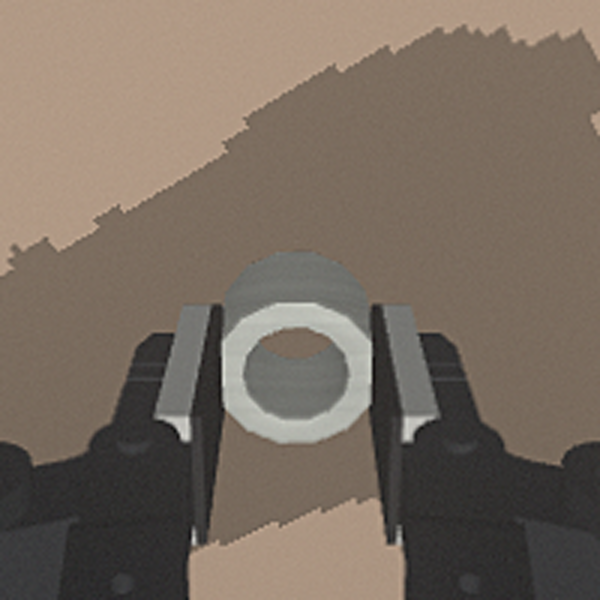

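```bash
python3 - <<'E'
from h import *
s=sense();c=camera("wrist");t=tip(s);R,p=tool(s)
g=ray(c,[(319,264.3)],.022)[0];print(t,g,(g-t)*1000,R.T@(g-t)*1000); print("to axis",(np.array([.5582,.216])-g[:2])*1000)
E
python3 -m handwheel '[{"travel":[0,0,20],"yaw":0},{"travel":[0,0,60],"yaw":0},{"travel":[0,0,100],"yaw":0},{"travel":[10,30,140],"yaw":0},{"travel":[20,60,180],"yaw":0},{"travel":[35,95,200],"yaw":0},{"travel":[50,130,220],"yaw":0},{"travel":[60,165,220],"yaw":0},{"travel":[70,200,220],"yaw":0},{"travel":[80,235,220],"yaw":0},{"travel":[90,270,220],"yaw":0},{"travel":[100,305,220],"yaw":0},{"travel":[110,340,220],"yaw":0},{"travel":[120,370,220],"yaw":0},{"travel":[130,390,220],"yaw":0},{"travel":[130,390,220],"yaw":0},{"travel":[130,390,220],"yaw":0},{"travel":[130,390,220],"yaw":0}]'
python3 - <<'E'
from h import *
s=sense();c=camera("wrist");t=tip(s);R,p=tool(s)
save(c,"w31.png");print(tip(s),s["wrist_force"],s["width"])
E
```

```text
[ 0.40363717 -0.24284342  0.01542741] [ 0.40442025 -0.24197662  0.022     ] [0.78307656 0.86680176 6.57259479] [ 1.14406019  0.21640091 -6.57326809]
to axis [153.77974913 457.97661997]
clock: 26.02
tcp_pos: [0.5337, 0.1491, 0.195]
ee_rot: [0.872, 0.489, -0.001, 0.0]
wrist_force: [0.3, -0.9, -1.6]
width: 0.0263
[0.5330292  0.14604505 0.23403808] [ 0.30030397 -0.85771413 -1.55861907] 0.026331000550417136
```

View pics/w31.png

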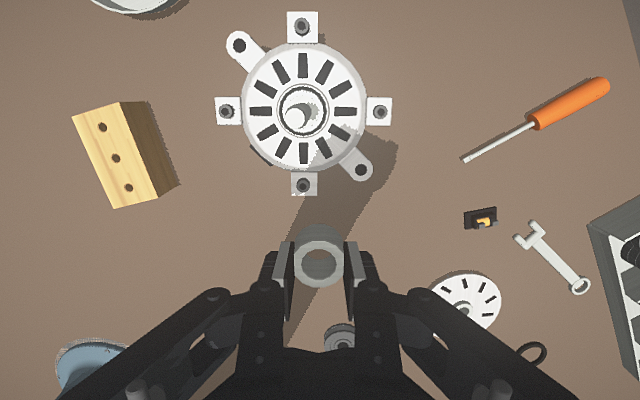

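Run:
```python
from h import *
s=sense();c=camera("wrist");save(c,"w32.png",(260,70,340,130),8)
g=ray(c,[(302,27),(303,185),(226,110),(379,110)],.104);print(g.mean(0),np.linalg.norm(g[0]-g[1]),np.linalg.norm(g[2]-g[3]))
print(proj(c,[[.5582,.216,.195],[.5582,.216,.106]]))
```

```text
[0.55910016 0.21526334 0.104     ] 0.13633748956603486 0.13640730303663673
[[292.51335943 117.20411704]
 [300.96916706 110.51955142]]
```

View pics/w32.png

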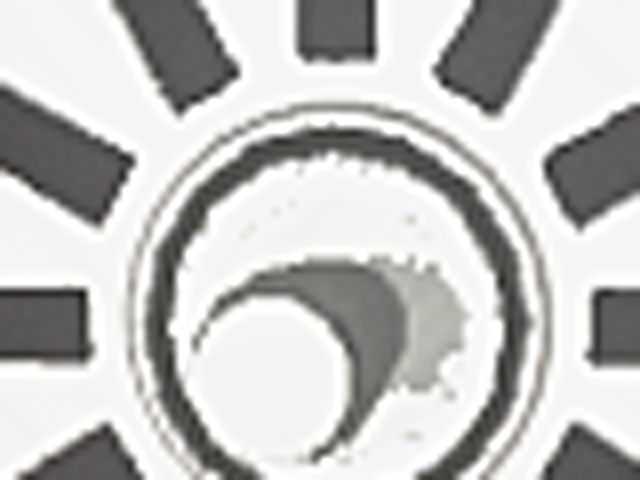

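Run:
```python
from h import *
s=sense();c=camera("wrist");t=tip(s);R,p=tool(s)
a=ray(c,[(293.7,117.5)],.195)[0]
b=ray(c,[(319.3,264.5)],t[2]+.0066)[0]
print(t,a,b,(a-b)*1000,R.T@(b-t)*1000)
```

```text
[0.53326809 0.14502195 0.23419777] [0.55888089 0.2151988  0.195     ] [0.53415096 0.14573963 0.24079777] [ 24.72993382  69.45917286 -45.79776714] [ 1.06053495  0.3769947  -6.60209445]
```

```bash
python3 -m handwheel '[{"travel":[12,35,0],"yaw":0},{"travel":[24,70,0],"yaw":0},{"travel":[24,70,0],"yaw":0},{"travel":[24,70,0],"yaw":0},{"travel":[24,70,0],"yaw":0},{"travel":[24,70,0],"yaw":0}]'
python3 - <<'E'
from h import *
s=sense();c=camera("wrist");t=tip(s);R,p=tool(s)
save(c,"w33.png",(240,180,400,300),5);print(tip(s),s["wrist_force"],s["width"])
c=camera("scene");q=proj(c,[t])[0].astype(int);save(c,"s3.png",(q[0]-40,q[1]-40,q[0]+40,q[1]+50),7)
E
```

```text
clock: 26.67
tcp_pos: [0.5585, 0.2179, 0.1954]
ee_rot: [0.873, 0.488, -0.001, 0.001]
wrist_force: [0.3, -0.2, -0.8]
width: 0.0261
[0.5577805  0.21486102 0.2343638 ] [ 0.32297441 -0.18546068 -0.78390703] 0.02609857259223851
```

View pics/w33.png

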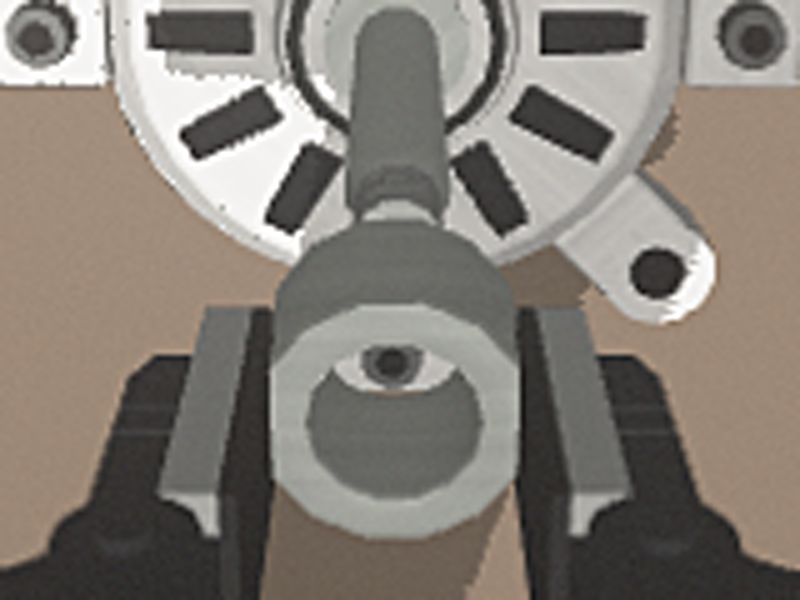

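View pics/s3.png

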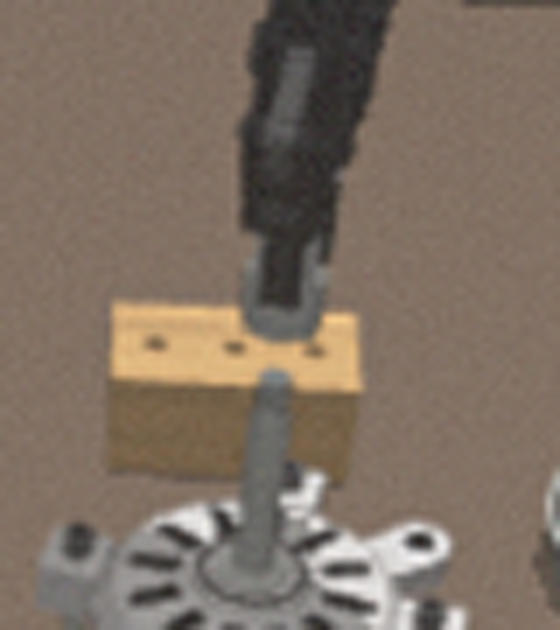

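```bash
python3 -m handwheel '[{"travel":[0,0,-6],"yaw":0},{"travel":[0,0,-12],"yaw":0},{"travel":[0,0,-18],"yaw":0},{"travel":[0,0,-23],"yaw":0},{"travel":[0,0,-27],"yaw":0},{"travel":[0,0,-30],"yaw":0},{"travel":[0,0,-30],"yaw":0}]'
python3 - <<'E'
from h import *
s=sense();c=camera("wrist");t=tip(s);R,p=tool(s)
save(c,"w34.png",(240,180,400,300),5);print(tip(s),s["wrist_force"],s["width"])
E
```

```text
clock: 27.35
tcp_pos: [0.5576, 0.2202, 0.1646]
ee_rot: [0.872, 0.489, -0.001, -0.0]
wrist_force: [0.5, -0.1, -0.4]
width: 0.0261
[0.55696622 0.21710258 0.20356762] [ 0.54613999 -0.10530105 -0.37673218] 0.02609786427930171
```

View pics/w34.png

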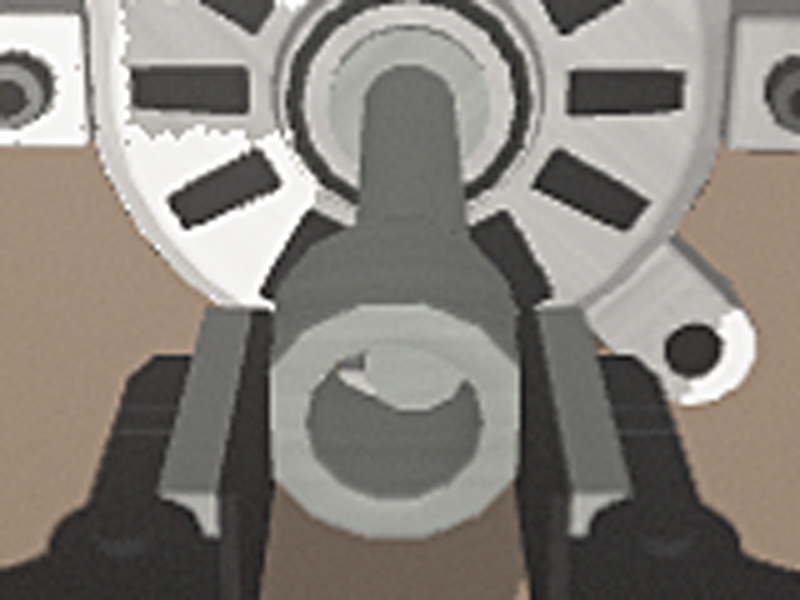

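Run:
```python
from h import *
s=sense();c=camera("wrist");t=tip(s);R,p=tool(s);print(t)
b=ray(c,[(240+395/5,180+421/5)],t[2]+.0066)[0];a=ray(c,[(240+413/5,180+357/5)],.195)[0]
print(a,b,(a-b)*1000)
```

```text
[0.55725407 0.21727407 0.20411739]
[0.55929349 0.21614737 0.195     ] [0.55809441 0.21820276 0.21071739] [  1.19907756  -2.05538922 -15.71738589]
```

```bash
python3 -m handwheel '[{"travel":[1,-2,0],"yaw":0},{"travel":[1,-2,0],"yaw":0},{"travel":[1,-2,-5],"yaw":0},{"travel":[1,-2,-10],"yaw":0},{"travel":[1,-2,-15],"yaw":0},{"travel":[1,-2,-20],"yaw":0},{"travel":[1,-2,-20],"yaw":0}]'
python3 - <<'E'
from h import *
s=sense();c=camera("wrist");t=tip(s);R,p=tool(s)
save(c,"w35.png",(240,180,400,300),5);print(tip(s),s["wrist_force"],s["width"])
E
```

```text
clock: 28.03
tcp_pos: [0.5582, 0.2178, 0.1439]
ee_rot: [0.872, 0.489, -0.001, -0.0]
wrist_force: [0.2, 0.3, -0.2]
width: 0.0261
[0.55755139 0.21472824 0.18287792] [ 0.24932888  0.25009477 -0.20089078] 0.02609286286529833
```

View pics/w35.png

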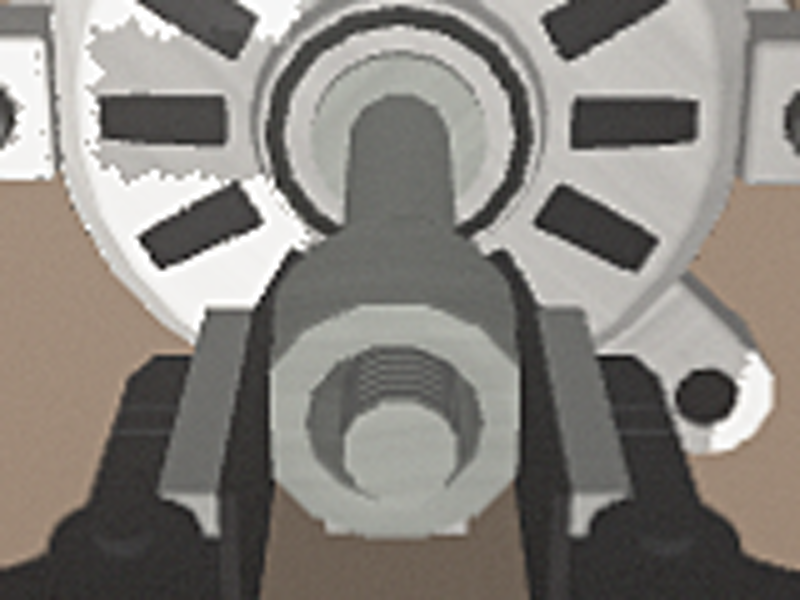

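Run:
```python
from h import *
s=sense();c=camera("wrist");t=tip(s);R,p=tool(s);print(t)
b=ray(c,[(240+395/5,180+421/5)],t[2]+.0066)[0];a=ray(c,[(240+401/5,180+457/5)],.195)[0]
print(a,b,(a-b)*1000,(R.T@(a-b))*1000)
```

```text
[0.55786884 0.21493931 0.18351265]
[0.55857309 0.21447139 0.195     ] [0.55869636 0.21585943 0.19011265] [-0.12327057 -1.38804005  4.88735373] [-1.25645127  0.61209774 -4.88617886]
```

```bash
python3 -m handwheel '[{"travel":[0,-1,-6],"yaw":0},{"travel":[0,-1,-12],"yaw":0},{"travel":[0,-1,-18],"yaw":0},{"travel":[0,-1,-24],"yaw":0},{"travel":[0,-1,-30],"yaw":0},{"travel":[0,-1,-30],"yaw":0}]'
python3 -m handwheel '[{"travel":[0,0,-6],"yaw":0},{"travel":[0,0,-12],"yaw":0},{"travel":[0,0,-18],"yaw":0},{"travel":[0,0,-23],"yaw":0},{"travel":[0,0,-26],"yaw":0},{"travel":[0,0,-26],"yaw":0},{"travel":[0,0,-26],"yaw":0}]'
python3 - <<'E'
from h import *
s=sense();c=camera("wrist");t=tip(s);R,p=tool(s)
save(c,"w36.png",(220,150,420,300),4);print(tip(s),s["wrist_force"],s["width"])
E
```

```text
clock: 28.63
tcp_pos: [0.5586, 0.2172, 0.114]
ee_rot: [0.872, 0.489, -0.001, -0.0]
wrist_force: [-0.5, 0.2, -1.6]
width: 0.0262
clock: 29.22
tcp_pos: [0.5591, 0.2174, 0.0894]
ee_rot: [0.872, 0.489, -0.0, -0.0]
wrist_force: [0.7, 0.7, -0.7]
width: 0.0263
[0.55841678 0.21428991 0.12842037] [ 0.73954962  0.69243964 -0.71920488] 0.02627435921891882
```

View pics/w36.png

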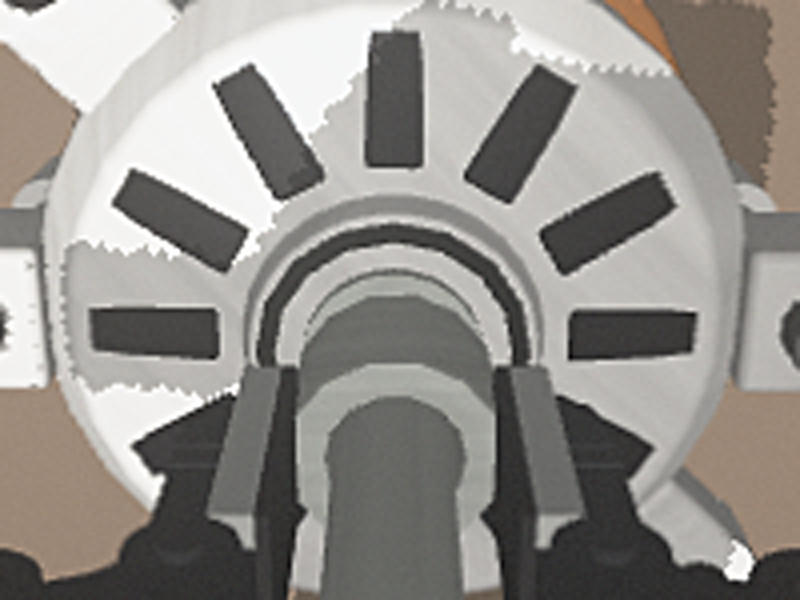

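```bash
python3 -m handwheel '[{"travel":[0,0,-1],"yaw":0},{"travel":[0,0,-1.5],"yaw":0},{"travel":[0,0,-1.5],"yaw":0}]'
python3 -m handwheel '[{"travel":[0,0,0],"yaw":0},{"travel":[0,0,0],"yaw":0},{"travel":[0,0,0],"yaw":0},{"travel":[0,0,0],"yaw":0}]' 0.55
python3 - <<'E'
from h import *
s=sense();c=camera("wrist");t=tip(s);R,p=tool(s)
save(c,"w37.png",(220,150,420,300),4);print(tip(s),s["wrist_force"],s["width"])
E
```

```text
clock: 29.52
tcp_pos: [0.5593, 0.2174, 0.0883]
ee_rot: [0.872, 0.489, 0.0, 0.0]
wrist_force: [-0.3, -0.2, -0.7]
width: 0.0261
clock: 29.85
tcp_pos: [0.5595, 0.2175, 0.0884]
ee_rot: [0.872, 0.489, 0.0, 0.0]
wrist_force: [0.6, -0.1, 0.1]
width: 0.0387
[0.55873128 0.21438871 0.12739841] [ 0.58280754 -0.09279494  0.05035034] 0.03865764596530719
```

View pics/w37.png

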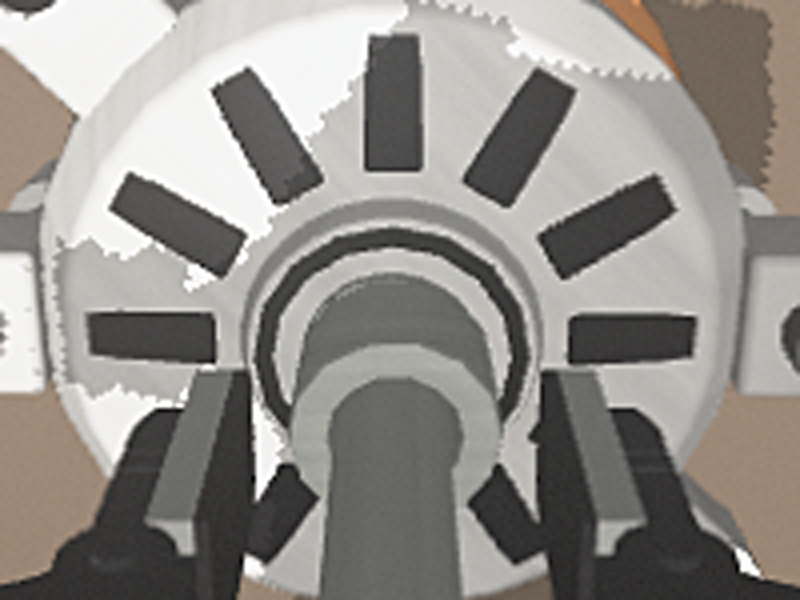

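```bash
python3 -m handwheel '[{"travel":[0,0,40],"yaw":0},{"travel":[0,0,80],"yaw":0},{"travel":[0,0,115],"yaw":0},{"travel":[2,-20,120],"yaw":0},{"travel":[6,-60,120],"yaw":0},{"travel":[10,-100,120],"yaw":0},{"travel":[15,-140,110],"yaw":0},{"travel":[20,-180,90],"yaw":0},{"travel":[25,-220,70],"yaw":0},{"travel":[30,-260,50],"yaw":0},{"travel":[35,-300,30],"yaw":0},{"travel":[40,-340,10],"yaw":0},{"travel":[44,-372,0],"yaw":0},{"travel":[44,-372,0],"yaw":0},{"travel":[44,-372,0],"yaw":0},{"travel":[44,-372,0],"yaw":0},{"travel":[44,-372,0],"yaw":0}]' 0.4
python3 - <<'E'
from h import *
s=sense();c=camera("wrist");t=tip(s);R,p=tool(s)
save(c,"w38.png");print(tip(s),s["wrist_force"],s["width"])
E
```

```text
clock: 31.32
tcp_pos: [0.604, -0.1516, 0.0891]
ee_rot: [0.871, 0.49, 0.001, -0.0]
wrist_force: [0.4, 1.1, 0.7]
width: 0.0513
[ 0.60328465 -0.1547422   0.12806618] [0.36043531 1.0612512  0.67066135] 0.05131375755813382
```

View pics/w38.png

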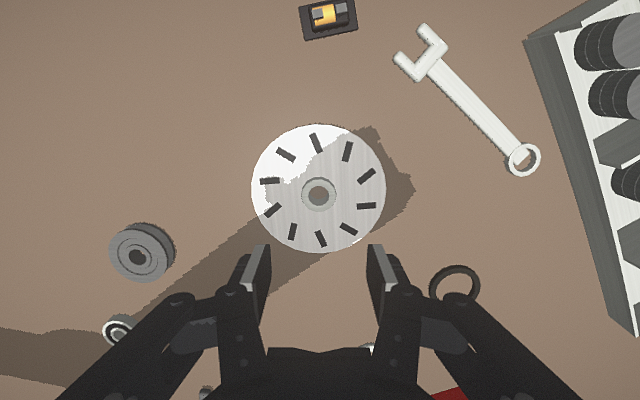

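Run:
```python
from h import *
s=sense();c=camera("wrist");t=tip(s);save(c,"w39.png",(280,160,360,220),8)
g=ray(c,[(318.5,194.2)],.020)[0];print(t,g,(g-t)*1000)
```

```text
[ 0.60345174 -0.15424506  0.1283408 ] [ 0.60485344 -0.15201914  0.02      ] [   1.4016962     2.22591656 -108.34080094]
```

View pics/w39.png

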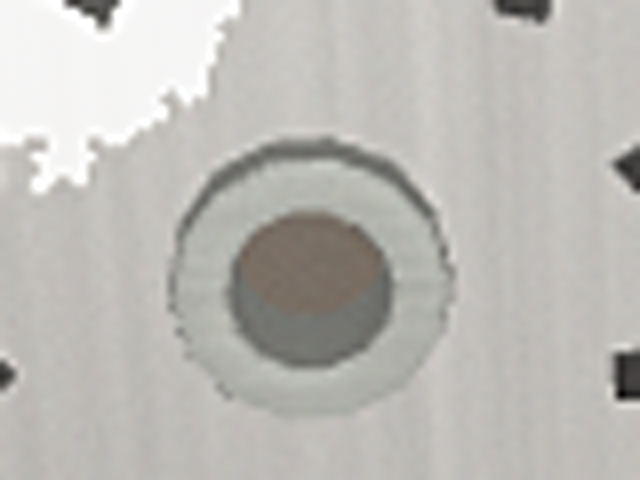

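```bash
python3 -m handwheel '[{"travel":[0,0,-40],"yaw":0},{"travel":[0,0,-75],"yaw":0},{"travel":[0,0,-95],"yaw":0},{"travel":[0,0,-105],"yaw":0},{"travel":[0,0,-111],"yaw":0},{"travel":[0,0,-114],"yaw":0},{"travel":[0,0,-114],"yaw":0},{"travel":[0,0,-114],"yaw":0}]' 0.4
python3 - <<'E'
from h import *
s=sense();c=camera("wrist");t=tip(s);save(c,"w40.png",(220,140,420,340),3);print(t,s["wrist_force"])
E
```

```text
clock: 32.08
tcp_pos: [0.605, -0.1545, -0.0241]
ee_rot: [0.872, 0.489, 0.001, 0.001]
wrist_force: [0.5, -0.5, -0.1]
width: 0.0511
[ 0.60418553 -0.15752494  0.0149189 ] [ 0.49095577 -0.53460571 -0.1310929 ]
```

View pics/w40.png

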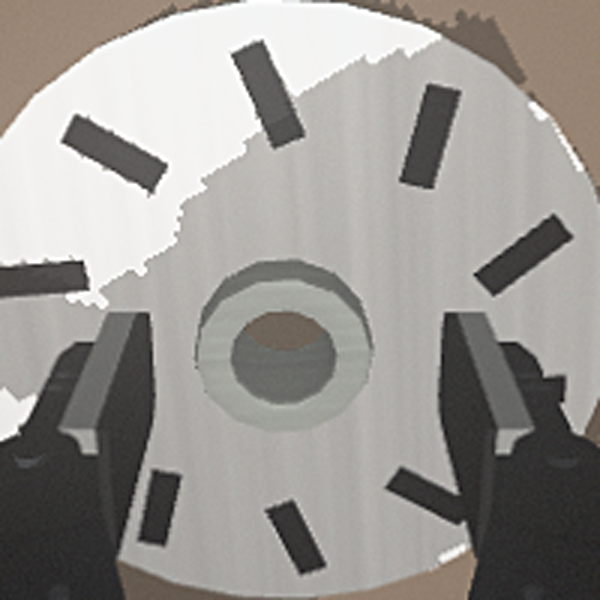

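Run:
```python
from h import *
s=sense();c=camera("wrist");t=tip(s);R,p=tool(s)
g=ray(c,[(314.7,258.3)],.020)[0];print(t,g,(g-t)*1000,R.T@(g-t)*1000)
```

```text
[ 0.60418041 -0.15769858  0.01498973] [ 0.60442623 -0.15338163  0.02      ] [0.24581598 4.31695172 5.01026929] [ 3.81715521 -2.02597069 -5.01239114]
```

```bash
python3 -m handwheel '[{"travel":[0,4,-1],"yaw":0},{"travel":[0,4,-1],"yaw":0},{"travel":[0,4,-1],"yaw":0},{"travel":[0,4,-1],"yaw":0}]' 0.4
python3 -m handwheel '[{"travel":[0,0,0],"yaw":0},{"travel":[0,0,0],"yaw":0},{"travel":[0,0,0],"yaw":0},{"travel":[0,0,0],"yaw":0},{"travel":[0,0,0],"yaw":0},{"travel":[0,0,0],"yaw":0}]' 1
python3 - <<'E'
from h import *
s=sense();c=camera("wrist");t=tip(s);save(c,"w41.png",(220,140,420,340),3);print(t,s["wrist_force"],s["width"])
E
```

```text
clock: 32.52
tcp_pos: [0.6033, -0.1505, -0.0266]
ee_rot: [0.872, 0.489, 0.0, 0.0]
wrist_force: [-0.5, -0.7, -0.1]
width: 0.0512
clock: 33.02
tcp_pos: [0.6037, -0.1508, -0.0263]
ee_rot: [0.872, 0.489, 0.0, 0.0]
wrist_force: [-1.2, -0.0, 3.9]
width: 0.0281
[ 0.60297519 -0.15384211  0.01268498] [-1.16243172 -0.04169504  3.93300065] 0.028107740485852507
```

View pics/w41.png

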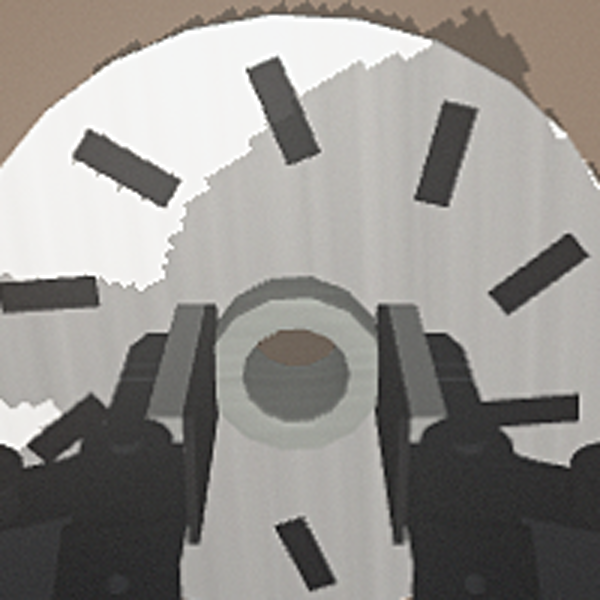

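```bash
python3 -m handwheel '[{"travel":[0,0,15],"yaw":0},{"travel":[0,0,45],"yaw":0},{"travel":[0,0,85],"yaw":0},{"travel":[0,20,120],"yaw":0},{"travel":[-4,50,150],"yaw":0},{"travel":[-8,85,175],"yaw":0},{"travel":[-12,120,200],"yaw":0},{"travel":[-16,150,222],"yaw":0},{"travel":[-20,185,225],"yaw":0},{"travel":[-24,220,225],"yaw":0},{"travel":[-28,250,225],"yaw":0},{"travel":[-30,280,225],"yaw":0},{"travel":[-32,300,225],"yaw":0},{"travel":[-32,300,225],"yaw":0},{"travel":[-32,300,225],"yaw":0},{"travel":[-32,300,225],"yaw":0}]'
python3 - <<'E'
from h import *
s=sense();c=camera("wrist");t=tip(s);save(c,"w42.png");print(t,s["wrist_force"],s["width"])
E
```

```text
clock: 34.4
tcp_pos: [0.5709, 0.1481, 0.1977]
ee_rot: [0.872, 0.489, -0.001, 0.0]
wrist_force: [-0.2, -0.5, -1.2]
width: 0.028
[0.5702044  0.14510735 0.23672231] [-0.22052123 -0.50608918 -1.23832815] 0.027953801833699207
```

View pics/w42.png

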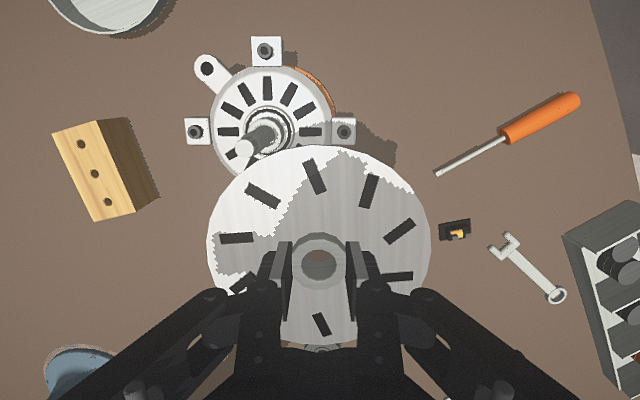

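Run:
```python
from h import *
s=sense();c=camera("wrist");t=tip(s);R,p=tool(s);save(c,"w43.png",(220,110,300,170),8)
b=ray(c,[(319,264)],t[2]+.0073)[0];a=ray(c,[(244,147)],.195)[0]
print(t,a,b,(a-b)*1000,(R.T@(b-t))*1000)
```

```text
[0.57057578 0.14416762 0.23662676] [0.55970762 0.21561295 0.195     ] [0.57170704 0.14557506 0.24392676] [-11.99941472  70.03788813 -48.92676014] [ 1.77699755  0.22731803 -7.30350938]
```

View pics/w43.png

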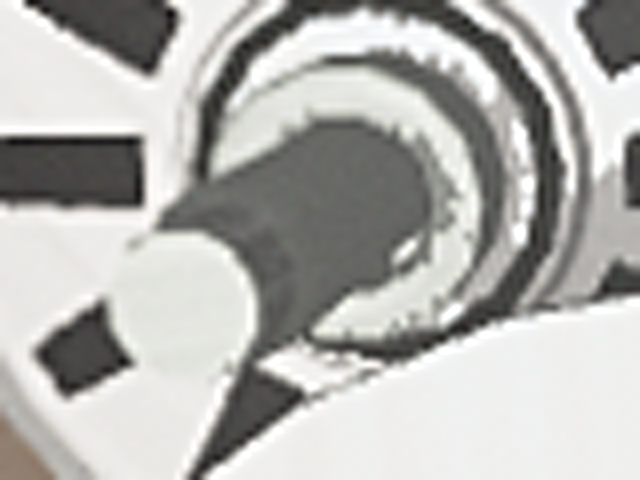

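```bash
python3 -m handwheel '[{"travel":[-6,35,0],"yaw":0},{"travel":[-12.5,70,0],"yaw":0},{"travel":[-12.5,70,0],"yaw":0},{"travel":[-12.5,70,0],"yaw":0},{"travel":[-12.5,70,0],"yaw":0},{"travel":[-12.5,70,0],"yaw":0},{"travel":[-12.5,70,0],"yaw":0}]'
python3 - <<'E'
from h import *
s=sense();c=camera("wrist");t=tip(s);save(c,"w44.png",(240,180,400,300),5);print(t,s["wrist_force"],s["width"])
E
```

```text
clock: 35.08
tcp_pos: [0.5596, 0.2168, 0.1978]
ee_rot: [0.873, 0.487, -0.0, 0.0]
wrist_force: [0.3, -0.5, -1.7]
width: 0.0285
[0.55893032 0.21376173 0.2367972 ] [ 0.27543491 -0.45033469 -1.68487688] 0.028533091836023605
```

View pics/w44.png

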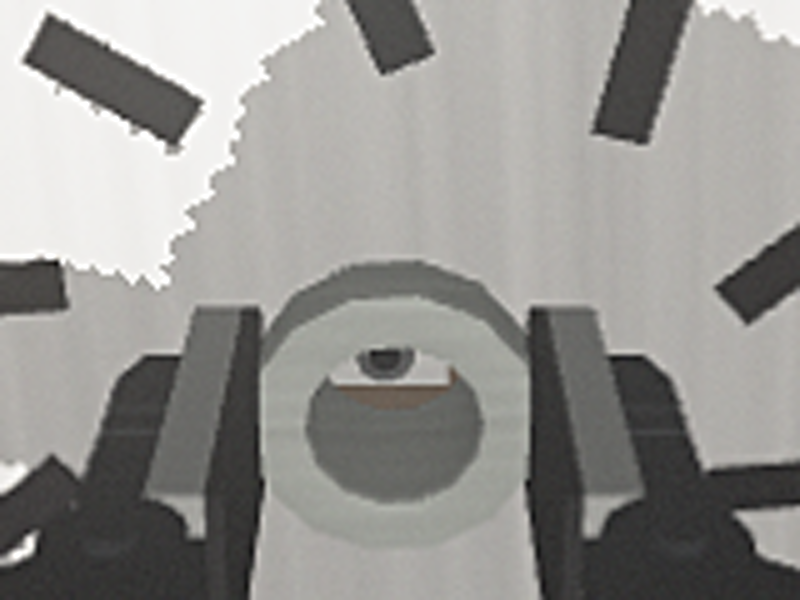

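```bash
python3 -m handwheel '[{"travel":[0,0,-8],"yaw":0},{"travel":[0,0,-16],"yaw":0},{"travel":[0,0,-24],"yaw":0},{"travel":[0,0,-30],"yaw":0},{"travel":[0,0,-34],"yaw":0},{"travel":[0,0,-37],"yaw":0},{"travel":[0,0,-37],"yaw":0},{"travel":[0,0,-37],"yaw":0}]'
python3 - <<'E'
from h import *
s=sense();c=camera("wrist");t=tip(s);save(c,"w45.png",(240,180,400,300),5);print(t,s["wrist_force"],s["width"])
E
```

```text
clock: 35.8
tcp_pos: [0.5587, 0.2196, 0.161]
ee_rot: [0.872, 0.489, -0.0, -0.0]
wrist_force: [0.7, 0.2, -1.8]
width: 0.028
[0.55801947 0.21648478 0.20004621] [ 0.71936522  0.2038498  -1.79972286] 0.027983690512424674
```

View pics/w45.png

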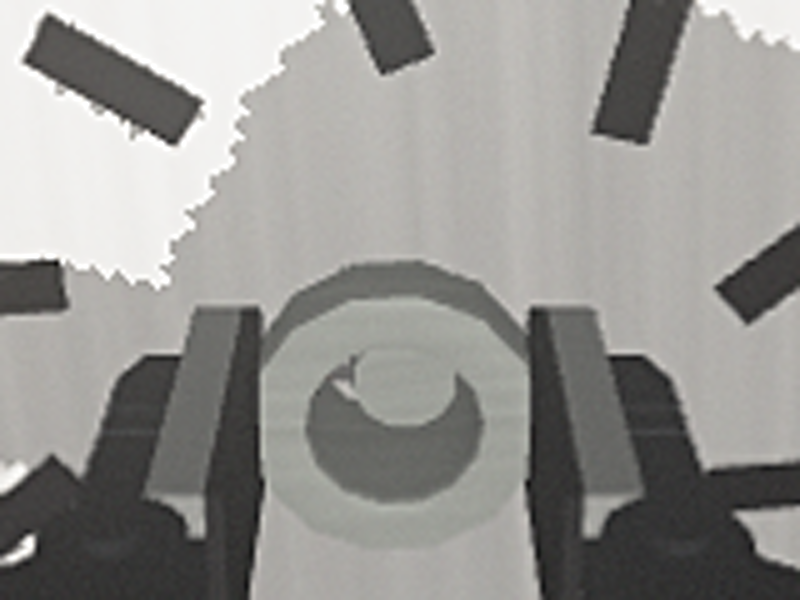

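Run:
```python
from h import *
s=sense();c=camera("wrist");t=tip(s);R,p=tool(s);print(t)
b=ray(c,[(240+395/5,180+421/5)],t[2]+.0073)[0];a=ray(c,[(240+407/5,180+376/5)],.195)[0]
print(a,b,(a-b)*1000)
```

```text
[0.55821538 0.21661308 0.20041805]
[0.55946696 0.21551317 0.195     ] [0.55928419 0.21787077 0.20771805] [  0.18276953  -2.35759568 -12.71804909]
```

```bash
python3 -m handwheel '[{"travel":[0,-2.5,0],"yaw":0},{"travel":[0,-2.5,0],"yaw":0},{"travel":[0,-2.5,-5],"yaw":0},{"travel":[0,-2.5,-10],"yaw":0},{"travel":[0,-2.5,-15],"yaw":0},{"travel":[0,-2.5,-20],"yaw":0},{"travel":[0,-2.5,-20],"yaw":0}]'
python3 - <<'E'
from h import *
s=sense();c=camera("wrist");t=tip(s);save(c,"w46.png",(240,180,400,300),5);print(t,s["wrist_force"],s["width"])
E
```

```text
clock: 36.48
tcp_pos: [0.5583, 0.217, 0.1397]
ee_rot: [0.872, 0.489, -0.0, -0.001]
wrist_force: [1.0, 1.4, -2.2]
width: 0.0283
[0.55763234 0.2139249  0.17872867] [ 0.97189443  1.40327921 -2.20798205] 0.02832816568956356
```

View pics/w46.png

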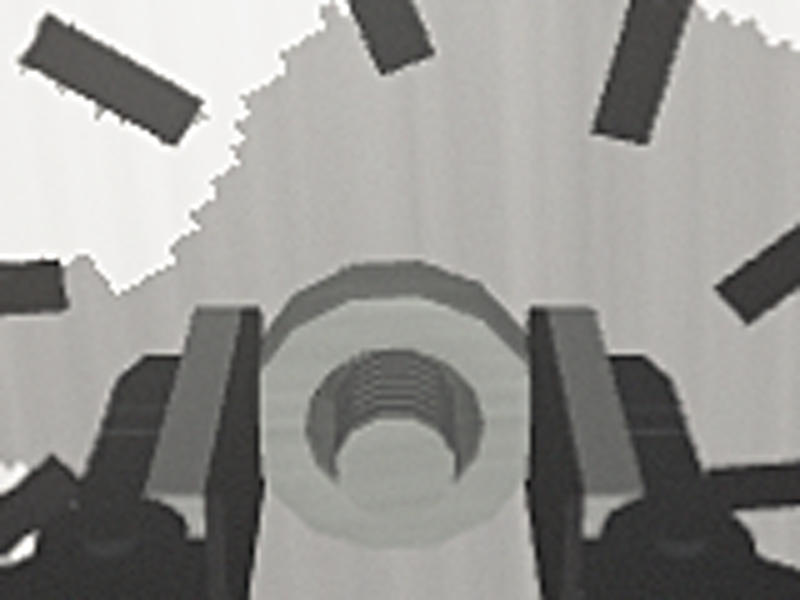

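```bash
python3 -m handwheel '[{"travel":[0,0,-6],"yaw":0},{"travel":[0,0,-12],"yaw":0},{"travel":[0,0,-18],"yaw":0},{"travel":[0,0,-24],"yaw":0},{"travel":[0,0,-30],"yaw":0},{"travel":[0,0,-30],"yaw":0}]'
python3 -m handwheel '[{"travel":[0,0,-2],"yaw":0},{"travel":[0,0,-4],"yaw":0},{"travel":[0,0,-6],"yaw":0},{"travel":[0,0,-7],"yaw":0},{"travel":[0,0,-7],"yaw":0}]'
```

```text
clock: 37.03
tcp_pos: [0.5584, 0.217, 0.1097]
ee_rot: [0.872, 0.489, -0.0, -0.001]
wrist_force: [1.5, 1.7, -2.4]
width: 0.0285
clock: 37.45
tcp_pos: [0.5588, 0.2169, 0.104]
ee_rot: [0.872, 0.489, -0.0, -0.0]
wrist_force: [0.2, 0.7, -1.0]
width: 0.0286
```

```bash
for i in 1 2 3; do python3 -m handwheel '[{"travel":[0,0,-1],"yaw":0},{"travel":[0,0,-1],"yaw":0},{"travel":[0,0,-1],"yaw":0}]' | grep -E 'tcp|force'; done
python3 - <<'E'
from h import *
s=sense();c=camera("wrist");t=tip(s);save(c,"w47.png",(240,180,400,300),5);print(t,s["wrist_force"],s["width"])
E
```

```text
tcp_pos: [0.5588, 0.2168, 0.1032]
wrist_force: [1.3, 0.9, -2.0]
tcp_pos: [0.5588, 0.2169, 0.1021]
wrist_force: [0.5, 0.6, -2.1]
tcp_pos: [0.5589, 0.2169, 0.1017]
wrist_force: [-1.9, -0.9, 2.4]
[0.55818988 0.21384726 0.14070583] [-1.85937258 -0.94107571  2.36647715] 0.028664308653951323
```

View pics/w47.png

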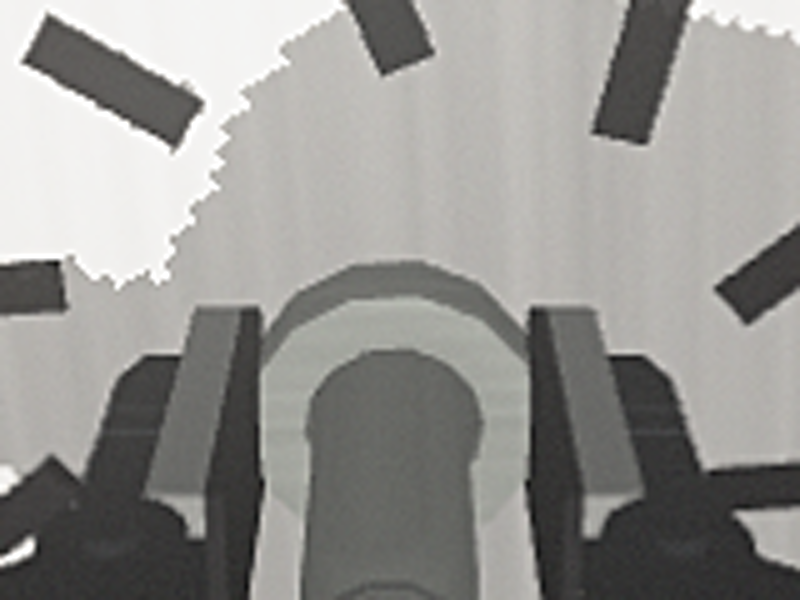

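```bash
python3 -m handwheel '[{"travel":[0,0,-1],"yaw":0},{"travel":[0,0,-1],"yaw":0}]' | grep -E 'tcp|force'
python3 -m handwheel '[{"travel":[0,0,0.5],"yaw":0},{"travel":[0,0,0.5],"yaw":0},{"travel":[0,0,0.5],"yaw":0},{"travel":[0,0,1],"yaw":0},{"travel":[0,0,20],"yaw":0},{"travel":[0,0,60],"yaw":0},{"travel":[0,0,95],"yaw":0},{"travel":[-3,-20,105],"yaw":0},{"travel":[-10,-60,105],"yaw":0},{"travel":[-16,-100,105],"yaw":0},{"travel":[-23,-140,105],"yaw":0},{"travel":[-30,-180,105],"yaw":0},{"travel":[-36,-220,90],"yaw":0},{"travel":[-43,-260,70],"yaw":0},{"travel":[-50,-300,50],"yaw":0},{"travel":[-56,-340,30],"yaw":0},{"travel":[-62,-380,20],"yaw":0},{"travel":[-68,-420,10],"yaw":0},{"travel":[-75,-460,0],"yaw":0},{"travel":[-81,-500,0],"yaw":0}]' 0.4
python3 -m handwheel '[{"travel":[-5,-32,0],"yaw":0},{"travel":[-10,-63,-10],"yaw":0},{"travel":[-10,-63,-15],"yaw":0},{"travel":[-10,-63,-15],"yaw":0},{"travel":[-10,-63,-15],"yaw":0},{"travel":[-10,-63,-15],"yaw":0}]'
python3 - <<'E'
from h import *
s=sense();c=camera("wrist");t=tip(s);save(c,"w48.png");print(t,s["wrist_force"],s["width"])
c=camera("scene");save(c,"s4.png",(320,140,440,240),6);c=camera("top");save(c,"t4.png",(220,120,500,300),2.8)
E
```

```text
tcp_pos: [0.559, 0.217, 0.1016]
wrist_force: [-2.7, -1.4, 8.3]
clock: 40.08
tcp_pos: [0.4773, -0.2735, 0.0987]
ee_rot: [0.872, 0.489, -0.001, -0.001]
wrist_force: [0.2, -0.8, -0.1]
width: 0.051
clock: 40.58
tcp_pos: [0.4704, -0.3335, 0.086]
ee_rot: [0.871, 0.49, 0.001, -0.0]
wrist_force: [0.2, 1.5, -0.1]
width: 0.0512
[ 0.46964882 -0.3366304   0.12496565] [ 0.18420409  1.53847602 -0.13808968] 0.051174516874693744
```

View pics/w48.png

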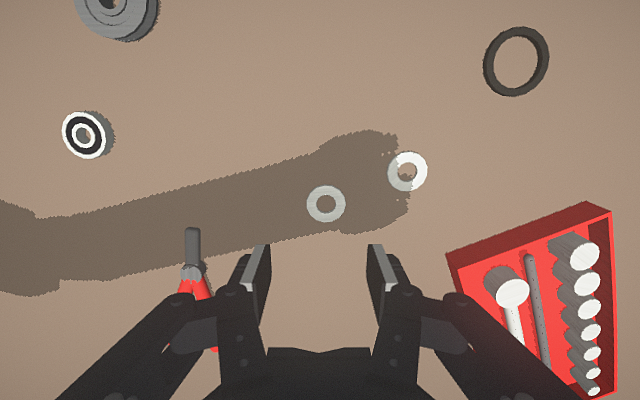

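View pics/s4.png

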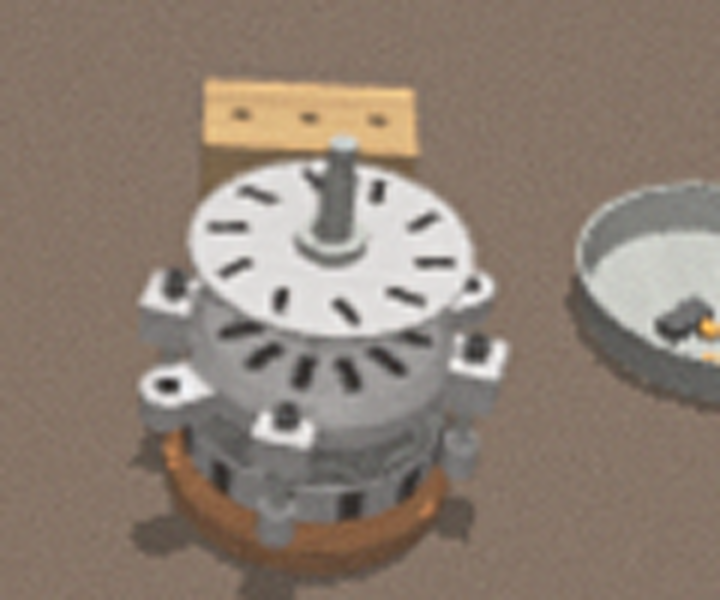

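View pics/t4.png

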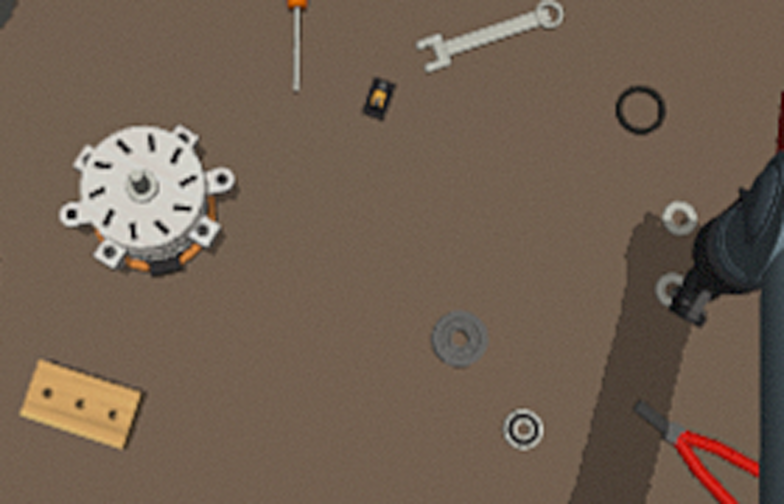

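Run:
```python
from h import *
s=sense();c=camera("wrist");t=tip(s);save(c,"w49.png",(280,170,360,230),8)
g=ray(c,[(326,204)],.006)[0];print(t,g,(g-t)*1000)
```

```text
[ 0.46976189 -0.33701943  0.12533239] [ 0.47020577 -0.35005345  0.006     ] [   0.443883    -13.03402756 -119.33239191]
```

View pics/w49.png

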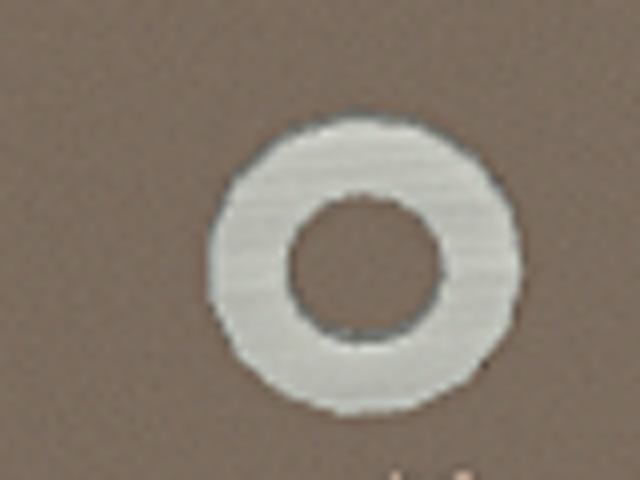

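```bash
python3 -m handwheel '[{"travel":[0,-12,-30],"yaw":0},{"travel":[0,-12,-65],"yaw":0},{"travel":[0,-12,-95],"yaw":0},{"travel":[0,-12,-105],"yaw":0},{"travel":[0,-12,-105],"yaw":0},{"travel":[0,-12,-105],"yaw":0},{"travel":[0,-12,-105],"yaw":0},{"travel":[0,-12,-105],"yaw":0}]' 0.35
python3 - <<'E'
from h import *
s=sense();c=camera("wrist");t=tip(s);save(c,"w50.png",(220,140,420,340),3);print(t,s["wrist_force"],s["width"])
E
```

```text
clock: 41.45
tcp_pos: [0.4716, -0.3487, -0.0168]
ee_rot: [0.872, 0.489, 0.001, 0.002]
wrist_force: [0.7, 0.2, -0.4]
width: 0.0555
[ 0.47075117 -0.35165945  0.0222194 ] [ 0.74165952  0.20230766 -0.35176148] 0.055501350332423836
```

View pics/w50.png

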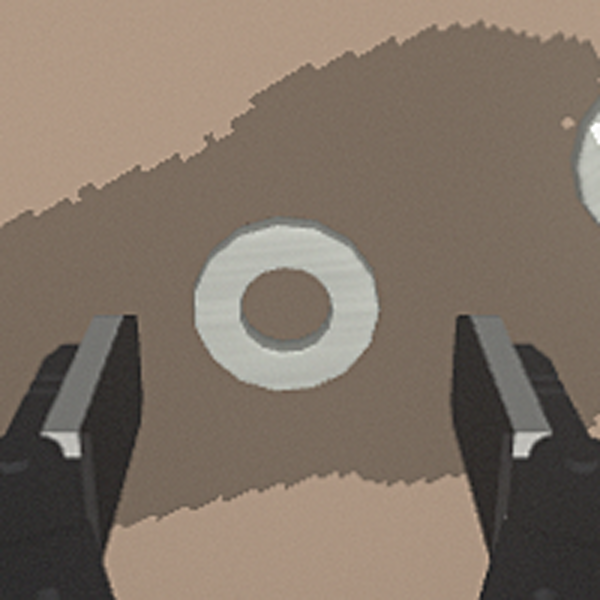

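```bash
python3 - <<'E'
from h import *
s=sense();c=camera("wrist");t=tip(s)
g=ray(c,[(220+287/3,140+308/3)],.006)[0];print(t,g,(g-t)*1000)
E
python3 -m handwheel '[{"travel":[-1,2,-8],"yaw":0},{"travel":[-1,2,-15],"yaw":0},{"travel":[-1,2,-18],"yaw":0},{"travel":[-1,2,-20],"yaw":0},{"travel":[-1,2,-20],"yaw":0},{"travel":[-1,2,-20],"yaw":0}]' 0.35
python3 - <<'E'
from h import *
s=sense();t=tip(s);print(t,s["wrist_force"],s["width"])
E
```

```text
[ 0.47050438 -0.35166853  0.02208347] [ 0.4701477 -0.3490013  0.006    ] [ -0.3566783    2.66722513 -16.08347283]
clock: 42.05
tcp_pos: [0.4682, -0.3455, -0.0396]
ee_rot: [0.872, 0.489, -0.0, -0.0]
wrist_force: [-0.8, 0.8, 0.2]
width: 0.0556
[ 0.46751137 -0.34864388 -0.00062294] [-0.84028043  0.81623355  0.23754566] 0.05556463549923842
```

```bash
python3 -m handwheel '[{"travel":[1,0,1],"yaw":0},{"travel":[1,0,1],"yaw":0},{"travel":[1,0,1],"yaw":0},{"travel":[1,0,1],"yaw":0},{"travel":[1,0,1],"yaw":0},{"travel":[1,0,1],"yaw":0},{"travel":[1,0,1],"yaw":0}]' 1
python3 - <<'E'
from h import *
s=sense();c=camera("wrist");t=tip(s);save(c,"w51.png",(220,140,420,340),3);print(t,s["wrist_force"],s["width"])
E
```

```text
clock: 42.63
tcp_pos: [0.4701, -0.346, -0.0373]
ee_rot: [0.872, 0.489, 0.0, 0.001]
wrist_force: [-1.3, 0.5, 5.8]
width: 0.034
[ 0.46939268 -0.34906341  0.00170508] [-1.2541924   0.52668932  5.79758517] 0.034022701027461015
```

View pics/w51.png

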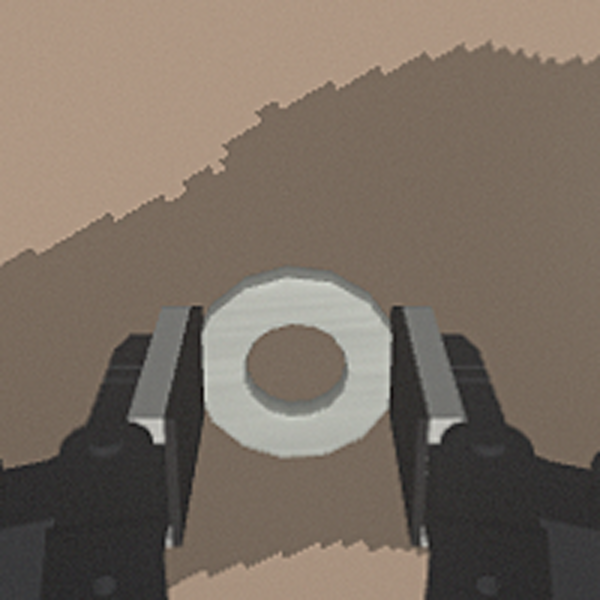

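```bash
python3 -m handwheel '[{"travel":[0,0,15],"yaw":0},{"travel":[0,0,45],"yaw":0},{"travel":[3,20,80],"yaw":0},{"travel":[7,50,105],"yaw":0},{"travel":[13,85,130],"yaw":0},{"travel":[19,122,150],"yaw":0},{"travel":[25,160,165],"yaw":0},{"travel":[31,198,180],"yaw":0},{"travel":[37,236,195],"yaw":0},{"travel":[43,274,210],"yaw":0},{"travel":[49,312,217],"yaw":0},{"travel":[55,350,217],"yaw":0},{"travel":[61,388,217],"yaw":0},{"travel":[67,426,217],"yaw":0},{"travel":[73,464,217],"yaw":0},{"travel":[79,502,217],"yaw":0},{"travel":[85,540,217],"yaw":0},{"travel":[88,560,217],"yaw":0},{"travel":[88,560,217],"yaw":0},{"travel":[88,560,217],"yaw":0}]'
python3 -m handwheel '[{"travel":[0,0,0],"yaw":0},{"travel":[0,0,0],"yaw":0},{"travel":[0,0,0],"yaw":0}]'
python3 - <<'E'
from h import *
s=sense();c=camera("wrist");t=tip(s);save(c,"w52.png",(240,180,400,300),5);print(t,s["wrist_force"],s["width"])
E
```

```text
clock: 44.35
tcp_pos: [0.5565, 0.2163, 0.1792]
ee_rot: [0.871, 0.491, 0.0, -0.0]
wrist_force: [0.4, -0.3, -0.5]
width: 0.0333
clock: 44.6
tcp_pos: [0.5578, 0.2116, 0.1786]
ee_rot: [0.873, 0.488, -0.0, 0.001]
wrist_force: [-0.2, 0.7, -1.9]
width: 0.0335
[0.55711436 0.20862351 0.21759035] [-0.226058    0.70992328 -1.90227477] 0.033515817009997055
```

View pics/w52.png

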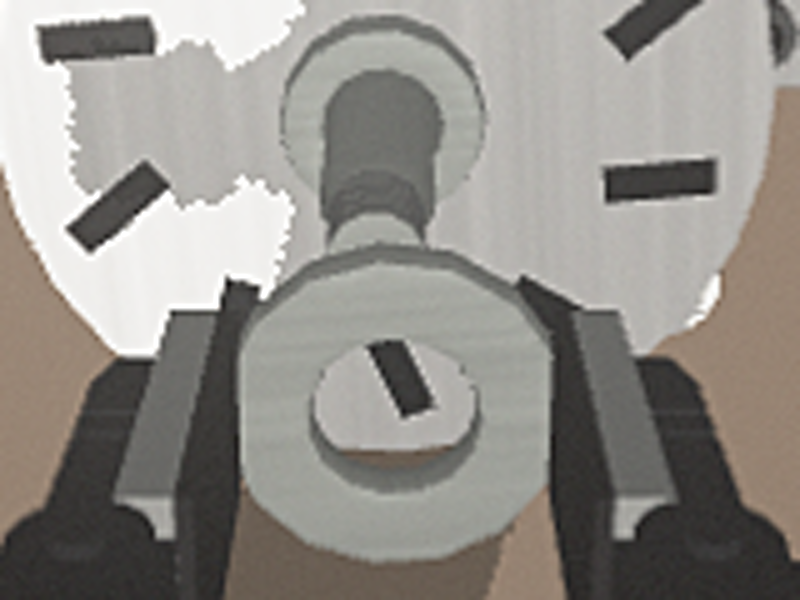

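Run:
```python
from h import *
s=sense();c=camera("wrist");t=tip(s);R,p=tool(s)
b=ray(c,[(240+396/5,180+412/5)],t[2]+.0043)[0];a=ray(c,[(240+377/5,180+260/5)],.195)[0]
print(t,a,b,(a-b)*1000,R.T@(b-t)*1000)
```

```text
[0.55705526 0.20894819 0.21760969] [0.55857183 0.21507152 0.195     ] [0.55783417 0.20953409 0.22190969] [  0.73765807   5.53742951 -26.90969467] [ 0.9023724   0.35870654 -4.30081759]
```

```bash
python3 -m handwheel '[{"travel":[1,4,0],"yaw":0},{"travel":[1,4,0],"yaw":0},{"travel":[1,4,-10],"yaw":0},{"travel":[1,4,-18],"yaw":0},{"travel":[1,4,-18],"yaw":0},{"travel":[1,4,-18],"yaw":0},{"travel":[1,4,-18],"yaw":0}]'
python3 - <<'E'
from h import *
s=sense();c=camera("wrist");t=tip(s);save(c,"w53.png",(240,180,400,300),5);print(t,s["wrist_force"],s["width"])
E
```

```text
clock: 45.28
tcp_pos: [0.5581, 0.2182, 0.1603]
ee_rot: [0.872, 0.489, -0.0, -0.0]
wrist_force: [0.6, 0.0, -0.7]
width: 0.0333
[0.55742916 0.21515059 0.19926616] [ 0.58484629  0.03975978 -0.65777724] 0.03328664116067406
```

View pics/w53.png

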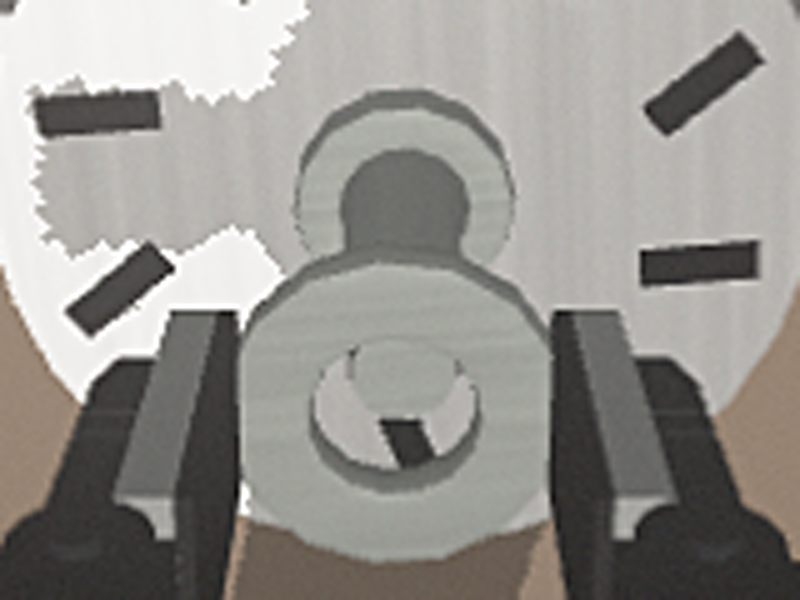

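Run:
```python
from h import *
s=sense();c=camera("wrist");t=tip(s);R,p=tool(s)
b=ray(c,[(240+396/5,180+412/5)],t[2]+.0043)[0];a=ray(c,[(240+407/5,180+366/5)],.195)[0]
print(t,a,b,(a-b)*1000,R.T@(b-t)*1000)
```

```text
[0.55767068 0.2153335  0.19968542] [0.55977302 0.21570209 0.195     ] [0.55843912 0.21592377 0.20398542] [ 1.3339012  -0.22167991 -8.98542496] [ 0.90467584  0.34709539 -4.30000095]
```

Shift x +1 and descend past the cone.

```bash
python3 -m handwheel '[{"travel":[1,-0.5,0],"yaw":0},{"travel":[1,-0.5,-5],"yaw":0},{"travel":[1,-0.5,-10],"yaw":0},{"travel":[1,-0.5,-15],"yaw":0},{"travel":[1,-0.5,-20],"yaw":0},{"travel":[1,-0.5,-25],"yaw":0},{"travel":[1,-0.5,-28],"yaw":0},{"travel":[1,-0.5,-28],"yaw":0}]'
python3 - <<'E'
from h import *
s=sense();c=camera("wrist");t=tip(s);save(c,"w54.png",(240,180,400,300),5);print(t,s["wrist_force"],s["width"])
E
```

```text
clock: 46.05
tcp_pos: [0.5588, 0.2177, 0.1316]
ee_rot: [0.872, 0.489, -0.001, -0.0]
wrist_force: [0.7, 0.8, 0.4]
width: 0.0334
[0.55816971 0.2146474  0.17064969] [0.70547484 0.77491989 0.40488467] 0.033385616916631604
```

View pics/w54.png

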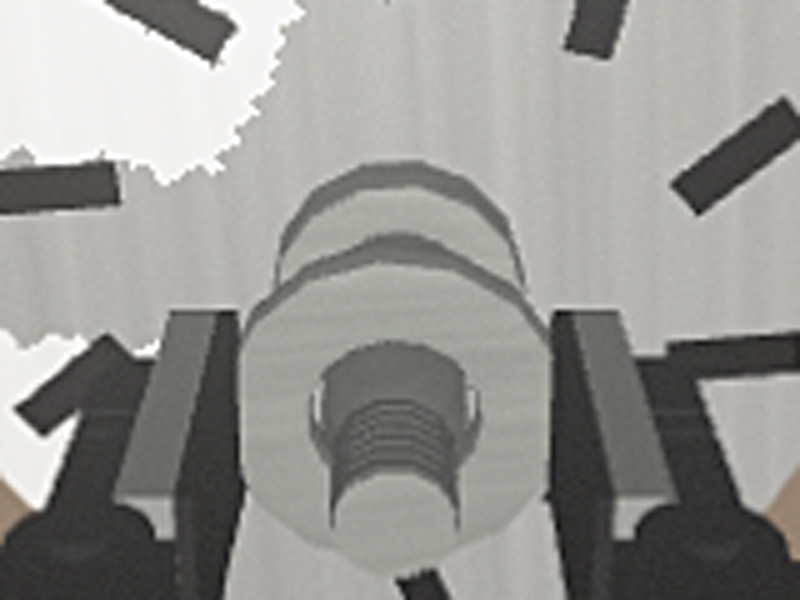

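```bash
python3 -m handwheel '[{"travel":[0,0,-5],"yaw":0},{"travel":[0,0,-10],"yaw":0},{"travel":[0,0,-15],"yaw":0},{"travel":[0,0,-18],"yaw":0},{"travel":[0,0,-19],"yaw":0},{"travel":[0,0,-19],"yaw":0}]' | grep -E 'tcp|force'
for i in 1 2 3; do python3 -m handwheel '[{"travel":[0,0,-1],"yaw":0},{"travel":[0,0,-1],"yaw":0},{"travel":[0,0,-1],"yaw":0}]' | grep -E 'tcp|force'; done
```

```text
tcp_pos: [0.559, 0.2177, 0.1132]
wrist_force: [0.0, -0.4, -0.1]
tcp_pos: [0.5595, 0.2178, 0.1129]
wrist_force: [0.3, -0.3, 0.4]
tcp_pos: [0.5594, 0.2177, 0.1118]
wrist_force: [-0.3, 0.0, 0.7]
tcp_pos: [0.5594, 0.2178, 0.1108]
wrist_force: [-0.6, -0.3, -0.1]
```

```bash
for i in 1 2; do python3 -m handwheel '[{"travel":[0,0,-1],"yaw":0},{"travel":[0,0,-1],"yaw":0},{"travel":[0,0,-1],"yaw":0}]' | grep -E 'tcp|force'; done
python3 - <<'E'
from h import *
s=sense();c=camera("wrist");t=tip(s);save(c,"w55.png",(240,180,400,300),5);print(t,s["wrist_force"],s["width"])
E
```

```text
tcp_pos: [0.5596, 0.2179, 0.1107]
wrist_force: [-2.1, -2.1, 5.3]
tcp_pos: [0.5598, 0.2181, 0.1107]
wrist_force: [-2.3, -1.7, 9.6]
[0.55906684 0.215037   0.1496561 ] [-2.27317838 -1.69406395  9.55835182] 0.03306451125776183
```

View pics/w55.png

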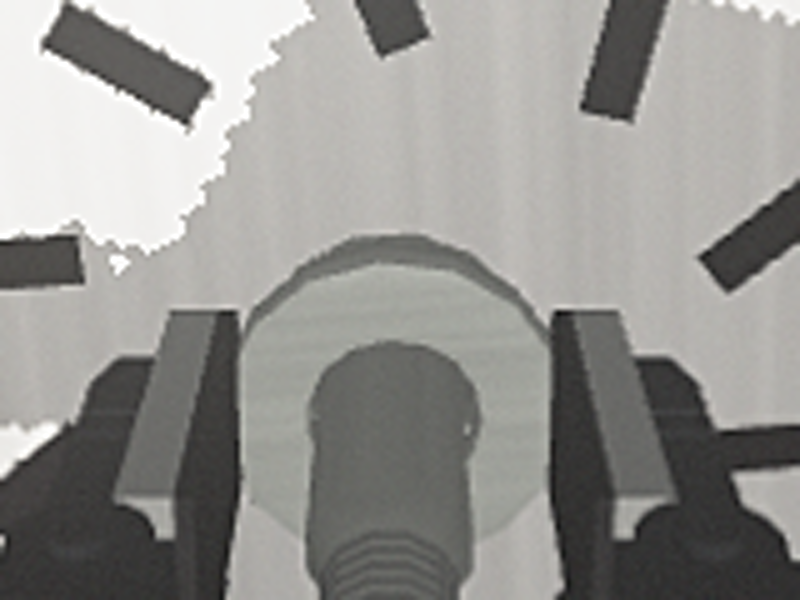

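```bash
python3 -m handwheel '[{"travel":[0,0,1.5],"yaw":0},{"travel":[0,0,1.5],"yaw":0},{"travel":[0,0,1.5],"yaw":0},{"travel":[0,0,2],"yaw":0},{"travel":[0,0,20],"yaw":0},{"travel":[0,0,55],"yaw":0},{"travel":[0,0,90],"yaw":0},{"travel":[0,-20,95],"yaw":0},{"travel":[0,-60,95],"yaw":0},{"travel":[-1,-100,95],"yaw":0},{"travel":[-2,-140,95],"yaw":0},{"travel":[-3,-180,90],"yaw":0},{"travel":[-4,-220,75],"yaw":0},{"travel":[-5,-260,60],"yaw":0},{"travel":[-6,-300,45],"yaw":0},{"travel":[-7,-340,30],"yaw":0},{"travel":[-8,-380,15],"yaw":0},{"travel":[-9,-420,0],"yaw":0},{"travel":[-10,-460,-10],"yaw":0},{"travel":[-11,-500,-20],"yaw":0}]' 0.35
python3 -m handwheel '[{"travel":[0,-35,-5],"yaw":0},{"travel":[0,-70,-5],"yaw":0},{"travel":[0,-70,-5],"yaw":0},{"travel":[0,-70,-5],"yaw":0},{"travel":[0,-70,-5],"yaw":0},{"travel":[0,-70,-5],"yaw":0},{"travel":[0,-70,-5],"yaw":0},{"travel":[0,-70,-5],"yaw":0}]'
python3 - <<'E'
from h import *
s=sense();c=camera("wrist");t=tip(s);save(c,"w56.png");print(t,s["wrist_force"],s["width"])
c=camera("scene");save(c,"s5.png",(100,140,440,340),2)
E
```

```text
clock: 49.57
tcp_pos: [0.5475, -0.2785, 0.0887]
ee_rot: [0.872, 0.489, -0.0, -0.001]
wrist_force: [1.5, 0.1, 0.5]
width: 0.056
clock: 50.23
tcp_pos: [0.5492, -0.3447, 0.0854]
ee_rot: [0.871, 0.49, 0.0, -0.0]
wrist_force: [0.6, -0.6, 0.4]
width: 0.055
[ 0.5485126  -0.3478347   0.12440692] [ 0.57077728 -0.5871814   0.35338739] 0.05502587035637448
```

View pics/w56.png

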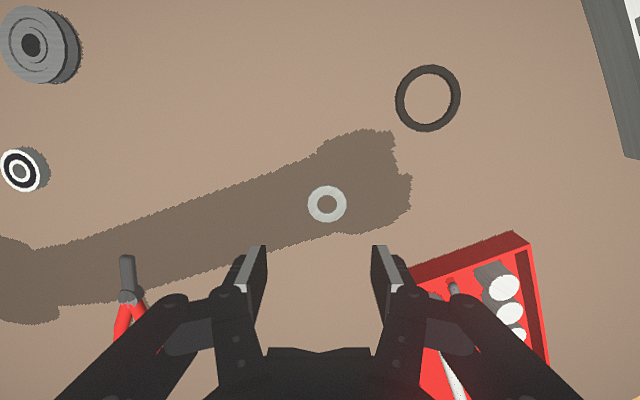

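View pics/s5.png

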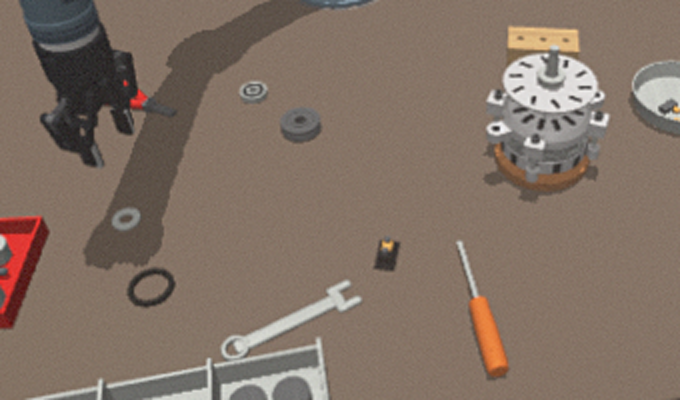

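Run:
```python
from h import *
s=sense();c=camera("wrist");t=tip(s);R,p=tool(s)
g=ray(c,[(327,204)],.006)[0];print(t,g,(g-t)*1000)
for uv in [(412,268),(515,232)]:
  k=ray(c,[uv],.03)[0];print(k,R.T@(k-g)*1000)
```

```text
[ 0.54822049 -0.34872627  0.12436207] [ 0.54953226 -0.36185593  0.006     ] [   1.31177186  -13.12966494 -118.36207343]
[ 0.58864152 -0.44932353  0.03      ] [-54.38476103  78.88502755 -23.99093171]
[ 0.68513701 -0.46558149  0.03      ] [-18.10782323 169.76783701 -23.97140675]
```

```bash
python3 -m handwheel '[{"travel":[1,-11,-30],"yaw":0},{"travel":[1,-11,-65],"yaw":0},{"travel":[1,-11,-95],"yaw":0},{"travel":[1,-11,-105],"yaw":0},{"travel":[1,-11,-105],"yaw":0},{"travel":[1,-11,-105],"yaw":0},{"travel":[1,-11,-105],"yaw":0},{"travel":[1,-11,-105],"yaw":0}]' 0.35
python3 - <<'E'
from h import *
s=sense();c=camera("wrist");t=tip(s);save(c,"w57.png",(220,140,420,340),3);print(t,s["wrist_force"],s["width"])
E
```

```text
clock: 51.05
tcp_pos: [0.5519, -0.3587, -0.0171]
ee_rot: [0.872, 0.489, 0.001, 0.002]
wrist_force: [0.1, 0.1, -0.6]
width: 0.0553
[ 0.55106608 -0.36166457  0.02193011] [ 0.1387963   0.12031658 -0.5848915 ] 0.05528448810784533
```

View pics/w57.png

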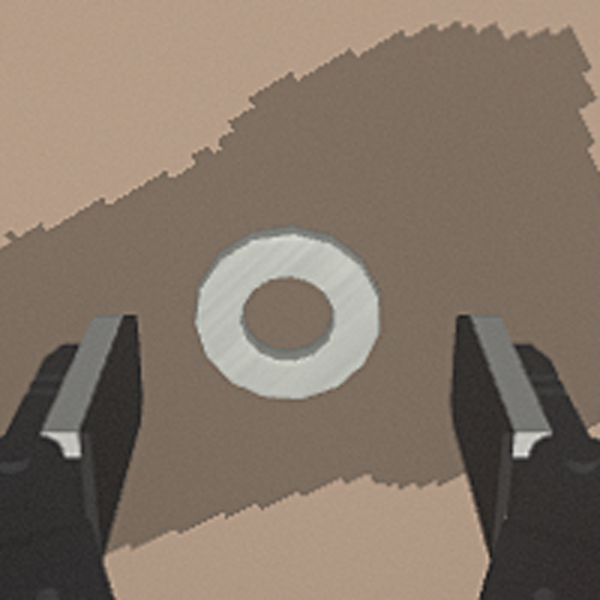

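```bash
python3 -m handwheel '[{"travel":[-1,1,-8],"yaw":0},{"travel":[-1,1,-15],"yaw":0},{"travel":[-1,1,-18],"yaw":0},{"travel":[-1,1,-19.5],"yaw":0},{"travel":[-1,1,-19.5],"yaw":0},{"travel":[-1,1,-19.5],"yaw":0}]' 0.35
python3 - <<'E'
from h import *
s=sense();t=tip(s);print(t,s["wrist_force"],s["width"])
E
python3 -m handwheel '[{"travel":[0,0,0.5],"yaw":0},{"travel":[0,0,0.5],"yaw":0},{"travel":[0,0,0.5],"yaw":0},{"travel":[0,0,0.5],"yaw":0},{"travel":[0,0,0.5],"yaw":0},{"travel":[0,0,0.5],"yaw":0},{"travel":[0,0,0.5],"yaw":0}]' 1
python3 - <<'E'
from h import *
s=sense();c=camera("wrist");t=tip(s);save(c,"w58.png",(220,140,420,340),3);print(t,s["wrist_force"],s["width"])
E
```

```text
clock: 51.6
tcp_pos: [0.5483, -0.3567, -0.0398]
ee_rot: [0.872, 0.489, -0.0, -0.0]
wrist_force: [0.4, 0.1, 0.1]
width: 0.0555
[ 0.54762951 -0.35983992 -0.00075526] [0.39182909 0.11230173 0.12272216] 0.05554258886544394
clock: 52.18
tcp_pos: [0.5493, -0.3571, -0.0382]
ee_rot: [0.872, 0.489, 0.0, 0.001]
wrist_force: [0.4, -1.1, 4.6]
width: 0.0336
[ 0.54851539 -0.36018013  0.00084628] [ 0.42801932 -1.05140674  4.60860731] 0.03361022906327191
```

View pics/w58.png

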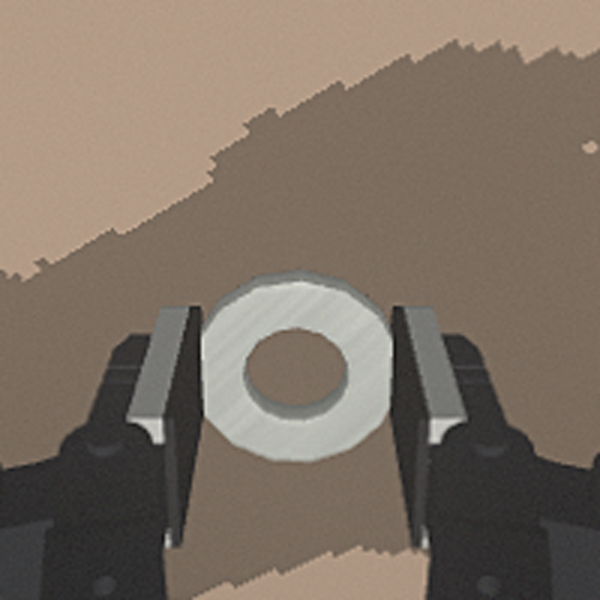

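```bash
python3 -m handwheel '[{"travel":[0,0,15],"yaw":0},{"travel":[0,0,45],"yaw":0},{"travel":[0,20,80],"yaw":0},{"travel":[0,50,105],"yaw":0},{"travel":[1,85,130],"yaw":0},{"travel":[2,122,150],"yaw":0},{"travel":[2,160,165],"yaw":0},{"travel":[3,198,180],"yaw":0},{"travel":[4,236,195],"yaw":0},{"travel":[4,274,210],"yaw":0},{"travel":[5,312,217],"yaw":0},{"travel":[6,350,217],"yaw":0},{"travel":[7,388,217],"yaw":0},{"travel":[8,426,217],"yaw":0},{"travel":[9,464,217],"yaw":0},{"travel":[10,502,217],"yaw":0},{"travel":[10,540,217],"yaw":0},{"travel":[10,576,217],"yaw":0},{"travel":[10,576,217],"yaw":0},{"travel":[10,576,217],"yaw":0}]'
python3 -m handwheel '[{"travel":[0,0,0],"yaw":0},{"travel":[0,0,0],"yaw":0},{"travel":[0,0,0],"yaw":0},{"travel":[0,0,0],"yaw":0},{"travel":[0,0,-10],"yaw":0},{"travel":[0,0,-17],"yaw":0},{"travel":[0,0,-17],"yaw":0},{"travel":[0,0,-17],"yaw":0}]'
python3 - <<'E'
from h import *
s=sense();c=camera("wrist");t=tip(s);save(c,"w59.png",(240,180,400,300),5);print(t,s["wrist_force"],s["width"])
E
```

```text
clock: 53.9
tcp_pos: [0.5564, 0.2232, 0.1784]
ee_rot: [0.87, 0.492, -0.0, -0.001]
wrist_force: [0.2, -0.9, -0.6]
width: 0.034
clock: 54.57
tcp_pos: [0.5577, 0.2184, 0.1598]
ee_rot: [0.872, 0.489, -0.001, -0.0]
wrist_force: [0.0, -0.0, -0.2]
width: 0.0333
[0.55706018 0.21534883 0.19879181] [ 0.04004143 -0.01039369 -0.21093391] 0.03333451347962502
```

View pics/w59.png

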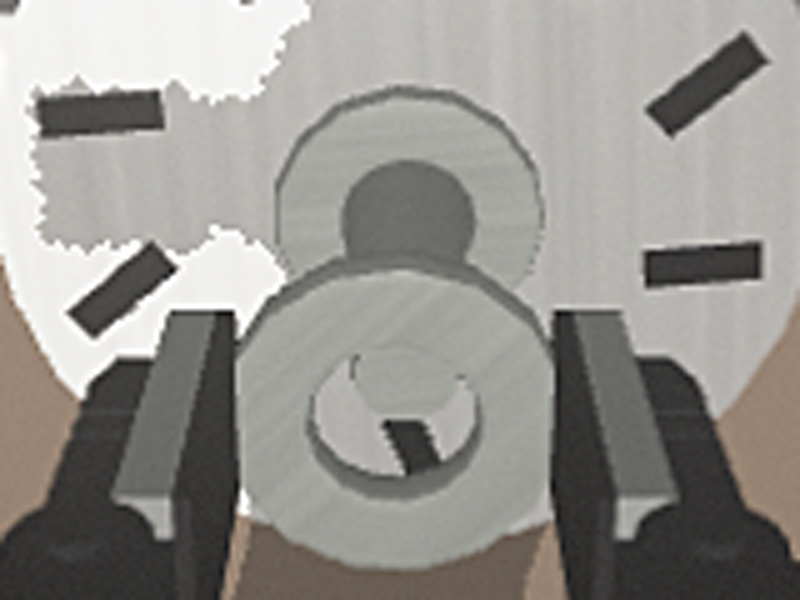

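```bash
python3 -m handwheel '[{"travel":[2,0,0],"yaw":0},{"travel":[2,0,-5],"yaw":0},{"travel":[2,0,-10],"yaw":0},{"travel":[2,0,-15],"yaw":0},{"travel":[2,0,-20],"yaw":0},{"travel":[2,0,-25],"yaw":0},{"travel":[2,0,-28],"yaw":0},{"travel":[2,0,-28],"yaw":0}]'
python3 - <<'E'
from h import *
s=sense();c=camera("wrist");t=tip(s);save(c,"w60.png",(240,180,400,300),5);print(t,s["wrist_force"],s["width"])
E
```

```text
clock: 55.28
tcp_pos: [0.5597, 0.2188, 0.1319]
ee_rot: [0.872, 0.489, -0.001, -0.0]
wrist_force: [0.8, -0.5, 0.4]
width: 0.0333
[0.55910115 0.21570006 0.17088832] [ 0.76170378 -0.46483488  0.37831332] 0.03330662516778386
```

View pics/w60.png

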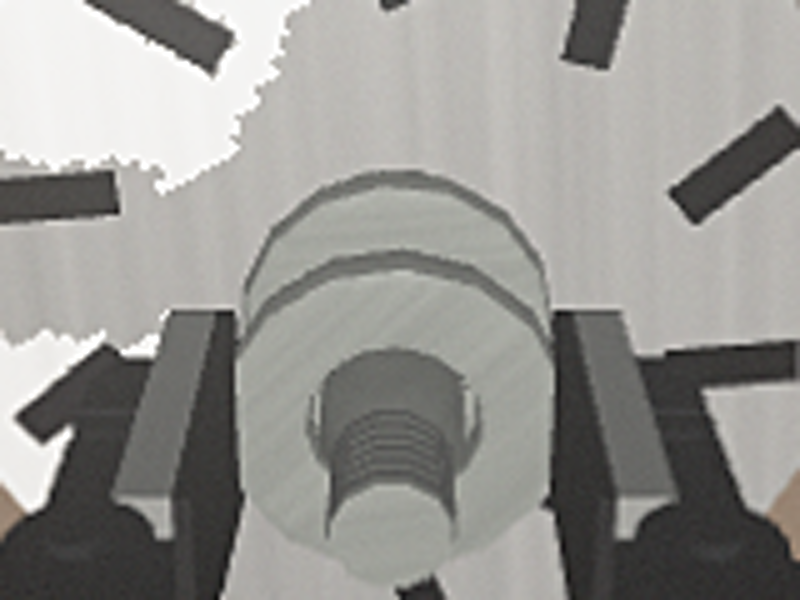

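Past the cone. Expected seat: underside 0.154 → tip ≈ 0.1548, TCP ≈ 0.1158.

```bash
python3 -m handwheel '[{"travel":[0,0,-5],"yaw":0},{"travel":[0,0,-10],"yaw":0},{"travel":[0,0,-13],"yaw":0},{"travel":[0,0,-14],"yaw":0},{"travel":[0,0,-14],"yaw":0}]' | grep -E 'tcp|force'
for i in 1 2 3 4; do python3 -m handwheel '[{"travel":[0,0,-1],"yaw":0},{"travel":[0,0,-1],"yaw":0},{"travel":[0,0,-1],"yaw":0}]' | grep -E 'tcp|force'; done
```

```text
tcp_pos: [0.5604, 0.219, 0.1186]
wrist_force: [-0.6, -0.0, -0.1]
tcp_pos: [0.5606, 0.2192, 0.1182]
wrist_force: [-1.2, -0.9, -0.2]
tcp_pos: [0.5606, 0.2192, 0.1171]
wrist_force: [0.1, -0.7, -0.5]
tcp_pos: [0.5606, 0.2191, 0.116]
wrist_force: [-0.8, -0.5, -0.9]
tcp_pos: [0.5607, 0.2192, 0.1158]
wrist_force: [-2.6, -0.7, 5.3]
```

```bash
python3 -m handwheel '[{"travel":[0,0,-0.5],"yaw":0},{"travel":[0,0,-0.5],"yaw":0}]' | grep force
python3 -m handwheel '[{"travel":[0,0,1.5],"yaw":0},{"travel":[0,0,1.5],"yaw":0},{"travel":[0,0,1.5],"yaw":0},{"travel":[0,0,2],"yaw":0},{"travel":[0,0,20],"yaw":0},{"travel":[0,0,55],"yaw":0},{"travel":[0,0,85],"yaw":0},{"travel":[-9,-20,90],"yaw":0},{"travel":[-25,-55,90],"yaw":0},{"travel":[-41,-92,90],"yaw":0},{"travel":[-57,-128,85],"yaw":0},{"travel":[-73,-164,70],"yaw":0},{"travel":[-89,-200,55],"yaw":0},{"travel":[-105,-236,40],"yaw":0},{"travel":[-121,-272,20],"yaw":0},{"travel":[-137,-308,0],"yaw":0},{"travel":[-148,-332,-15],"yaw":0},{"travel":[-148,-332,-25],"yaw":0},{"travel":[-148,-332,-25],"yaw":0},{"travel":[-148,-332,-25],"yaw":0}]' 0.35
python3 -m handwheel '[{"travel":[0,0,0],"yaw":0},{"travel":[0,0,0],"yaw":0},{"travel":[0,0,0],"yaw":0},{"travel":[0,0,0],"yaw":0}]' 0
python3 - <<'E'
from h import *
s=sense();c=camera("wrist");t=tip(s);save(c,"w61.png");print(t,s["wrist_force"],s["width"])
c=camera("scene");save(c,"s6.png",(320,140,440,240),6)
c=camera("top");save(c,"t6.png",(220,120,500,300),2.8)
E
```

```text
wrist_force: [-2.4, -0.9, 7.0]
clock: 58.58
tcp_pos: [0.4124, -0.1122, 0.0894]
ee_rot: [0.872, 0.489, 0.0, -0.001]
wrist_force: [0.6, 0.9, -0.0]
width: 0.0556
clock: 58.92
tcp_pos: [0.4136, -0.1121, 0.0904]
ee_rot: [0.872, 0.49, 0.001, 0.001]
wrist_force: [-0.7, -1.0, 0.4]
width: 0.0856
[ 0.41286707 -0.11517465  0.12936502] [-0.72974368 -0.96073874  0.43494775] 0.08558753840865616
```

View pics/w61.png

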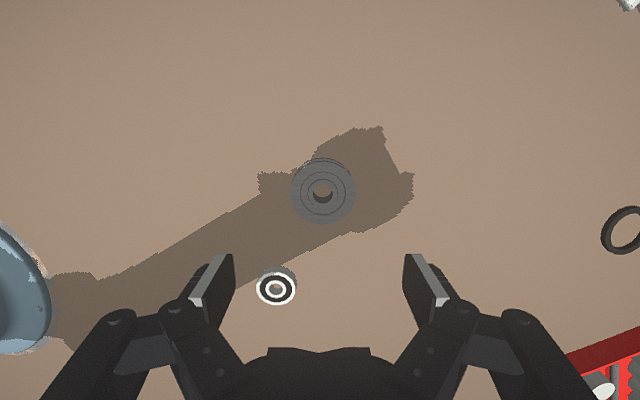

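View pics/s6.png

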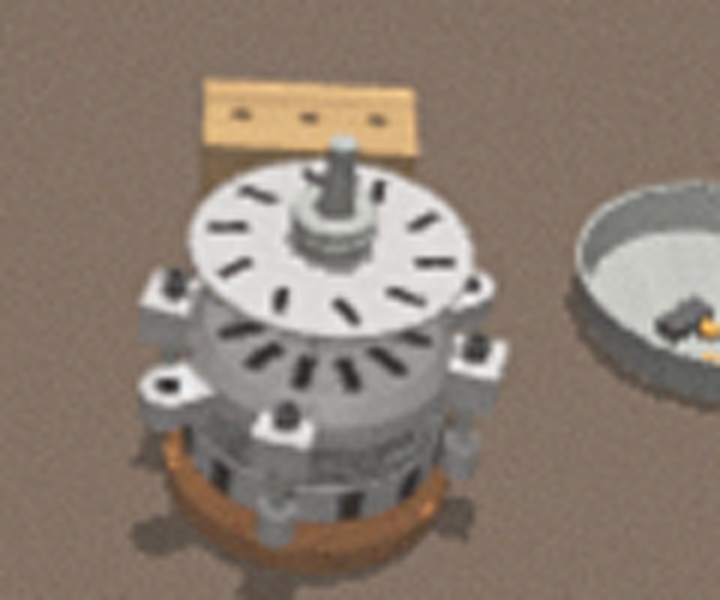

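View pics/t6.png

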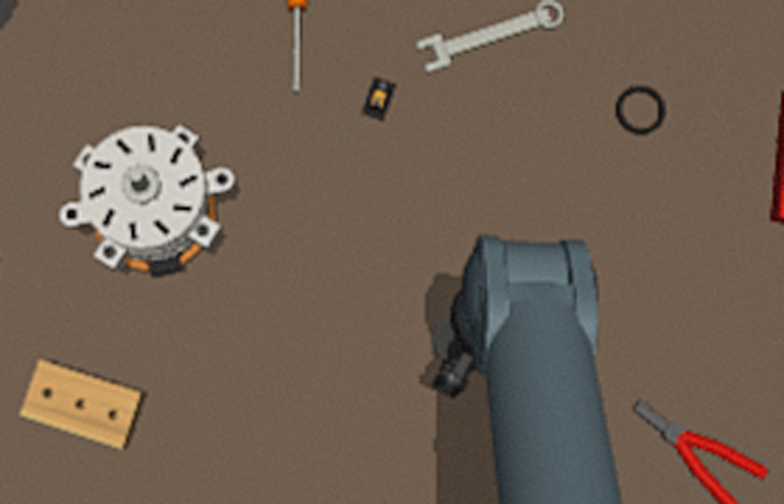

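Run:
```python
from h import *
s=sense();c=camera("wrist");t=tip(s);R,p=tool(s);save(c,"w62.png",(280,150,370,230),8)
g=ray(c,[(323,191.5)],.018)[0];print(t,g,(g-t)*1000)
k=ray(c,[(276,288)],.012)[0];print(k,R.T@(k-g)*1000)
```

```text
[ 0.41214977 -0.11566313  0.1288937 ] [ 0.41776572 -0.11426121  0.018     ] [   5.61595227    1.40192287 -110.89370026]
[ 0.32091515 -0.18071726  0.012     ] [-107.1792399   -48.05731386    5.9620521 ]
```

View pics/w62.png

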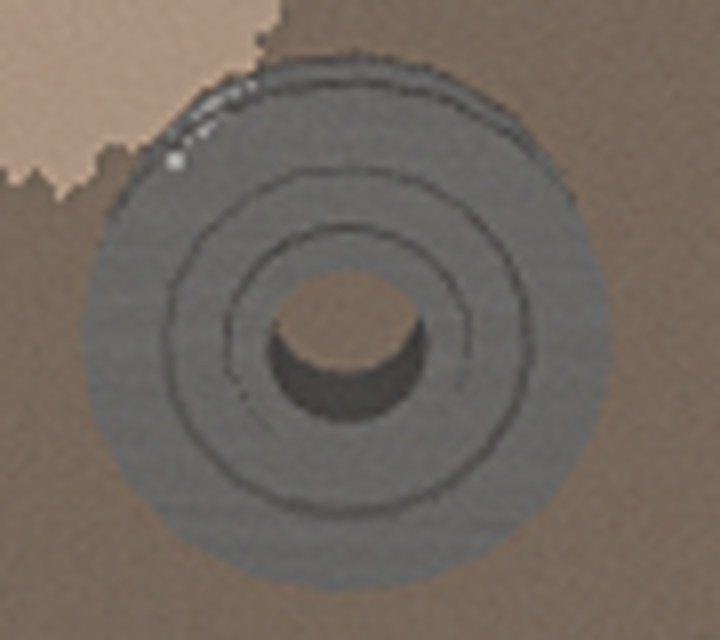

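```bash
python3 -m handwheel '[{"travel":[5,0,-40],"yaw":0},{"travel":[5,0,-75],"yaw":0},{"travel":[5,0,-95],"yaw":0},{"travel":[5,0,-100],"yaw":0},{"travel":[5,0,-100],"yaw":0},{"travel":[5,0,-100],"yaw":0},{"travel":[5,0,-100],"yaw":0},{"travel":[5,0,-100],"yaw":0}]' 0
python3 - <<'E'
from h import *
s=sense();c=camera("wrist");t=tip(s);save(c,"w63.png",(190,130,450,330),3);print(t,s["wrist_force"],s["width"])
E
```

```text
clock: 59.78
tcp_pos: [0.4193, -0.1134, -0.0088]
ee_rot: [0.872, 0.489, 0.001, 0.001]
wrist_force: [-0.4, 0.9, -0.7]
width: 0.0852
[ 0.41843707 -0.1164576   0.03015949] [-0.38147313  0.88053206 -0.72691446] 0.08523305450665764
```

View pics/w63.png

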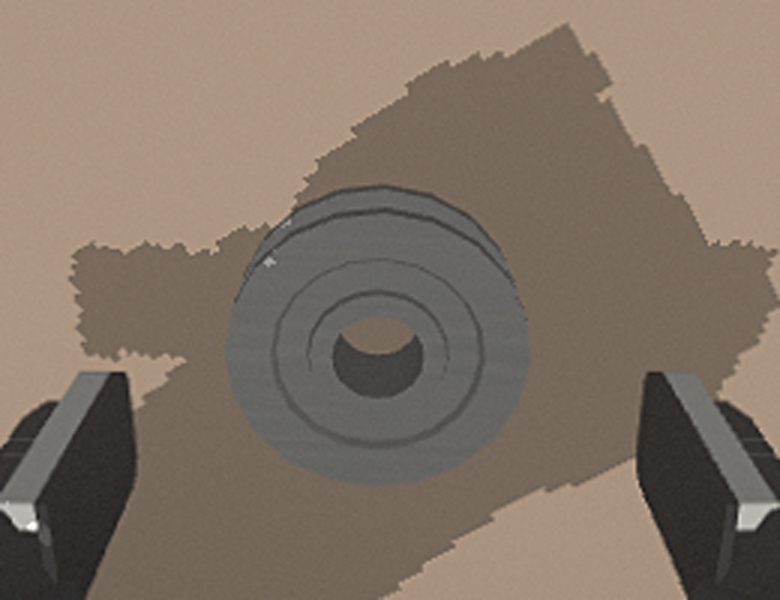

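```bash
python3 - <<'E'
from h import *
s=sense();c=camera("wrist");t=tip(s);R,p=tool(s)
g=ray(c,[(316,248.3)],.018)[0];print(t,g,(g-t)*1000,R.T@(g-t)*1000)
E
python3 -m handwheel '[{"travel":[-1,1,-8],"yaw":0},{"travel":[-1,1,-16],"yaw":0},{"travel":[-1,1,-24],"yaw":0},{"travel":[-1,1,-28],"yaw":0},{"travel":[-1,1,-28],"yaw":0},{"travel":[-1,1,-28],"yaw":0}]' 0
python3 - <<'E'
from h import *
s=sense();c=camera("wrist");t=tip(s);save(c,"w64.png",(190,130,450,330),3);print(t,s["wrist_force"],s["width"])
E
```

```text
[ 0.41824292 -0.11646122  0.03004249] [ 0.41726232 -0.1152565   0.018     ] [ -0.98060185   1.20471346 -12.04249101] [ 0.51165107 -1.50554203 12.03769333]
clock: 60.38
tcp_pos: [0.4159, -0.1115, -0.039]
ee_rot: [0.872, 0.489, -0.0, -0.001]
wrist_force: [1.0, -0.5, -0.4]
width: 0.0851
[ 4.15274266e-01 -1.14609804e-01 -4.76913163e-05] [ 0.98592567 -0.51358028 -0.40403134] 0.08507353415391003
```

View pics/w64.png

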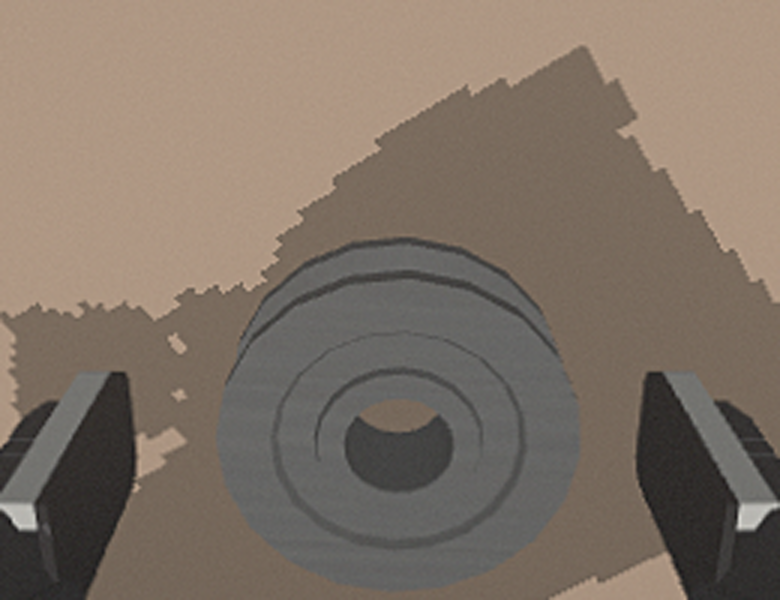

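```bash
python3 -m handwheel '[{"travel":[1,0,0],"yaw":0},{"travel":[1,0,0],"yaw":0},{"travel":[1,0,0],"yaw":0},{"travel":[1,0,0],"yaw":0},{"travel":[1,0,0],"yaw":0},{"travel":[1,0,0],"yaw":0},{"travel":[1,0,0],"yaw":0}]' 1
python3 - <<'E'
from h import *
s=sense();c=camera("wrist");t=tip(s);save(c,"w65.png",(190,130,450,330),3);print(t,s["wrist_force"],s["width"])
E
```

```text
clock: 61.02
tcp_pos: [0.4182, -0.112, -0.0372]
ee_rot: [0.872, 0.489, -0.0, 0.001]
wrist_force: [-2.7, 1.7, 9.3]
width: 0.0583
[ 0.41748643 -0.11505647  0.00180113] [-2.73099614  1.71329008  9.27755718] 0.05825459135636779
```

View pics/w65.png

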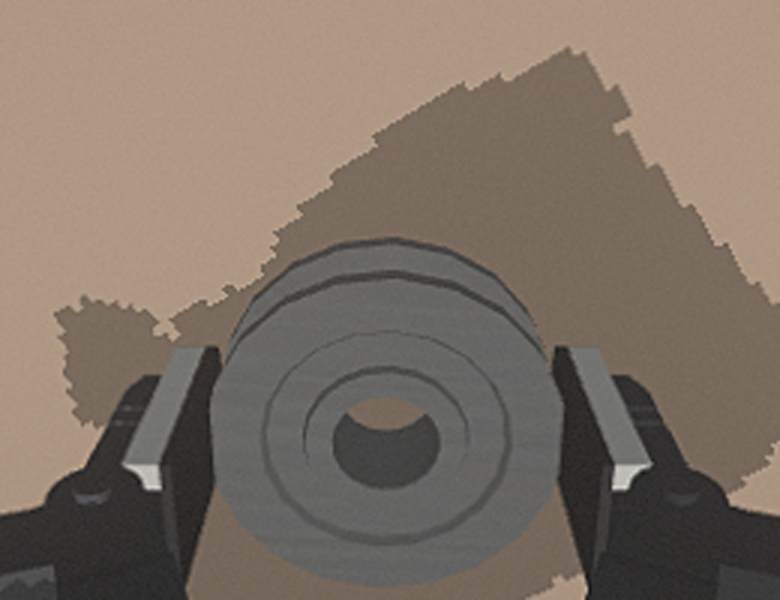

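```bash
python3 - <<'E'
from h import *
s=sense();c=camera("wrist");t=tip(s);R,p=tool(s)
g=ray(c,[(319.3,275.7)],.018)[0];print(t,g,(g-t)*1000,R.T@(g-t)*1000,"to axis",(np.array([.5592,.2155])-g[:2])*1000)
E
python3 -m handwheel '[{"travel":[0,0,15],"yaw":0},{"travel":[0,0,45],"yaw":0},{"travel":[0,0,80],"yaw":0},{"travel":[5,15,115],"yaw":0},{"travel":[20,45,150],"yaw":0},{"travel":[35,80,180],"yaw":0},{"travel":[50,115,205],"yaw":0},{"travel":[65,150,217],"yaw":0},{"travel":[80,185,217],"yaw":0},{"travel":[95,220,217],"yaw":0},{"travel":[110,255,217],"yaw":0},{"travel":[120,280,217],"yaw":0},{"travel":[125,300,217],"yaw":0},{"travel":[125,300,217],"yaw":0},{"travel":[125,300,217],"yaw":0},{"travel":[125,300,217],"yaw":0},{"travel":[125,300,217],"yaw":0}]'
python3 - <<'E'
from h import *
s=sense();c=camera("wrist");t=tip(s);save(c,"w66.png");print(t,s["wrist_force"],s["width"])
E
```

```text
[ 0.41748284 -0.11505517  0.00180239] [ 0.41805184 -0.11479404  0.018     ] [ 0.56900146  0.26113926 16.19760996] [  0.50614712   0.36958531 -16.19758459] to axis [141.14816283 330.29403526]
clock: 62.53
tcp_pos: [0.5422, 0.1857, 0.1778]
ee_rot: [0.873, 0.488, -0.001, 0.001]
wrist_force: [0.1, -0.1, -2.4]
width: 0.0575
[0.54148799 0.1827121  0.2168324 ] [ 0.09684059 -0.06599662 -2.39970373] 0.0574932069308145
```

View pics/w66.png

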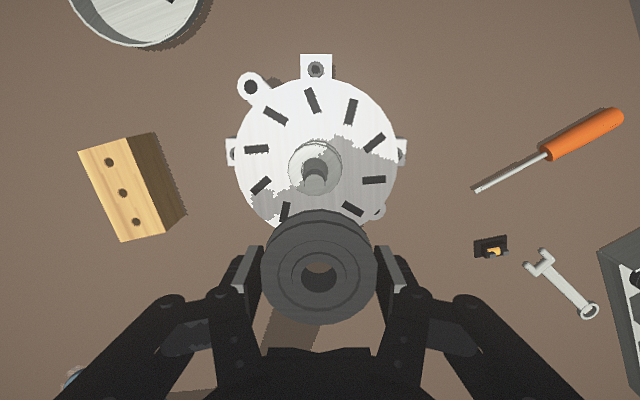

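Run:
```python
from h import *
s=sense();c=camera("wrist");t=tip(s);R,p=tool(s);save(c,"w67.png",(260,140,380,230),6)
b=ray(c,[(319.3,275.7)],t[2]+.0162)[0];a=ray(c,[(314,185)],.195)[0];print(t,a,b,(a-b)*1000)
```

```text
[0.54163679 0.18269583 0.21701842] [0.55836444 0.21496357 0.195     ] [0.54224787 0.18293747 0.23321842] [ 16.11656951  32.0260945  -38.21842172]
```

View pics/w67.png

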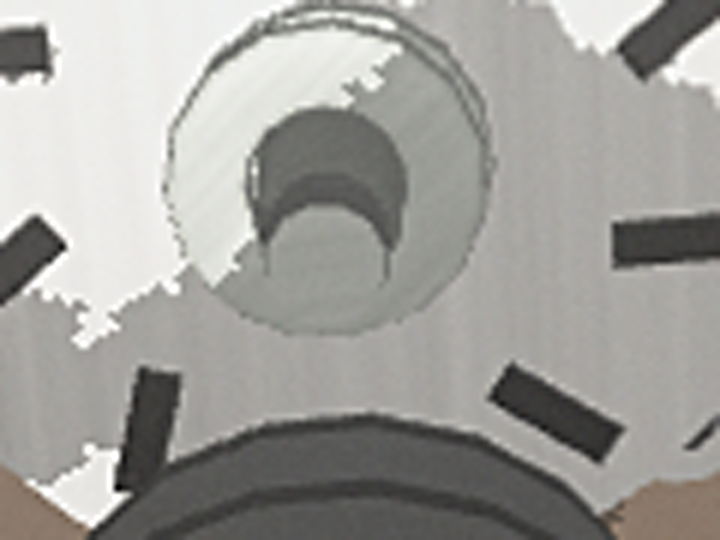

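```bash
python3 -m handwheel '[{"travel":[9,17,0],"yaw":0},{"travel":[17,32,0],"yaw":0},{"travel":[17,32,0],"yaw":0},{"travel":[17,32,0],"yaw":0},{"travel":[17,32,-6],"yaw":0},{"travel":[17,32,-12],"yaw":0},{"travel":[17,32,-15],"yaw":0},{"travel":[17,32,-15],"yaw":0},{"travel":[17,32,-15],"yaw":0}]'
python3 - <<'E'
from h import *
s=sense();c=camera("wrist");t=tip(s);save(c,"w68.png",(240,180,400,300),5);print(t,s["wrist_force"],s["width"])
E
```

```text
clock: 63.38
tcp_pos: [0.5591, 0.2192, 0.1629]
ee_rot: [0.872, 0.489, -0.001, 0.0]
wrist_force: [-0.0, 0.4, -2.2]
width: 0.0578
[0.55841792 0.21617556 0.20188038] [-0.04100139  0.37674501 -2.15741515] 0.0578175062776061
```

View pics/w68.png

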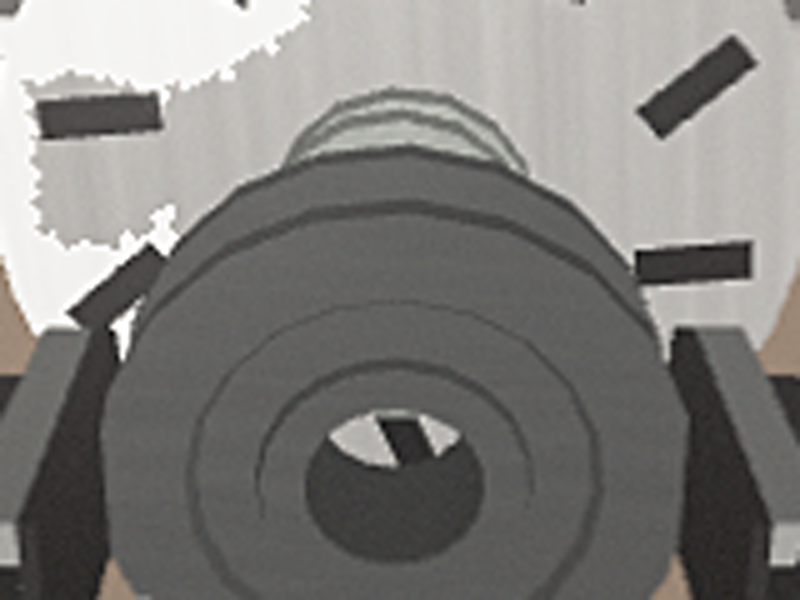

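```bash
python3 -m handwheel '[{"travel":[0,-1,0],"yaw":0},{"travel":[0,-1,-3],"yaw":0},{"travel":[0,-1,-6],"yaw":0},{"travel":[0,-1,-9],"yaw":0},{"travel":[0,-1,-12],"yaw":0},{"travel":[0,-1,-12],"yaw":0}]'
python3 - <<'E'
from h import *
s=sense();c=camera("wrist");t=tip(s);save(c,"w69.png",(240,180,400,300),5);print(t,s["wrist_force"],s["width"])
E
```

```text
clock: 63.93
tcp_pos: [0.5588, 0.2187, 0.1505]
ee_rot: [0.872, 0.489, -0.001, -0.0]
wrist_force: [1.6, 0.2, -2.4]
width: 0.0578
[0.55817659 0.21567472 0.18951253] [ 1.55687266  0.24563019 -2.37787681] 0.057844989623568675
```

View pics/w69.png

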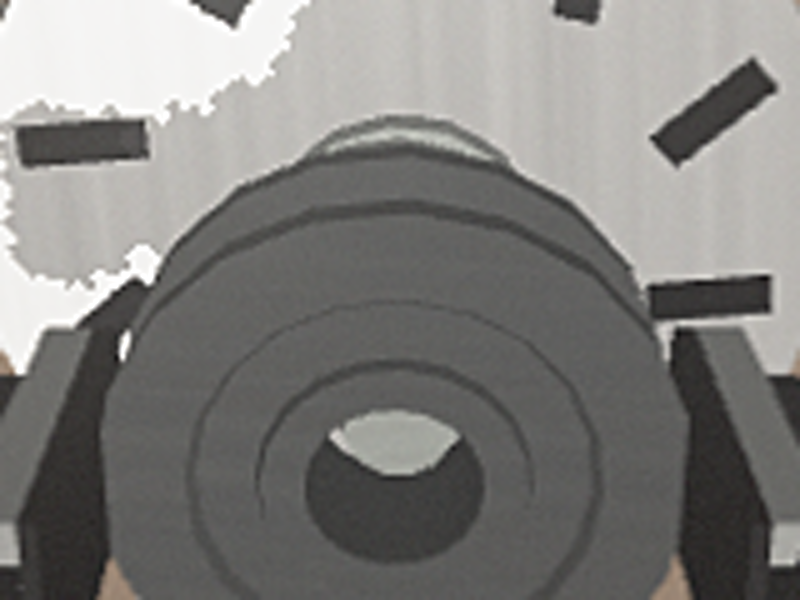

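Run:
```python
from h import *
s=sense();c=camera("wrist");t=tip(s);R,p=tool(s)
b=ray(c,[(319.3,275.7)],t[2]+.0162)[0];a=ray(c,[(240+399/5,180+423/5)],.195)[0];print(t,a,b,(a-b)*1000)
```

```text
[0.55837048 0.21580984 0.18989162] [0.55896951 0.21553293 0.195     ] [0.55896875 0.21607708 0.20609162] [ 7.59065376e-04 -5.44156182e-01 -1.10916222e+01]
```

Well aligned. Continue down past the cone.

```bash
python3 -m handwheel '[{"travel":[0,-0.5,-3],"yaw":0},{"travel":[0,-0.5,-6],"yaw":0},{"travel":[0,-0.5,-9],"yaw":0},{"travel":[0,-0.5,-12],"yaw":0},{"travel":[0,-0.5,-12],"yaw":0}]'|grep -E 'tcp|force'
python3 -m handwheel '[{"travel":[0,0,-3],"yaw":0},{"travel":[0,0,-6],"yaw":0},{"travel":[0,0,-9],"yaw":0},{"travel":[0,0,-11],"yaw":0},{"travel":[0,0,-11],"yaw":0}]'|grep -E 'tcp|force'
python3 - <<'E'
from h import *
s=sense();c=camera("wrist");t=tip(s);save(c,"w70.png",(240,180,400,300),5);print(t,s["wrist_force"],s["width"])
E
```

```text
tcp_pos: [0.559, 0.2183, 0.1386]
wrist_force: [-0.3, -0.5, -3.2]
tcp_pos: [0.5591, 0.2184, 0.1278]
wrist_force: [-0.6, 0.1, -2.8]
[0.55841284 0.21530181 0.16683685] [-0.55602735  0.09262933 -2.84870189] 0.057360764509818106
```

View pics/w70.png

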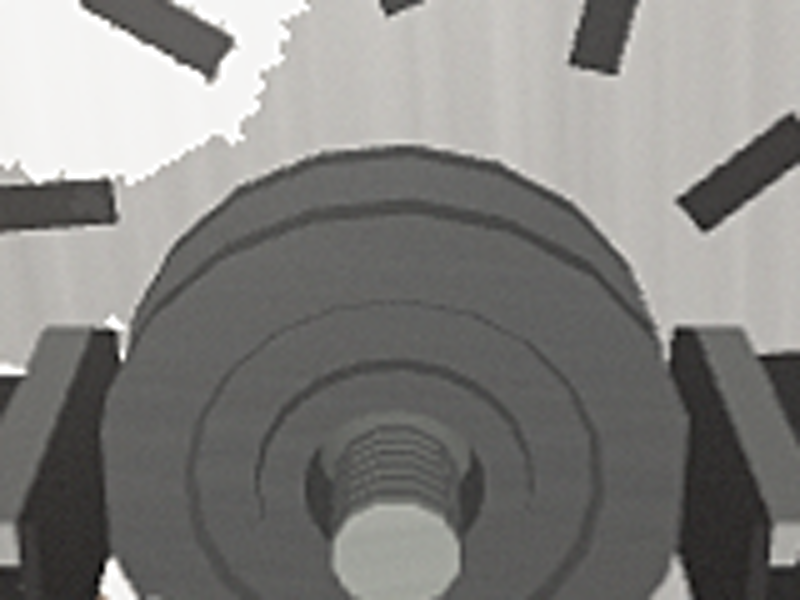

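```bash
for i in 1 2 3 4 5 6; do python3 -m handwheel '[{"travel":[0,0,-1],"yaw":0},{"travel":[0,0,-1],"yaw":0},{"travel":[0,0,-1],"yaw":0}]' | grep -E 'tcp|force'; done
```

```text
tcp_pos: [0.5596, 0.2187, 0.1277]
wrist_force: [0.3, -0.5, -2.2]
tcp_pos: [0.5595, 0.2186, 0.1266]
wrist_force: [0.2, -0.2, -2.9]
tcp_pos: [0.5595, 0.2186, 0.1255]
wrist_force: [-0.4, -0.2, -2.2]
tcp_pos: [0.5594, 0.2186, 0.1245]
wrist_force: [0.3, -0.4, -3.1]
tcp_pos: [0.5594, 0.2186, 0.1235]
wrist_force: [0.5, 0.2, -2.1]
tcp_pos: [0.5598, 0.2188, 0.123]
wrist_force: [-0.9, 1.0, 0.4]
```

```bash
python3 -m handwheel '[{"travel":[0,0,-1],"yaw":0},{"travel":[0,0,-1],"yaw":0},{"travel":[0,0,-1],"yaw":0}]' | grep -E 'tcp|force'
python3 -m handwheel '[{"travel":[0,0,1],"yaw":0},{"travel":[0,0,1],"yaw":0},{"travel":[0,0,1],"yaw":0},{"travel":[0,0,1],"yaw":0},{"travel":[0,0,15],"yaw":0},{"travel":[0,0,45],"yaw":0},{"travel":[0,0,80],"yaw":0},{"travel":[-5,-12,90],"yaw":0},{"travel":[-25,-45,90],"yaw":0},{"travel":[-45,-80,90],"yaw":0},{"travel":[-65,-115,90],"yaw":0},{"travel":[-65,-115,90],"yaw":0},{"travel":[-65,-115,90],"yaw":0},{"travel":[-65,-115,90],"yaw":0},{"travel":[-65,-115,90],"yaw":0}]' 0.1
python3 - <<'E'
from h import *
s=sense();c=camera("wrist");t=tip(s);save(c,"w71.png");print(t,s["wrist_force"],s["width"])
c=camera("scene");save(c,"s7.png",(320,140,440,240),6)
E
```

```text
tcp_pos: [0.5601, 0.2191, 0.1229]
wrist_force: [-2.1, -1.3, 4.9]
clock: 67.92
tcp_pos: [0.4953, 0.1055, 0.2126]
ee_rot: [0.872, 0.49, 0.001, -0.0]
wrist_force: [-0.5, 0.1, 0.5]
width: 0.0762
[0.49449603 0.10239869 0.25160196] [-0.46419057  0.11050108  0.51167603] 0.07622360922361207
```

View pics/w71.png

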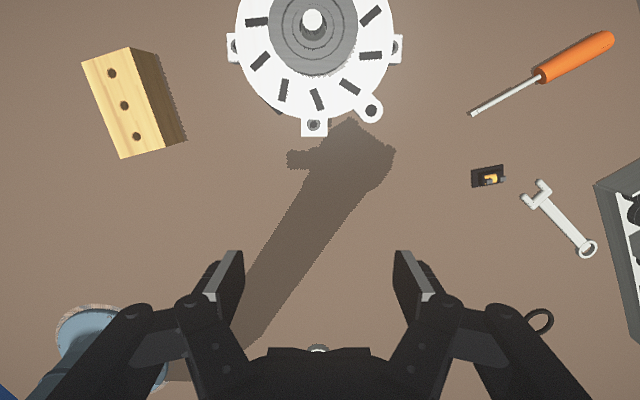

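View pics/s7.png

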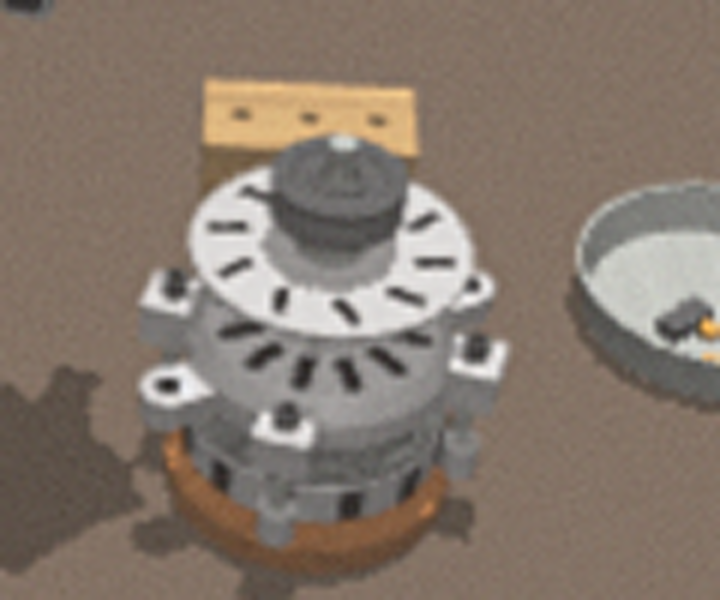

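Run:
```python
from h import *
c=camera("top");save(c,"t8.png",(150,60,510,310),2.2);c=camera("scene");save(c,"s8.png")
```

```text
(no output)
```

View pics/t8.png

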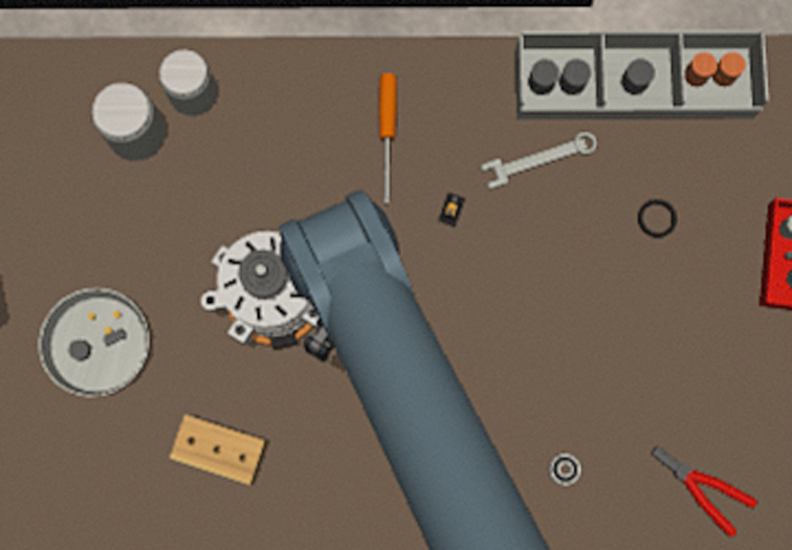

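View pics/s8.png

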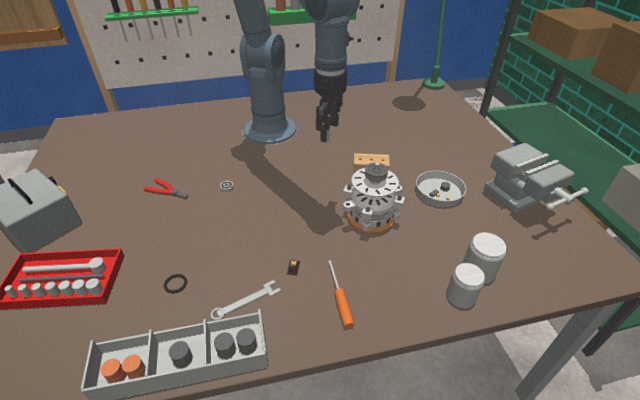

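```bash
python3 -c "
from workcell import finish_job,sense
print(sense()['clock']);print(finish_job())"
```

```text
68.1167
the job is handed in; nothing more can be done
None
```

I finished the drive end and handed the job in at 68 s, with the robot clear of everything. Both bolts are in the empty lugs. On the shaft, in order, are the spacer, the fan with its blades down, the two shims that were on the bench, and the pulley.

- **Seating:** the fan, both shims and the pulley met resistance at the heights expected for a fully seated stack, within about 0.5 mm. I dropped the spacer the last few millimetres instead of pressing it, but the fan's contact height shows it is home. The bolts were also released slightly above the lugs. The pictures show their heads level with the two already fitted.
- **Final pictures:** the stack sits square, the wooden block is empty and no shim is left on the bench. The bearing, seal, brushes, tools and dish look undisturbed.
- **Tool position disagreed:** the real fingertips sit about 39 mm above the reported TCP. My first grasp closed above the bolt because of this. I then touched the block's top to measure the offset and corrected for it from there on.
- **Smaller disagreements:** the finger opening reads about 2–5 mm less than the size of the part held. The wrist camera measured the lug spacing about 2.5% short, so I lined up each part by comparing it with the hole or shaft in the same picture.

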